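# Put the measuring kit away in drawer and case

## Robot

A 6-joint arm with a two-finger parallel gripper is mounted at the origin on the work surface. World frame = base frame: x ahead of the robot, y to its left, z up, the work surface at z = 0. Lengths are in mm, angles in rad, forces in N, time in s.
With the tool pointing down it reaches from about 400 to 925 mm from the base axis. Payload 12.5 kg.
Tool frame: the origin (TCP) lies on the centre line of the jaws, within the pads' length; the fingertips stand 19 mm ahead of it and the grasp point (between the pads) is the TCP; y points along the fingers, x is the direction in which the jaws open and shut, and the axes are right-handed (so a half turn about y gives the same grasp; the last joint's range is limited). The gripper opens to 95 mm and grips with 3 to 60 N. Pads are 20 mm wide; open, the fingers measure 119 mm over their backs; the gripper's body (75 mm by 180 mm) begins 59 mm behind the grasp point.
Start: joints at [-1.284, 0.491, 1.559, -0, 1.092, -0.106], TCP at [239.259, -577.408, 233.661] pointing down, gripper open.
Joint ranges: [-3.1, 3.1], [-0.84, 2.19], [0.05, 2.79], [-1.13, 4.28], [0.06, 2.93], [-2.69, 2.69]. Speed limits (rad/s): [2.22, 2.22, 2.79, 3.14, 3.14, 3.14].

## Interface

Orientations are given as [roll, pitch, yaw] about the fixed x, y, z axes, in that order (R = Rz(yaw) Ry(pitch) Rx(roll)).
In Python, from cell import env gives the robot as it stands. The module is installed in compiled form; this text tells all that it offers.
- The arm moves only by the tool move_arm, never from a script. Its argument "rows" is a list of rows, each an object of numbers: "tx", "ty", "tz": the shift along the tool's x, y, z in cm; "rx", "ry", "rz": the turn, a rotation vector about the tool's x, y, z in rad; "grip": the opening in per cent of the stroke, from 0 (shut) to 100 (fully open). In form: [{"tx": .., "ty": .., "tz": .., "rx": .., "ry": .., "rz": .., "grip": ..}, ...]. A call has 1 to 10 rows; each row shifts and turns the commanded pose from where the row before left it, along the tool's axes as they then stand; what a row does not reach is not made up. A row lasts 1/12 s, in which the tool goes at most 41.7 mm and 7.16 degrees, less where a joint would pass 70% of its speed; a pose out of reach is approached as far as the arm can. A call is refused whole if a number of a shift passes 4.17 or a number of a turn 0.125, either way. A call with a gripper value outside its range is refused whole. The fingers move at their own pace and stop on an object; the grip force is fixed at half the most. Time passes only in rows, so rows that do not move let the fingers close. It gives the time, the measured TCP pose, the force and the opening at its end, in the units of the state.
- env.state(): the state, without advancing time (a new reading comes with each control period).
- env.read_camera(name): name is "scene" or "top" or "wrist"; returns (picture, depth): 400x640x3 uint8, blue, green, red; 400x640 float32, mm along the optical axis (not along the pixel's ray), 0 where there is no reading.
- env.calibration(name): a dict with "vertical_fov" (degrees; the focal length in pixels is half the picture's height over the tangent of half this angle, whatever the lens; pixels are square), "cx", "cy" (the principal point, pixels), "eye" and "rotation" of the camera in the world. Camera axes: x right, y up, looking along -z (the intrinsics and any distortion apply to the point x, -y, -z); pixel columns grow to the right and rows downward; lengths in mm; the calibration is good to about 2 mm. A picture is of the moment at which its call begins: read the wrist's pose just before it. calibration takes no time and is no camera call; for the wrist camera it gives the pose at the moment of the call.
- env.job_done(): hands the job in, once; it reports no verdict.
The state is a dict: "t": time; "joints": joint angles; "qvel": joint speeds; "tau": joint torques, N m; "eef_pos": TCP position; "tcp_rot": TCP orientation; "ft_force": force on the tool from outside, world axes, zero at the start; "moment": the same for the moment, N m; "opening": opening from 0.0 (shut) to 1.0 (fully open).
Only numpy, scipy, OpenCV 4.12 (cv2) and the standard library are available. Lean on these libraries where they do the work, as an engineer would, in place of code of your own. Each camera call takes 0.05 s, during which the arm holds its last target.

## Task

The measurements are done, so put the kit away: pull the upper drawer of the white cabinet right out to its stop, then lay every teal-topped adapter box from the bench in that drawer and every orange-topped calibration box in the grey case. Once they are all in, lower the case's lid without slamming it until it is fully shut, and push the drawer fully home. Leave the lower drawer shut, and do not disturb the bottle, the mug or the mouse.

Things in the scene. Friction and masses are not known exactly. Their poses are not given: they have to be found in the camera images.
- adapter_1: teal adapter box, belongs in the upper drawer: aluminium box 56 mm (its x) by 32 mm (its y) by 24 mm (its z), 0.12 kg, with a teal top face and two brass sockets on its +x end; origin at the centre of its underside, z towards its coloured face; lies on the bench at the start; may be absent
- adapter_2: teal adapter box, belongs in the upper drawer: aluminium box 56 mm (its x) by 32 mm (its y) by 24 mm (its z), 0.12 kg, with a teal top face and two brass sockets on its +x end; origin at the centre of its underside, z towards its coloured face; lies on the bench at the start; may be absent
- adapter_3: teal adapter box, belongs in the upper drawer: aluminium box 56 mm (its x) by 32 mm (its y) by 24 mm (its z), 0.12 kg, with a teal top face and two brass sockets on its +x end; origin at the centre of its underside, z towards its coloured face; lies on the bench at the start; may be absent
- adapter_4: teal adapter box, belongs in the upper drawer: aluminium box 56 mm (its x) by 32 mm (its y) by 24 mm (its z), 0.12 kg, with a teal top face and two brass sockets on its +x end; origin at the centre of its underside, z towards its coloured face; lies on the bench at the start; may be absent
- cal_1: orange calibration box, belongs in the case: aluminium box 56 mm (its x) by 32 mm (its y) by 24 mm (its z), 0.12 kg, with an orange top face and two brass sockets on its +x end; origin at the centre of its underside, z towards its coloured face; lies on the bench at the start; may be absent
- cal_2: orange calibration box, belongs in the case: aluminium box 56 mm (its x) by 32 mm (its y) by 24 mm (its z), 0.12 kg, with an orange top face and two brass sockets on its +x end; origin at the centre of its underside, z towards its coloured face; lies on the bench at the start; may be absent
- cab: white two-drawer bench cabinet with orange edging, fixed: 260 mm deep (its x), 220 mm wide (its y), 184 mm tall; origin at the centre of its underside; the drawer fronts look along its -x, roughly to the robot, and lie 130 mm from the origin; both drawers are 80 mm tall, one above the other
- cab_drawer0 (a joint): upper drawer, how far it is pulled out along the cabinet's -x, in m: 0 fully home, 0.182 at its stop; stays where it is left, moves with 1 to 2 N; it starts shut or ajar by up to 30 mm
- cab_drawer0_handle (a point): middle of the upper drawer's steel bar handle, a level round bar 11 mm thick and 110 mm long, parallel to the cabinet's y, its axis 35 mm in front of the drawer front and 38 mm below the cabinet's top; axes as the cabinet's; moves with the drawer
- drawer_floor (a point): centre of the upper drawer's inner floor; axes as the cabinet's; inside, the drawer is 215 mm (x) by 178 mm (y), its walls are 6 mm thick and rise 60 mm above this floor; moves with the drawer. The handle's axis is 163 mm from it along -x; when fully out, the part of the drawer from x = -108 mm to +68 mm stands clear of the cabinet
- cab_drawer1 (a joint): lower drawer of the same cabinet, in m, 0 shut; it is to stay shut
- case: grey open instrument case, fixed: 150 mm (its x) by 190 mm (its y) by 65 mm tall, walls and floor 5 mm; origin at the centre of its underside; its -x side looks roughly to the robot; the lid is hinged along its +x rim
- case_lid (a joint): lid of the case, in rad: 0 shut, grows as it opens upward (1.57 upright, 1.9 at most); starts open at 1.3 to 1.65; the hinge is stiff (about 0.17 N m), the lid stays at any angle and has to be brought all the way down
- case_lid_hinge (a point): middle of the lid's hinge line, at the top of the case's +x rim; the point turns with the lid: its -x axis runs along the lid's underside to the free edge 150 mm away, its z axis points out of the lid's upper face, its y lies along the hinge. The lid is a dark steel plate 150 by 190 mm, 8 mm thick
- case_lid_handle (a point): black knob on the lid's upper face, 28 mm across, standing 43 mm off the face, 30 mm from the free edge and half way along it; the point is 35 mm above the face, in the knob's head
- reagent: bystander: amber glass reagent bottle with a white cap, 60 mm across, 95 mm tall; origin at the centre of its underside
- mug: bystander: white mug, 80 mm across, 90 mm tall; origin at the centre of its underside
- mouse: bystander: black computer mouse, 105 by 60 by 32 mm; origin at the centre of its underside
There are look-alikes about, which are no part of the job. Leave any black or pink look-alike of the cal_1 alone. What is shaped like the adapter_3 but blue is not meant.

How it is judged:
By the outcome, as a careful person would: the job done as asked, in the order asked, and still so for the second after the job is handed in, with the robot touching nothing.
Of adapter_1, adapter_2, adapter_3, adapter_4 only 3 to 4 are there at a start; the rules pass over those that are not, and their reading is None.
Of cal_1, cal_2 only 1 to 2 are there at a start; the rules pass over those that are not, and their reading is None.
At some moment in a run one of adapter_1, adapter_2, adapter_3, adapter_4, cal_1, cal_2 may be knocked a few centimetres aside while the robot is not near it.
Once in a run the grip may slacken for a moment while it holds something.
It also fails if it takes over 210 s, if anything falls off the work surface, if the arm or the gripper's body presses on something with over 40 N, if the wrist force passes 120 N, or if a joint passes its speed limit or range.

## Working session

There is one attempt and no reset: what is moved stays moved. The work goes in short steps, Python scripts to look and compute and a tool call to move; the robot and the scene stay as the last step left them, time stands still between calls to the robot, and variables do not carry over. Pictures are saved under pics/ and viewed, and the job is handed in when it is done.

Besides the shell and the picture viewer there is one more tool, called after "Emit:" as a command line: name --argument value ..., lists and objects as JSON in quotes. move_arm: Moves the arm, as the interface text tells. Its arguments: {"type":"object","properties":{"rows":{"type":"array"}},"required":["rows"]}

```bash
ls; mkdir -p pics; python3 - <<'E'
from cell import env
import cv2,numpy as np
s=env.state(); print({k:np.round(v,3).tolist() for k,v in s.items()})
for n in ("scene","top","wrist"):
    c=env.calibration(n); print(n,c)
    p,d=env.read_camera(n); cv2.imwrite(f"pics/{n}0.png",p); np.save(f"pics/{n}0.npy",d)
E
```

```text
pics
{'t': 0.0, 'joints': [-1.284, 0.492, 1.559, 0.0, 1.092, -0.106], 'qvel': [-0.002, -0.001, 0.0, -0.002, 0.001, -0.001], 'tau': [0.003, -61.264, -25.818, 0.069, 0.048, -0.0], 'eef_pos': [239.196, -577.163, 233.057], 'tcp_rot': [-1.571, 0.001, -1.178], 'ft_force': [-0.095, 0.412, 0.031], 'moment': [0.007, -0.036, -0.003], 'opening': 1.002}
scene {'vertical_fov': 53.694552858287, 'cx': 314.63245139169084, 'cy': 199.90200844952855, 'eye': array([1229.75830131, -189.04632186, 1037.60484268]), 'rotation': array([0.65794845, 0.01676745, 1.25911196])}
top {'vertical_fov': 55.168390864193604, 'cx': 316.8869314730585, 'cy': 198.41410199180137, 'eye': array([ 304.59566743,  -11.94159765, 1486.49992843]), 'rotation': array([ 0.18814704,  0.01036581, -1.55389012])}
wrist {'vertical_fov': 70.42649582221011, 'cx': 324.2069469684936, 'cy': 201.91762136537224, 'eye': array([ 302.84888006, -550.06578689,  383.81740777]), 'rotation': array([-0.24404696,  0.00190706, -1.17925962])}
```

View pics/scene0.png

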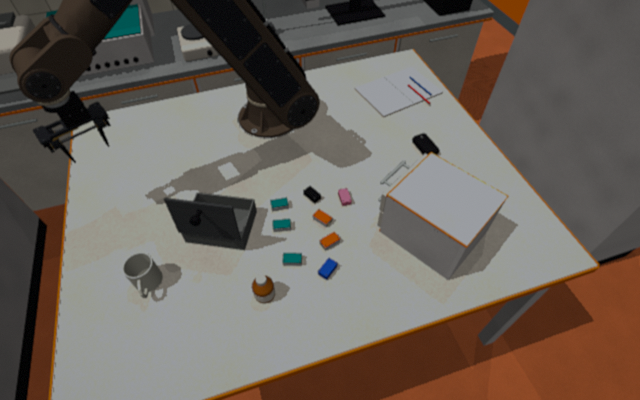

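View pics/top0.png

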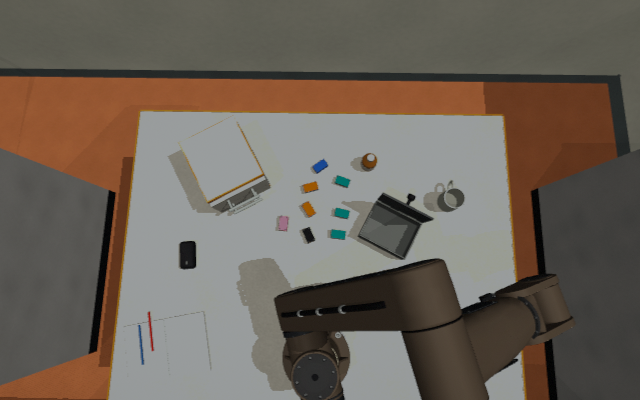

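View pics/wrist0.png

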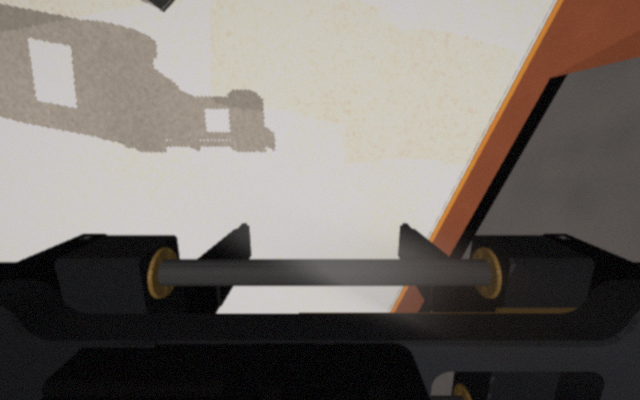

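```bash
cat > h.py <<'E'
import numpy as np, cv2
from scipy.spatial.transform import Rotation as R
def Rm(r): return R.from_euler('xyz',r).as_matrix()
def px2w(c,u,v,d,H=400):
    f=H/2/np.tan(np.radians(c['vertical_fov'])/2)
    u=np.asarray(u,float);v=np.asarray(v,float);d=np.asarray(d,float)
    p=np.stack([(u-c['cx'])/f*d,-(v-c['cy'])/f*d,-d],-1)
    return p@Rm(c['rotation']).T+np.asarray(c['eye'])
def px2z(c,u,v,z):
    a=px2w(c,u,v,1.0)-c['eye']; 
    return np.asarray(c['eye'])+a*((z-c['eye'][2])/a[...,2])[...,None]
def w2px(c,P,H=400):
    f=H/2/np.tan(np.radians(c['vertical_fov'])/2)
    q=(np.atleast_2d(P)-c['eye'])@Rm(c['rotation'])
    return np.stack([c['cx']+f*q[:,0]/-q[:,2],c['cy']-f*q[:,1]/-q[:,2]],-1)
COL={'teal':((80,80,60),(100,255,255)),'orange':((5,140,100),(15,255,255)),'pink':((150,60,100),(178,255,255)),'blue':((105,120,60),(125,255,255))}
def boxes(c,p,d,cols=('teal','orange','pink','blue'),roi=None,ztop=24,amin=20,show=True):
    hsv=cv2.cvtColor(p,cv2.COLOR_BGR2HSV); out=[]
    for k in cols:
        m=cv2.inRange(hsv,*[np.array(x) for x in COL[k]])
        n,l,st,ce=cv2.connectedComponentsWithStats(m)
        for i in range(1,n):
            if st[i,4]<amin: continue
            v,u=np.nonzero(l==i)
            W=px2w(c,u,v,d[v,u]); Z=np.median(W[:,2])
            if not(-10<Z<140): continue
            Wz=px2z(c,u,v,ztop if ztop is not None else Z)[:,:2].astype(np.float32)
            if np.hypot(*Wz.mean(0))>1000: continue
            (cx,cy),(w,h),a=cv2.minAreaRect(Wz)
            if w<h: w,h,a=h,w,a+90
            out.append((k,cx,cy,Z,w,h,(a+90)%180-90))
            if show: print(k,'px',np.round(ce[i]),'n',st[i,4],'ctr %.0f %.0f z %.0f size %.0f x %.0f yaw %.0f'%(cx,cy,Z,w,h,(a+90)%180-90), 'mean',np.round(Wz.mean(0)))
    return out
E
python3 - <<'E'
from h import *
from cell import env
for n in ('top','scene'):
    p=cv2.imread(f'pics/{n}0.png');d=np.load(f'pics/{n}0.npy');c=env.calibration(n)
    print(n);boxes(c,p,d)
p=cv2.imread('pics/top0.png')
cv2.imwrite('pics/topc.png',cv2.resize(p[110:270,150:480],(792,384),interpolation=cv2.INTER_CUBIC))
p=cv2.imread('pics/scene0.png')
cv2.imwrite('pics/scenec.png',cv2.resize(p[120:310,100:520],None,fx=1.9,fy=1.9,interpolation=cv2.INTER_CUBIC))
E
```

```text
topTraceback (most recent call last):
  File "<stdin>", line 5, in <module>
  File "h.py", line 27, in boxes
    Wz=px2z(c,u,v,ztop if ztop is not None else Z)[:,:2].astype(np.float32)
       ~~~~^^^^^^^^^^^^^^^^^^^^^^^^^^^^^^^^^^^^^^^
  File "h.py", line 10, in px2z
    a=px2w(c,u,v,1.0)-c['eye'];
      ~~~~^^^^^^^^^^^
  File "h.py", line 7, in px2w
    p=np.stack([(u-c['cx'])/f*d,-(v-c['cy'])/f*d,-d],-1)
    raise ValueError('all input arrays must have the same shape')
ValueError: all input arrays must have the same shape
```

```bash
sed -i "s/d=np.asarray(d,float)/d=np.asarray(d,float)+0*u/" h.py
python3 - <<'E'
from h import *
from cell import env
for n in ('top','scene'):
    p=cv2.imread(f'pics/{n}0.png');d=np.load(f'pics/{n}0.npy');c=env.calibration(n)
    print(n);boxes(c,p,d)
    # table check
    for (u,v) in ([(330,300),(150,220),(250,150)] if n=='top' else [(300,330),(250,300),(420,350)]): print('tbl',np.round(px2w(c,u,v,d[v,u])))
p=cv2.imread('pics/top0.png')
cv2.imwrite('pics/topc.png',cv2.resize(p[110:270,150:480],(792,384),interpolation=cv2.INTER_CUBIC))
p=cv2.imread('pics/scene0.png')
cv2.imwrite('pics/scenec.png',cv2.resize(p[120:310,100:520],None,fx=1.9,fy=1.9,interpolation=cv2.INTER_CUBIC))
E
```

```text
top
teal px [342. 181.] n 108 ctr 655 -89 z 23 size 53 x 31 yaw 70 mean [655. -89.]
teal px [342. 213.] n 113 ctr 528 -88 z 23 size 53 x 31 yaw 77 mean [528. -88.]
teal px [338. 234.] n 117 ctr 446 -75 z 23 size 54 x 31 yaw -89 mean [446. -74.]
orange px [372. 163.] n 35 ctr 731 -210 z 66 size 42 x 24 yaw -53 mean [ 729. -207.]
pink px [283. 223.] n 108 ctr 485 136 z 23 size 55 x 30 yaw -5 mean [485. 136.]
blue px [320. 165.] n 111 ctr 715 -2 z 23 size 55 x 33 yaw -55 mean [715.  -2.]
blue px [140. 344.] n 54 ctr 34 641 z 14 size 133 x 5 yaw 11 mean [ 34. 641.]
tbl [237. -35. 532.]
tbl [491. 662.   1.]
tbl [723. 246. 189.]
scene
teal px [279. 202.] n 129 ctr 452 -77 z 24 size 52 x 32 yaw 83 mean [452. -77.]
teal px [281. 224.] n 150 ctr 534 -91 z 24 size 53 x 32 yaw 78 mean [534. -92.]
teal px [292. 258.] n 178 ctr 660 -93 z 24 size 53 x 30 yaw 72 mean [660. -93.]
orange px [ 70. 146.] n 25 ctr -47 -740 z -2 size 77 x 7 yaw -0 mean [ -49. -740.]
orange px [ 69. 166.] n 22 ctr 56 -740 z -3 size 66 x 6 yaw -1 mean [  60. -740.]
orange px [322. 216.] n 138 ctr 549 38 z 24 size 53 x 31 yaw 33 mean [549.  38.]
orange px [ 62. 244.] n 45 ctr 392 -741 z -2 size 103 x 6 yaw 4 mean [ 394. -741.]
orange px [329. 239.] n 160 ctr 636 31 z 24 size 56 x 30 yaw -74 mean [636.  31.]
orange px [259. 289.] n 82 ctr 725 -209 z 68 size 42 x 22 yaw 49 mean [ 725. -207.]
pink px [344. 196.] n 145 ctr 492 132 z 24 size 59 x 35 yaw -4 mean [493. 132.]
blue px [327. 268.] n 211 ctr 725 -6 z 24 size 59 x 33 yaw -54 mean [725.  -6.]
tbl [ 863. -130.    1.]
tbl [ 741. -238.    4.]
tbl [ 847.  391. -754.]
```

View pics/topc.png

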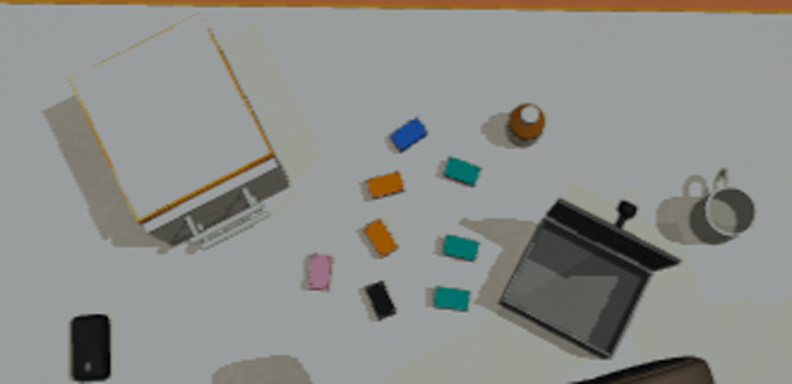

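View pics/scenec.png

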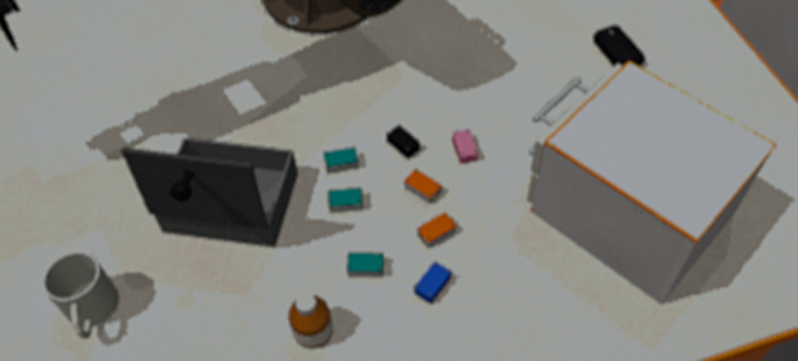

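```bash
python3 - <<'E'
from h import *
from cell import env
P={}
for n in ('top','scene'):
    d=np.load(f'pics/{n}0.npy');c=env.calibration(n)
    v,u=np.mgrid[0:400,0:640]
    W=px2w(c,u,v,d); W[d==0]=np.nan
    P[n]=W
    X,Y,Z=W[...,0],W[...,1],W[...,2]
    m=(abs(Z-184)<8)&(X>450)&(X<1000)&(Y>0)&(Y<500)
    nn,l,st,ce=cv2.connectedComponentsWithStats(m.astype(np.uint8))
    i=1+np.argmax(st[1:,4]); pts=W[l==i]
    r=cv2.minAreaRect(pts[:,:2].astype(np.float32)); print(n,'cab',len(pts),r,'z',np.median(pts[:,2]))
    # case rim
    m=(Z>50)&(Z<240)&(X>380)&(X<720)&(Y<-140)&(Y>-420)
    q=W[m]; print('case region',len(q),np.round(q.min(0)),np.round(q.max(0)))
    m2=(abs(Z-65)<5)&(X>380)&(X<720)&(Y<-130)&(Y>-420)
    r=cv2.minAreaRect(W[m2][:,:2].astype(np.float32)); print('rim',m2.sum(),r,cv2.boxPoints(r).round())
    m3=(abs(Z-5)<4)&(X>380)&(X<720)&(Y<-130)&(Y>-420)
    for nm,zz in (('handle',(130,165)),):
        m=(Z>zz[0])&(Z<zz[1])&(X>350)&(X<1000)&(Y>0)&(Y<500)
        q=W[m]; print(nm,len(q)); 
        vv,uu=np.nonzero(m); print(np.c_[uu,vv,q.round()][::max(1,len(q)//25)].astype(int).tolist())
E
```

```text
top cab 4210 ((691.2999267578125, 350.90338134765625), (256.7965393066406, 221.47360229492188), 28.779220581054688) z 183.97172452698226
case region 954 [ 382. -384.   50.] [ 720. -149.  221.]
rim 250 ((549.2763061523438, -270.28839111328125), (228.68394470214844, 334.2883605957031), 87.28959655761719) [[ 377. -377.]
 [ 711. -392.]
 [ 722. -164.]
 [ 388. -148.]]
handle 325
[[246, 140, 779, 273, 134], [263, 181, 617, 199, 162], [260, 183, 612, 211, 151], [254, 185, 601, 230, 164], [251, 187, 595, 241, 158], [249, 189, 591, 251, 145], [253, 190, 586, 235, 148], [243, 192, 578, 271, 150], [254, 193, 575, 231, 149], [234, 195, 564, 299, 163], [234, 196, 562, 301, 156], [230, 197, 557, 312, 165], [257, 197, 561, 220, 147], [216, 199, 549, 362, 163], [214, 200, 545, 368, 165], [212, 201, 541, 375, 164], [247, 201, 547, 256, 145], [243, 202, 542, 269, 147], [229, 203, 538, 319, 148], [221, 204, 535, 349, 139], [217, 205, 530, 360, 151], [242, 205, 533, 274, 139], [238, 206, 528, 287, 146], [234, 207, 524, 300, 148], [229, 209, 516, 316, 153]]
scene cab 5969 ((694.7770385742188, 347.7265625)
[... 325 characters left out ...]
403, 160, 513, 310, 152], [399, 166, 532, 288, 152], [390, 172, 544, 253, 151], [382, 179, 561, 220, 149], [389, 184, 585, 231, 149], [389, 201, 653, 198, 165], [387, 205, 646, 199, 137], [500, 207, 757, 491, 145], [399, 210, 683, 216, 155], [395, 213, 675, 211, 131], [409, 215, 711, 232, 160], [405, 218, 705, 226, 141], [414, 220, 726, 240, 153], [409, 223, 718, 234, 130], [423, 225, 750, 254, 157], [420, 228, 747, 251, 139], [431, 230, 772, 265, 159], [425, 233, 762, 259, 133], [436, 235, 787, 274, 153], [434, 238, 785, 274, 134], [447, 240, 814, 289, 161], [443, 243, 808, 287, 138], [453, 245, 830, 298, 157], [449, 248, 826, 295, 137], [460, 250, 848, 308, 155], [462, 253, 856, 310, 152]]
```

```bash
python3 - <<'E'
import cv2
p=cv2.imread('pics/top0.png'); cv2.imwrite('pics/c1.png',cv2.resize(p[170:230,190:300],(770,420),interpolation=cv2.INTER_CUBIC))
cv2.imwrite('pics/c2.png',cv2.resize(p[180:270,345:445],(600,540),interpolation=cv2.INTER_CUBIC))
p=cv2.imread('pics/scene0.png'); cv2.imwrite('pics/c3.png',cv2.resize(p[130:250,360:520],(800,600),interpolation=cv2.INTER_CUBIC))
E
```

```text
(no output)
```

View pics/c1.png

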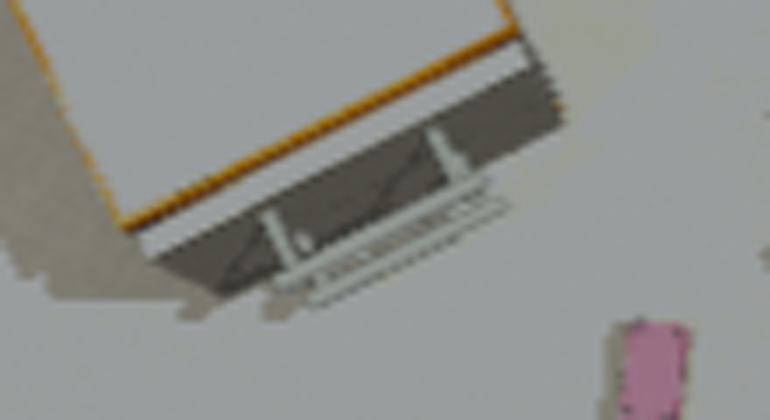

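View pics/c2.png

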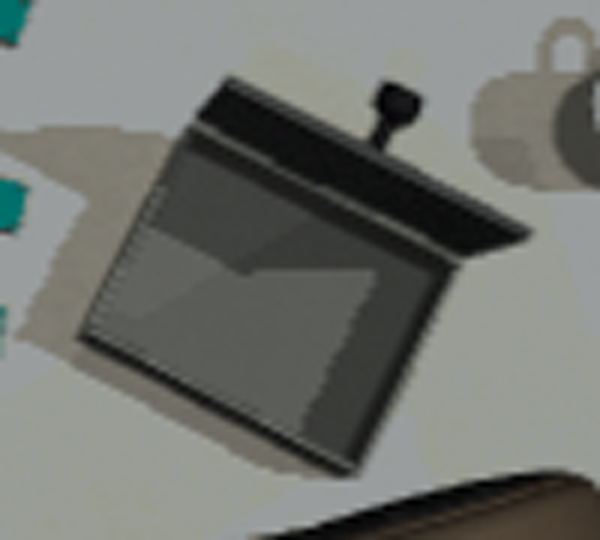

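View pics/c3.png

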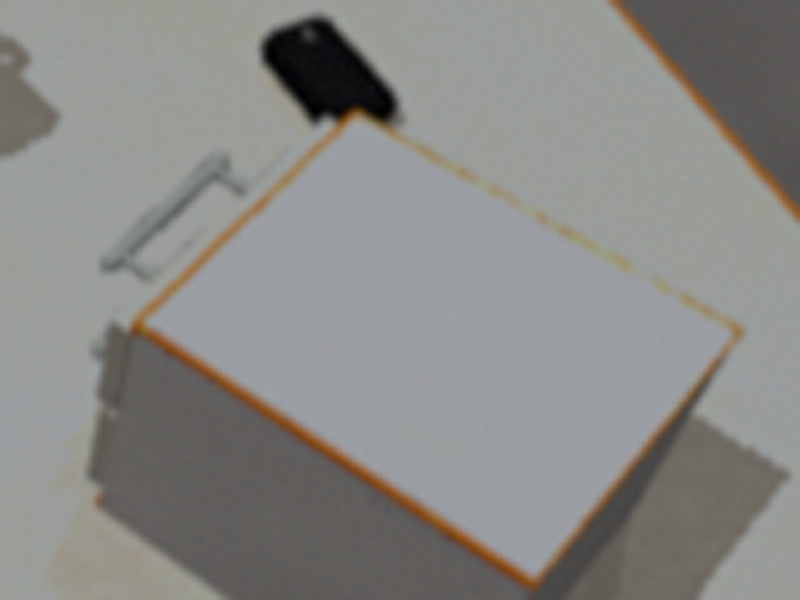

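```bash
cat > plan.py <<'E'
import sys,json
from h import *
from cell import env
def plan(wps,grip,n=None,start=None):
    """wps: list of (x,y,z,yaw[,tilt list]) ; prints rows in tool axes"""
    s=env.state()
    p=np.array(s['eef_pos'],float) if start is None else np.array(start[0],float)
    Q=Rm(s['tcp_rot']) if start is None else Rm(start[1])
    rows=[]
    for w in wps:
        t=np.array(w[:3],float)
        Rt=Rm((-np.pi/2,0,w[3])) if len(w)==4 else Rm(w[3:6])
        dist=np.linalg.norm(t-p); 
        k=0
        while True:
            d=t-p; L=np.linalg.norm(d); rv=R.from_matrix(Q.T@Rt).as_rotvec(); A=np.linalg.norm(rv)
            m=max(int(np.ceil(L/41)),int(np.ceil(A/0.123)))
            if L<0.3 and A<0.004: break
            m=max(m,1)
            sh=np.round(Q.T@(d/m)/10,2); tr=np.round(rv/m,3)
            row={k_:float(v) for k_,v in zip(('tx','ty','tz','rx','ry','rz'),[*sh,*tr]) if abs(v)>0}
            row['grip']=grip; rows.append(row)
            p=p+Q@(sh*10); Q=Q@R.from_rotvec(tr).as_matrix(); k+=1
            if k>60: break
    for i in range(0,len(rows),10): print(json.dumps(rows[i:i+10]))
    return rows
def st():
    s=env.state(); print('t %.2f'%s['t'],'pos',np.round(s['eef_pos'],1),'rot',np.round(s['tcp_rot'],3),'F',np.round(s['ft_force'],1),'op %.3f'%s['opening'])
    return s
E
python3 - <<'E'
from plan import *
c=env.calibration('top')
px=np.array([(358.3,235.8),(404.2,259.2),(421.7,223.7),(376.7,201.3)])
w=px2z(c,px[:,0],px[:,1],65);print(w.round()); print('ctr',w.mean(0)); 
for i in range(4):
    e=w[(i+1)%4]-w[i]; print(np.linalg.norm(e[:2]),np.degrees(np.arctan2(e[1],e[0])))
plan([(400,-380,300,-0.8),(480,100,320,0.2),(545,266,300,0.503)],40)
E
```

```text
[[ 436. -149.   65.]
 [ 353. -316.   65.]
 [ 485. -384.   65.]
 [ 567. -218.   65.]]
ctr [ 460.43579198 -266.80178836   65.        ]
186.94708298323818 -116.3381429441618
148.3993712393116 -27.418913223350454
185.4412211827514 63.66139750462294
148.43689724984088 151.99993714241117
[{"tx": -1.72, "ty": -0.95, "tz": 3.2, "ry": -0.054, "grip": 40}, {"tx": -1.55, "ty": -0.95, "tz": 3.29, "ry": -0.054, "grip": 40}, {"tx": -1.37, "ty": -0.95, "tz": 3.37, "ry": -0.054, "grip": 40}, {"tx": -1.19, "ty": -0.95, "tz": 3.44, "ry": -0.054, "grip": 40}, {"tx": -1.0, "ty": -0.96, "tz": 3.49, "ry": -0.054, "grip": 40}, {"tx": -0.81, "ty": -0.95, "tz": 3.55, "ry": -0.054, "grip": 40}, {"tx": -0.61, "ty": -0.96, "tz": 3.58, "ry": -0.054, "rz": -0.001, "grip": 40}, {"tx": -2.41, "ty": -0.17, "tz": 3.27, "ry": -0.083, "grip": 40}, {"tx": -2.13, "ty": -0.17, "tz": 3.45, "ry": -0.083, "grip": 40}, {"tx": -1.83, "ty": -0.17, "tz": 3.62, "ry": -0.083, "grip": 40}]
[{"tx": -1.53, "ty": -0.16, "tz": 3.76, "ry": -0.083, "grip": 40}, {"tx": -1.21, "ty": -0.17, "tz": 3.87, "ry": -0.083, "grip": 40}, {"tx": -0.88, "ty": -0.16, "tz": 3.96, "ry": -0.084, "grip": 40}, {"tx": -0.55, "ty": -0.17, "tz": 4.02, "ry": -0.083, "grip": 40}, {"tx": -0.21, "ty": -0.16, "tz": 4.05, "ry": -0.084, "grip": 40}, {"tx": 0.13, "ty": -0.17, "tz": 4.05, "ry": -0.083, "grip": 40}, {"tx": 0.46, "ty": -0.16, "tz": 4.03, "ry": -0.084, "grip": 40}, {"tx": 0.79, "ty": -0.17, "tz": 3.97, "ry": -0.083, "grip": 40}, {"tx": 1.13, "ty": -0.16, "tz": 3.89, "ry": -0.084, "grip": 40}, {"tx": 1.93, "ty": 0.4, "tz": 3.0, "ry": -0.061, "grip": 40}]
[{"tx": 2.11, "ty": 0.4, "tz": 2.87, "ry": -0.06, "grip": 40}, {"tx": 2.28, "ty": 0.4, "tz": 2.74, "ry": -0.061, "grip": 40}, {"tx": 2.44, "ty": 0.4, "tz": 2.6, "ry": -0.06, "grip": 40}, {"tx": 2.6, "ty": 0.4, "tz": 2.44, "ry": -0.061, "grip": 40}]
```

Emit:
move_arm --rows '[{"tx": -1.7,"ty": -0.95,"tz": 3.2,"ry": -0.054,"grip": 40},{"tx": -1.55,"ty": -0.95,"tz": 3.3,"ry": -0.054,"grip": 40},{"tx": -1.35,"ty": -0.95,"tz": 3.35,"ry": -0.054,"grip": 40},{"tx": -1.2,"ty": -0.95,"tz": 3.45,"ry": -0.054,"grip": 40},{"tx": -1.0,"ty": -0.95,"tz": 3.5,"ry": -0.054,"grip": 40},{"tx": -0.8,"ty": -0.95,"tz": 3.55,"ry": -0.054,"grip": 40},{"tx": -0.6,"ty": -0.95,"tz": 3.6,"ry": -0.054,"grip": 40},{"tx": -2.4,"ty": -0.15,"tz": 3.25,"ry": -0.083,"grip": 40},{"tx": -2.15,"ty": -0.15,"tz": 3.45,"ry": -0.083,"grip": 40},{"tx": -1.85,"ty": -0.15,"tz": 3.6,"ry": -0.083,"grip": 40}]'

```text
validation failed for argument at $.ro...
```

Emit:
move_arm --rows '[{"tx": -1.5,"ty": -0.15,"tz": 3.75,"ry": -0.083,"grip": 40},{"tx": -1.2,"ty": -0.15,"tz": 3.85,"ry": -0.083,"grip": 40},{"tx": -0.9,"ty": -0.15,"tz": 3.95,"ry": -0.084,"grip": 40},{"tx": -0.55,"ty": -0.15,"tz": 4.0,"ry": -0.083,"grip": 40},{"tx": -0.2,"ty": -0.15,"tz": 4.05,"ry": -0.084,"grip": 40},{"tx": 0.15,"ty": -0.15,"tz": 4.05,"ry": -0.083,"grip": 40},{"tx": 0.45,"ty": -0.15,"tz": 4.05,"ry": -0.084,"grip": 40},{"tx": 0.8,"ty": -0.15,"tz": 3.95,"ry": -0.083,"grip": 40},{"tx": 1.15,"ty": -0.15,"tz": 3.9,"ry": -0.084,"grip": 40},{"tx": 1.95,"ty": 0.4,"tz": 3.0,"ry": -0.061,"grip": 40}]'

```text
validation failed for argument at $.ro...
```

Emit:
move_arm --rows '[{"tx": 2.1,"ty": 0.4,"tz": 2.85,"ry": -0.06,"grip": 35},{"tx": 2.3,"ty": 0.4,"tz": 2.75,"ry": -0.061,"grip": 35},{"tx": 2.45,"ty": 0.4,"tz": 2.6,"ry": -0.06,"grip": 35},{"tx": 2.6,"ty": 0.4,"tz": 2.45,"ry": -0.061,"grip": 35},{"grip": 35},{"grip": 35}]'

```text
validation failed for argument at $.ro...
```

```bash
cat > snap.py <<'E'
import sys
from plan import *
def snap(n,tag):
    c=env.calibration(n); p,d=env.read_camera(n); cv2.imwrite(f'pics/{n}{tag}.png',p); np.save(f'pics/{n}{tag}.npy',d); np.savez(f'pics/{n}{tag}_c.npz',**c)
    return c,p,d
def load(n,tag):
    c=dict(np.load(f'pics/{n}{tag}_c.npz')); return c,cv2.imread(f'pics/{n}{tag}.png'),np.load(f'pics/{n}{tag}.npy')
E
python3 - <<'E'
from snap import *
st(); snap('wrist','1'); snap('top','1')
E
```

```text
t 0.15 pos [ 239.2 -577.2  233.2] rot [-1.571e+00  1.000e-03 -1.178e+00] F [-0.  -0.2 -0.3] op 1.000
```

View pics/wrist1.png

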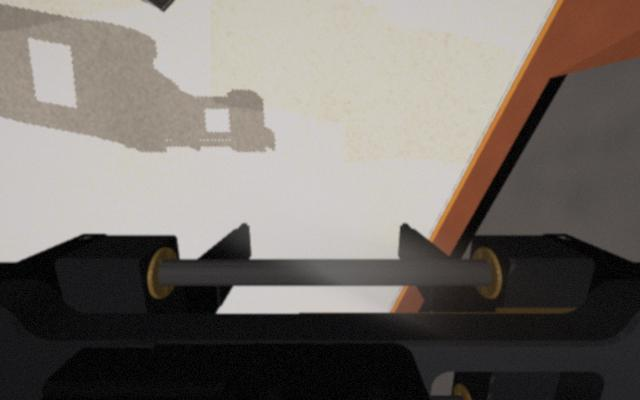

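View pics/top1.png

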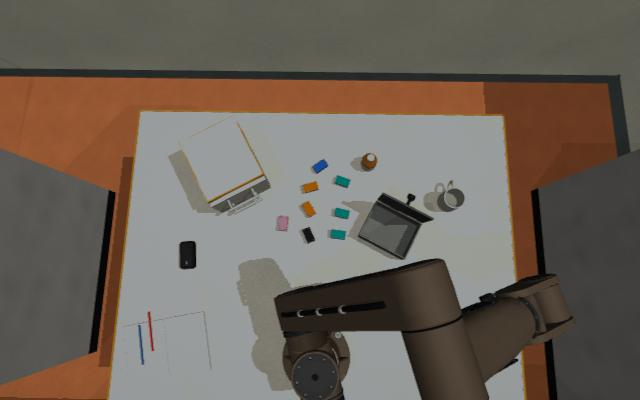

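Emit:
move_arm --rows '[{"tx": -1.7,"ty": -0.95,"tz": 3.2,"rx": 0,"ry": -0.054,"rz": 0,"grip": 40}]'

```text
t: 0.33
eef_pos: [259.8, -551.8, 241.2]
tcp_rot: [-1.572, 0.002, -1.128]
ft_force: [0.8, 1.1, -0.0]
opening: 0.972
```

Emit:
move_arm --rows '[{"tx": -1.55,"ty": -0.95,"tz": 3.3,"rx": 0,"ry": -0.054,"rz": 0,"grip": 40},{"tx": -1.35,"ty": -0.95,"tz": 3.35,"rx": 0,"ry": -0.054,"rz": 0,"grip": 40},{"tx": -1.2,"ty": -0.95,"tz": 3.45,"rx": 0,"ry": -0.054,"rz": 0,"grip": 40},{"tx": -1.0,"ty": -0.95,"tz": 3.5,"rx": 0,"ry": -0.054,"rz": 0,"grip": 40},{"tx": -0.8,"ty": -0.95,"tz": 3.55,"rx": 0,"ry": -0.054,"rz": 0,"grip": 40},{"tx": -0.6,"ty": -0.95,"tz": 3.6,"rx": 0,"ry": -0.054,"rz": 0,"grip": 40},{"tx": -2.4,"ty": -0.15,"tz": 3.25,"rx": 0,"ry": -0.083,"rz": 0,"grip": 40},{"tx": -2.15,"ty": -0.15,"tz": 3.45,"rx": 0,"ry": -0.083,"rz": 0,"grip": 40},{"tx": -1.85,"ty": -0.15,"tz": 3.6,"rx": 0,"ry": -0.083,"rz": 0,"grip": 40}]'

```text
t: 1.08
eef_pos: [420.1, -258.5, 304.6]
tcp_rot: [-1.571, -0.0, -0.547]
ft_force: [0.5, 0.2, -0.5]
opening: 0.411
```

Emit:
move_arm --rows '[{"tx": -1.5,"ty": -0.15,"tz": 3.75,"rx": 0,"ry": -0.083,"rz": 0,"grip": 40},{"tx": -1.2,"ty": -0.15,"tz": 3.85,"rx": 0,"ry": -0.083,"rz": 0,"grip": 40},{"tx": -0.9,"ty": -0.15,"tz": 3.95,"rx": 0,"ry": -0.084,"rz": 0,"grip": 40},{"tx": -0.55,"ty": -0.15,"tz": 4.0,"rx": 0,"ry": -0.083,"rz": 0,"grip": 40},{"tx": -0.2,"ty": -0.15,"tz": 4.05,"rx": 0,"ry": -0.084,"rz": 0,"grip": 40},{"tx": 0.15,"ty": -0.15,"tz": 4.05,"rx": 0,"ry": -0.083,"rz": 0,"grip": 40},{"tx": 0.45,"ty": -0.15,"tz": 4.05,"rx": 0,"ry": -0.084,"rz": 0,"grip": 40},{"tx": 0.8,"ty": -0.15,"tz": 3.95,"rx": 0,"ry": -0.083,"rz": 0,"grip": 40},{"tx": 1.15,"ty": -0.15,"tz": 3.9,"rx": 0,"ry": -0.084,"rz": 0,"grip": 40},{"tx": 1.95,"ty": 0.4,"tz": 3.0,"rx": 0,"ry": -0.061,"rz": 0,"grip": 40}]'

```text
t: 1.92
eef_pos: [493.2, 134.9, 315.2]
tcp_rot: [-1.571, -0.002, 0.266]
ft_force: [0.4, -0.3, -0.9]
opening: 0.401
```

Emit:
move_arm --rows '[{"tx": 2.1,"ty": 0.4,"tz": 2.85,"rx": 0,"ry": -0.06,"rz": 0,"grip": 35},{"tx": 2.3,"ty": 0.4,"tz": 2.75,"rx": 0,"ry": -0.061,"rz": 0,"grip": 35},{"tx": 2.45,"ty": 0.4,"tz": 2.6,"rx": 0,"ry": -0.06,"rz": 0,"grip": 35},{"tx": 2.6,"ty": 0.4,"tz": 2.45,"rx": 0,"ry": -0.061,"rz": 0,"grip": 35},{"tx": 0,"ty": 0,"tz": 0,"rx": 0,"ry": 0,"rz": 0,"grip": 35},{"tx": 0,"ty": 0,"tz": 0,"rx": 0,"ry": 0,"rz": 0,"grip": 35}]'

```text
t: 2.42
eef_pos: [545.7, 266.4, 297.0]
tcp_rot: [-1.571, 0.002, 0.505]
ft_force: [-0.7, 0.0, -0.3]
opening: 0.35
```

```bash
python3 - <<'E'
s=open('plan.py').read()
s=s.replace("row={k_:float(v) for k_,v in zip(('tx','ty','tz','rx','ry','rz'),[*sh,*tr]) if abs(v)>0}","row={k_:float(v) for k_,v in zip(('tx','ty','tz','rx','ry','rz'),[*sh,*tr])}")
s=s.replace("print(json.dumps(rows[i:i+10]))","print(json.dumps(rows[i:i+10]).replace('-0.0,','0,').replace('0.0,','0,').replace('\": ','\":'))")
open('plan.py','w').write(s)
from snap import *
st(); snap('wrist','1'); snap('top','1')
E
```

```text
t 2.42 pos [545.7 266.4 297. ] rot [-1.571  0.002  0.505] F [-0.7  0.  -0.3] op 0.350
```

View pics/wrist1.png

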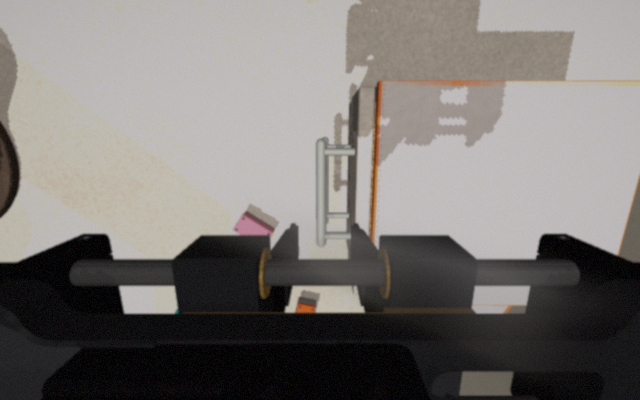

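View pics/top1.png

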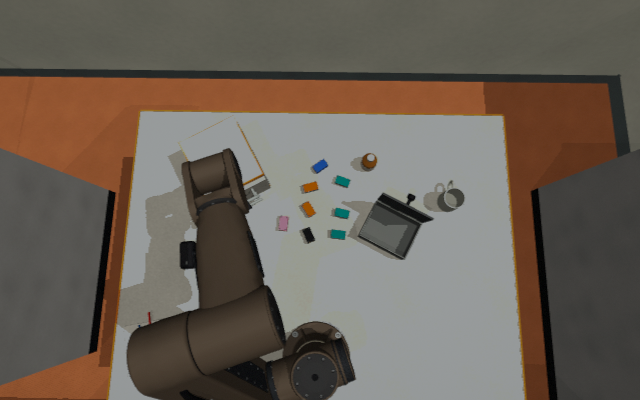

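```bash
python3 - <<'E'
from snap import *
c,p,d=load('wrist','1')
for u,v in [(321,150),(321,170),(321,190),(321,210),(321,225),(321,240)]:
    print('bar',px2w(c,u,v,d[v,u]).round(1),px2z(c,u,v,149).round(1))
for u,v in [(377,85),(376,150),(375,220)]:
    print('edge',px2w(c,u,v,d[v,u]).round(1),px2z(c,u,v,184).round(1))
for u,v in [(345,110),(352,120),(360,130),(340,130)]: print(px2w(c,u,v,d[v,u]).round(1))
cv2.imwrite('pics/w1c.png',cv2.resize(p[70:260,280:420],None,fx=4,fy=3,interpolation=cv2.INTER_CUBIC))
E
```

```text
bar [520.  309.  149.4] [520. 309. 149.]
bar [529.9 290.9 150.7] [530.  290.7 149. ]
bar [540.2 272.3 151.5] [540.4 271.8 149. ]
bar [550.8 252.9 151.5] [551.1 252.2 149. ]
bar [559.2 237.5 150.2] [559.4 237.1 149. ]
bar [567.5 222.2 151. ] [567.9 221.5 149. ]
edge [536.1 385.8 173.1] [535.2 383.5 184. ]
edge [563.7 335.5 183. ] [563.5 335.5 184. ]
edge [597.7 277.6 184. ] [597.7 277.6 184. ]
[526.1 369.3   1.4]
[535.5 353.3 111.4]
[542.9 344.5 171.6]
[534.1 340.5  -1.2]
```

View pics/w1c.png

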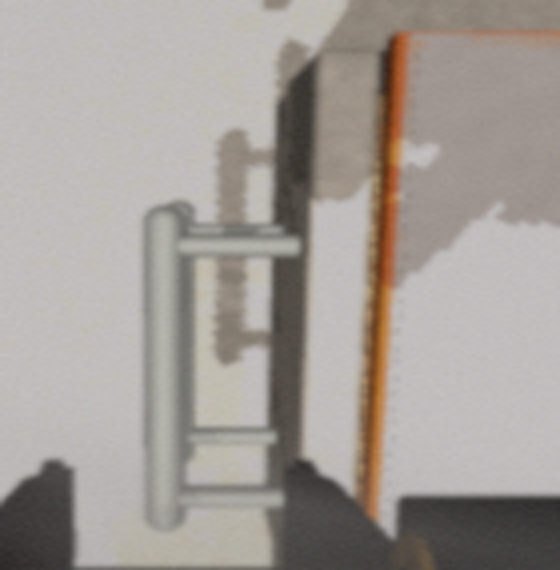

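Emit:
move_arm --rows '[{"tx": -0.1,"ty": 4.0,"tz": 0.2,"rx": 0,"ry": 0,"rz": 0,"grip": 32},{"tx": -0.05,"ty": 4.0,"tz": 0.2,"rx": 0,"ry": 0,"rz": 0,"grip": 32},{"tx": 0,"ty": 3.0,"tz": 0,"rx": 0,"ry": 0,"rz": 0,"grip": 32},{"tx": 0,"ty": 0,"tz": 0,"rx": 0,"ry": 0,"rz": 0,"grip": 32}]'

```text
t: 2.85
eef_pos: [540.3, 265.8, 183.4]
tcp_rot: [-1.57, 0.008, 0.501]
ft_force: [0.6, -0.4, -0.7]
opening: 0.318
```

```bash
python3 - <<'E'
from snap import *
st(); c,p,d=snap('wrist','2')
E
```

```text
t 2.85 pos [540.3 265.8 183.4] rot [-1.57   0.008  0.501] F [ 0.6 -0.4 -0.7] op 0.318
```

View pics/wrist2.png

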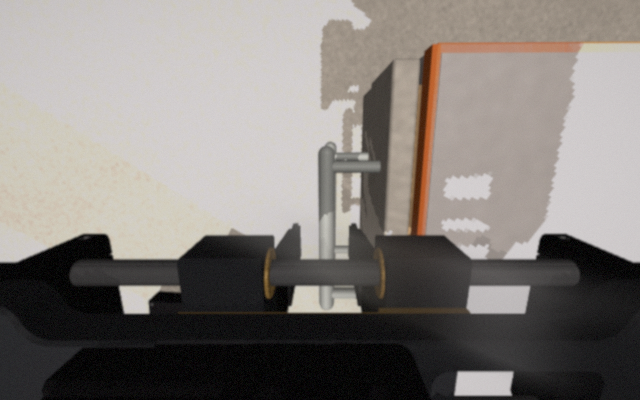

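Emit:
move_arm --rows '[{"tx": 0.25,"ty": 1.8,"tz": 0,"rx": 0,"ry": 0,"rz": 0,"grip": 32},{"tx": 0,"ty": 1.9,"tz": 0,"rx": 0,"ry": 0,"rz": 0,"grip": 32},{"tx": 0,"ty": 0,"tz": 0,"rx": 0,"ry": 0,"rz": 0,"grip": 32}]'

```text
t: 3.15
eef_pos: [544.7, 268.3, 151.0]
tcp_rot: [-1.571, 0.001, 0.502]
ft_force: [-0.0, -0.4, -0.3]
opening: 0.323
```

Emit:
move_arm --rows '[{"tx": 0,"ty": 0,"tz": 0,"rx": 0,"ry": 0,"rz": 0,"grip": 0},{"tx": 0,"ty": 0,"tz": 0,"rx": 0,"ry": 0,"rz": 0,"grip": 0},{"tx": 0,"ty": 0,"tz": 0,"rx": 0,"ry": 0,"rz": 0,"grip": 0},{"tx": 0,"ty": 0,"tz": 0,"rx": 0,"ry": 0,"rz": 0,"grip": 0}]'

```text
t: 3.48
eef_pos: [544.0, 268.4, 152.7]
tcp_rot: [-1.571, 0.002, 0.503]
ft_force: [-0.0, -1.9, 7.6]
opening: 0.105
```

Emit:
move_arm --rows '[{"tx": -1,"ty": 0,"tz": 0,"rx": 0,"ry": 0,"rz": 0,"grip": 0},{"tx": -2,"ty": 0,"tz": 0,"rx": 0,"ry": 0,"rz": 0,"grip": 0},{"tx": -2,"ty": 0,"tz": 0,"rx": 0,"ry": 0,"rz": 0,"grip": 0},{"tx": -2,"ty": 0,"tz": 0,"rx": 0,"ry": 0,"rz": 0,"grip": 0},{"tx": -1,"ty": 0,"tz": 0,"rx": 0,"ry": 0,"rz": 0,"grip": 0}]'

```text
t: 3.9
eef_pos: [473.9, 229.8, 152.7]
tcp_rot: [-1.572, -0.002, 0.503]
ft_force: [1.8, -0.6, 2.4]
opening: 0.108
```

```bash
python3 -c "
from snap import *
st()"
```

```text
t 3.90 pos [473.9 229.8 152.7] rot [-1.572 -0.002  0.503] F [ 1.8 -0.6  2.4] op 0.108
```

Emit:
move_arm --rows '[{"tx": -2,"ty": 0,"tz": 0,"rx": 0,"ry": 0,"rz": 0,"grip": 0},{"tx": -2,"ty": 0,"tz": 0,"rx": 0,"ry": 0,"rz": 0,"grip": 0},{"tx": -2,"ty": 0,"tz": 0,"rx": 0,"ry": 0,"rz": 0,"grip": 0},{"tx": -1,"ty": 0,"tz": 0,"rx": 0,"ry": 0,"rz": 0,"grip": 0}]'

```text
t: 4.23
eef_pos: [412.9, 196.2, 152.6]
tcp_rot: [-1.572, -0.003, 0.503]
ft_force: [1.8, 0.6, 3.7]
opening: 0.112
```

Emit:
move_arm --rows '[{"tx": -0.5,"ty": 0,"tz": 0,"rx": 0,"ry": 0,"rz": 0,"grip": 0},{"tx": -0.5,"ty": 0,"tz": 0,"rx": 0,"ry": 0,"rz": 0,"grip": 0}]'

```text
t: 4.4
eef_pos: [405.3, 192.0, 152.6]
tcp_rot: [-1.572, -0.004, 0.503]
ft_force: [0.7, 0.4, 7.2]
opening: 0.105
```

Emit:
move_arm --rows '[{"tx": -0.5,"ty": 0,"tz": 0,"rx": 0,"ry": 0,"rz": 0,"grip": 0},{"tx": 0,"ty": 0,"tz": 0,"rx": 0,"ry": 0,"rz": 0,"grip": 0}]'

```text
t: 4.57
eef_pos: [400.6, 189.4, 152.6]
tcp_rot: [-1.572, -0.003, 0.503]
ft_force: [-0.4, -2.4, 9.6]
opening: 0.106
```

Emit:
move_arm --rows '[{"tx": -0.6,"ty": 0,"tz": 0,"rx": 0,"ry": 0,"rz": 0,"grip": 0},{"tx": -0.4,"ty": 0,"tz": 0,"rx": 0,"ry": 0,"rz": 0,"grip": 0}]'

```text
t: 4.73
eef_pos: [392.5, 184.9, 152.6]
tcp_rot: [-1.572, -0.004, 0.503]
ft_force: [0.5, 0.7, 9.8]
opening: 0.108
```

Emit:
move_arm --rows '[{"tx": -0.4,"ty": 0,"tz": 0,"rx": 0,"ry": 0,"rz": 0,"grip": 0},{"tx": 0,"ty": 0,"tz": 0,"rx": 0,"ry": 0,"rz": 0,"grip": 0}]'

```text
t: 4.9
eef_pos: [388.5, 182.8, 152.6]
tcp_rot: [-1.572, -0.003, 0.503]
ft_force: [-1.3, 0.2, 10.7]
opening: 0.104
```

Emit:
move_arm --rows '[{"tx": -0.4,"ty": 0,"tz": 0,"rx": 0,"ry": 0,"rz": 0,"grip": 0},{"tx": 0,"ty": 0,"tz": 0,"rx": 0,"ry": 0,"rz": 0,"grip": 0}]'

```text
t: 5.07
eef_pos: [385.2, 180.9, 152.6]
tcp_rot: [-1.572, -0.003, 0.503]
ft_force: [-1.2, -1.2, 10.2]
opening: 0.107
```

Emit:
move_arm --rows '[{"tx": -0.4,"ty": 0,"tz": 0,"rx": 0,"ry": 0,"rz": 0,"grip": 0},{"tx": 0,"ty": 0,"tz": 0,"rx": 0,"ry": 0,"rz": 0,"grip": 0}]'

```text
t: 5.23
eef_pos: [384.8, 180.6, 152.7]
tcp_rot: [-1.572, -0.011, 0.502]
ft_force: [11.5, 13.5, -5.3]
opening: 0.106
```

Emit:
move_arm --rows '[{"tx": 0.35,"ty": 0,"tz": 0,"rx": 0,"ry": 0,"rz": 0,"grip": 0},{"tx": 0,"ty": 0,"tz": 0,"rx": 0,"ry": 0,"rz": 0,"grip": 33},{"tx": 0,"ty": 0,"tz": 0,"rx": 0,"ry": 0,"rz": 0,"grip": 33},{"tx": 0,"ty": 0,"tz": 0,"rx": 0,"ry": 0,"rz": 0,"grip": 33},{"tx": 0,"ty": -3,"tz": 0,"rx": 0,"ry": 0,"rz": 0,"grip": 33},{"tx": 0,"ty": -4,"tz": 0,"rx": 0,"ry": 0,"rz": 0,"grip": 33},{"tx": 0,"ty": -4,"tz": 0,"rx": 0,"ry": 0,"rz": 0,"grip": 33},{"tx": 0,"ty": -4,"tz": 0,"rx": 0,"ry": 0,"rz": 0,"grip": 50},{"tx": 0,"ty": 0,"tz": 0,"rx": 0,"ry": 0,"rz": 0,"grip": 60}]'

```text
t: 5.98
eef_pos: [385.5, 181.1, 307.7]
tcp_rot: [-1.573, -0.01, 0.503]
ft_force: [-0.5, -0.2, -0.6]
opening: 0.417
```

```bash
python3 - <<'E'
from snap import *
st(); c,p,d=snap('wrist','3'); snap('top','3'); c,p,d=snap('scene','3')
print('scene');boxes(c,p,d,cols=('teal','orange'));
E
```

```text
t 5.98 pos [385.5 181.1 307.7] rot [-1.573 -0.01   0.503] F [-0.5 -0.2 -0.6] op 0.417
scene
teal px [279. 202.] n 129 ctr 452 -77 z 24 size 52 x 32 yaw 83 mean [452. -77.]
teal px [281. 224.] n 151 ctr 534 -91 z 25 size 53 x 32 yaw 78 mean [534. -91.]
teal px [292. 258.] n 178 ctr 660 -93 z 25 size 53 x 30 yaw 72 mean [660. -93.]
orange px [ 70. 149.] n 78 ctr -33 -740 z -2 size 244 x 7 yaw 0 mean [ -34. -740.]
orange px [322. 216.] n 139 ctr 549 38 z 24 size 53 x 31 yaw 33 mean [549.  38.]
orange px [329. 239.] n 164 ctr 635 31 z 24 size 56 x 31 yaw -74 mean [636.  31.]
orange px [259. 289.] n 97 ctr 725 -208 z 68 size 45 x 26 yaw 47 mean [ 725. -207.]
```

View pics/wrist3.png

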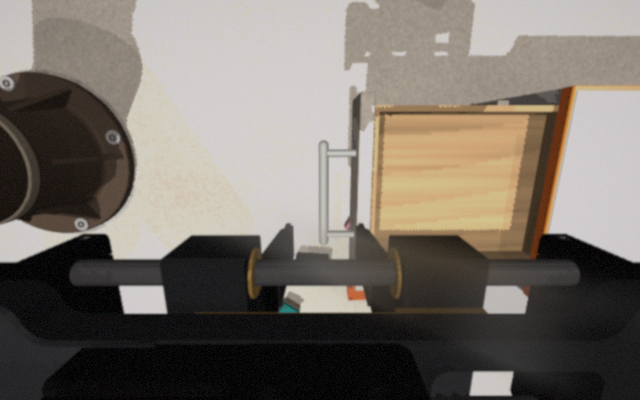

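View pics/top3.png

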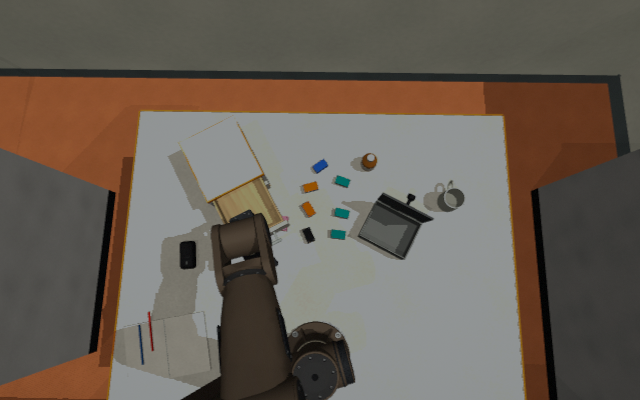

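View pics/scene3.png

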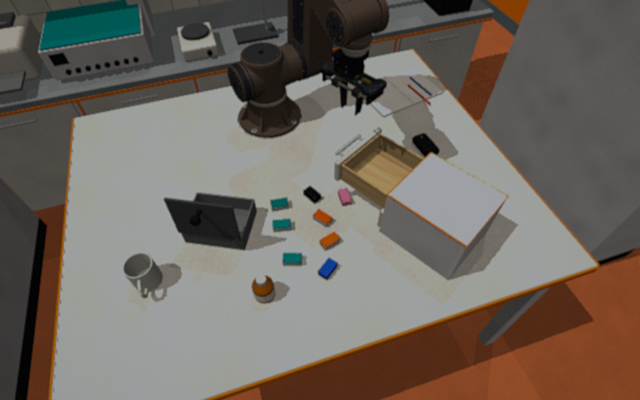

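```bash
python3 - <<'E'
from snap import *
c,p,d=load('wrist','3')
for u,v in [(420,140),(450,170),(480,200),(420,200),(370,115),(377,150),(450,108),(324,190),(373,180)]:
    print((u,v),px2w(c,u,v,d[v,u]).round(1))
cx=np.array([.8763,.4818]);cy=np.array([-.4818,.8763])
v,u=np.mgrid[100:250,360:560]; W=px2w(c,u,v,d[v,u]); 
m=(W[...,2]>90)&(W[...,2]<135); print('floor z',np.percentile(W[m][:,2],[5,25,50,75,95]))
F=W[m&(abs(W[...,2]-np.median(W[m][:,2]))<3)][:,:2]; O=np.array([526.5,261.2])
q=(F-O)@np.c_[cx,cy]; print('floor extents cab axes',q.min(0).round(),q.max(0).round())
m=(W[...,2]>155)&(W[...,2]<180); q=(W[m][:,:2]-O)@np.c_[cx,cy]; print('rim',np.percentile(W[m][:,2],[5,50,95]),q.min(0),q.max(0))
plan([(450,-20,300,0.1),(540,-170,280,-0.17)],60)
E
```

```text
(420, 140) [465.2 290.5 100.4]
(450, 170) [518.9 277.6 101.5]
(480, 200) [575.7 264.1 102. ]
(420, 200) [507.1 226.5 101.5]
(370, 115) [387.  277.2 171.1]
(377, 150) [412.4 252.2 161.5]
(450, 108) [454.7 322.6 162.3]
(324, 190) [385.7 187.  150.6]
(373, 180) [424.9 223.3 161.7]
floor z [100.39599048 101.15986202 101.70780656 102.29440463 108.61210454]
floor extents cab axes [-92. -91.] [113. 102.]
rim [160.15037736 170.331698   177.69504915] [-124.67229361  -58.68215724] [79.49422966 96.56247497]
[{"tx":-0.64, "ty":0.02, "tz":-3.46, "rx":0, "ry":0.067, "rz":0, "grip":60}, {"tx":-0.41, "ty":0.02, "tz":-3.5, "rx":0, "ry":0.067, "rz":0, "grip":60}, {"tx":-0.17, "ty":0.01, "tz":-3.51, "rx":0, "ry":0.067, "rz":0, "grip":60}, {"tx":0.06, "ty":0.02, "tz":-3.52, "rx":0, "ry":0.067, "rz":0, "grip":60}, {"tx":0.3, "ty":0.01, "tz":-3.51, "rx":0, "ry":0.067, "rz":0, "grip":60}, {"tx":0.54, "ty":0.02, "tz":-3.47, "rx":0, "ry":0.068, "rz":0, "grip":60}, {"tx":1.49, "ty":0.4, "tz":-3.17, "rx":0, "ry":0.054, "rz":0, "grip":60}, {"tx":1.66, "ty":0.4, "tz":-3.08, "rx":0, "ry":0.054, "rz":0, "grip":60}, {"tx":1.82, "ty":0.4, "tz":-2.98, "rx":0, "ry":0.054, "rz":0, "grip":60}, {"tx":1.98, "ty":0.4, "tz":-2.88, "rx":0, "ry":0.054, "rz":0, "grip":60}]
[{"tx":2.14, "ty":0.4, "tz":-2.78, "rx":0, "ry":0.054, "rz":0, "grip":60}]
```

Emit:
move_arm --rows '[{"tx": -0.65,"ty": 0,"tz": -3.45,"rx": 0,"ry": 0.067,"rz": 0,"grip": 60},{"tx": -0.4,"ty": 0,"tz": -3.5,"rx": 0,"ry": 0.067,"rz": 0,"grip": 60},{"tx": -0.2,"ty": 0,"tz": -3.5,"rx": 0,"ry": 0.067,"rz": 0,"grip": 60},{"tx": 0.05,"ty": 0,"tz": -3.5,"rx": 0,"ry": 0.067,"rz": 0,"grip": 60},{"tx": 0.3,"ty": 0,"tz": -3.5,"rx": 0,"ry": 0.067,"rz": 0,"grip": 60},{"tx": 0.55,"ty": 0,"tz": -3.45,"rx": 0,"ry": 0.067,"rz": 0,"grip": 60},{"tx": 1.5,"ty": 0.4,"tz": -3.15,"rx": 0,"ry": 0.054,"rz": 0,"grip": 60},{"tx": 1.65,"ty": 0.4,"tz": -3.1,"rx": 0,"ry": 0.054,"rz": 0,"grip": 60},{"tx": 1.8,"ty": 0.4,"tz": -3.0,"rx": 0,"ry": 0.054,"rz": 0,"grip": 60},{"tx": 2.0,"ty": 0.4,"tz": -2.9,"rx": 0,"ry": 0.054,"rz": 0,"grip": 60}]'

```text
t: 6.97
eef_pos: [522.0, -141.2, 283.0]
tcp_rot: [-1.57, 0.003, -0.118]
ft_force: [1.0, 1.1, 1.4]
opening: 0.6
```

Emit:
move_arm --rows '[{"tx": 2.15,"ty": 0.4,"tz": -2.8,"rx": 0,"ry": 0.054,"rz": 0,"grip": 60},{"tx": 0,"ty": 0,"tz": 0,"rx": 0,"ry": 0,"rz": 0,"grip": 60},{"tx": 0,"ty": 0,"tz": 0,"rx": 0,"ry": 0,"rz": 0,"grip": 60}]'

```text
t: 7.22
eef_pos: [539.8, -171.0, 278.4]
tcp_rot: [-1.57, 0.004, -0.171]
ft_force: [0.2, 0.2, 0.4]
opening: 0.602
```

```bash
python3 - <<'E'
from snap import *
st(); c,p,d=snap('wrist','4'); boxes(c,p,d,amin=100)
E
```

```text
t 7.22 pos [ 539.8 -171.   278.4] rot [-1.57   0.004 -0.171] F [0.2 0.2 0.4] op 0.602
teal px [399. 108.] n 959 ctr 657 -90 z 24 size 54 x 31 yaw 70 mean [657. -90.]
teal px [249. 123.] n 913 ctr 451 -74 z 23 size 54 x 31 yaw 84 mean [451. -74.]
teal px [308. 123.] n 867 ctr 532 -88 z 23 size 53 x 30 yaw 79 mean [532. -88.]
orange px [300.  19.] n 1142 ctr 546 40 z 24 size 55 x 32 yaw 34 mean [545.  39.]
orange px [371.  16.] n 890 ctr 634 30 z 24 size 48 x 31 yaw -74 mean [634.  27.]
orange px [603. 119.] n 852 ctr 930 -173 z -3 size 334 x 5 yaw 90 mean [ 930. -156.]
orange px [467. 175.] n 948 ctr 747 -199 z 66 size 59 x 52 yaw 64 mean [ 743. -197.]
blue px [438.  30.] n 1341 ctr 716 -4 z 23 size 54 x 38 yaw -54 mean [716.  -4.]
```

View pics/wrist4.png

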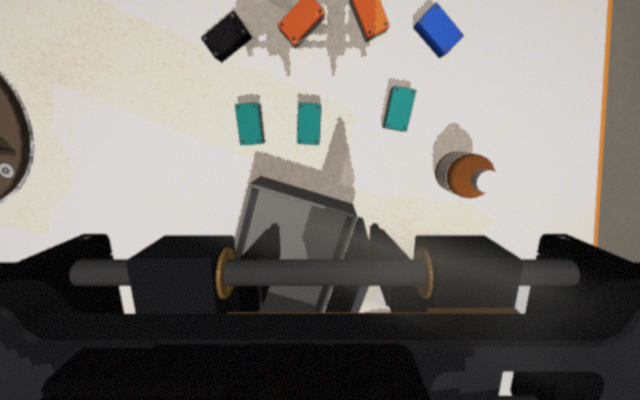

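```bash
python3 - <<'E'
from snap import *
plan([(532,-88,100,-0.192),(532,-88,22,-0.192)],60)
E
```

```text
[{"tx":-0.41, "ty":3.58, "tz":1.59, "rx":0, "ry":0.005, "rz":-0.001, "grip":60}, {"tx":-0.42, "ty":3.59, "tz":1.58, "rx":0, "ry":0.004, "rz":-0.001, "grip":60}, {"tx":-0.43, "ty":3.58, "tz":1.58, "rx":0, "ry":0.005, "rz":-0.001, "grip":60}, {"tx":-0.45, "ty":3.58, "tz":1.58, "rx":-0.001, "ry":0.004, "rz":0, "grip":60}, {"tx":-0.45, "ty":3.59, "tz":1.58, "rx":0, "ry":0.005, "rz":-0.001, "grip":60}, {"tx":0, "ty":3.9, "tz":0, "rx":0, "ry":0, "rz":0, "grip":60}, {"tx":0, "ty":3.9, "tz":0, "rx":0, "ry":0, "rz":0, "grip":60}]
```

Emit:
move_arm --rows '[{"tx": -0.4,"ty": 3.6,"tz": 1.6,"rx": 0,"ry": 0.004,"rz": 0,"grip": 60},{"tx": -0.45,"ty": 3.6,"tz": 1.6,"rx": 0,"ry": 0.004,"rz": 0,"grip": 60},{"tx": -0.45,"ty": 3.6,"tz": 1.6,"rx": 0,"ry": 0.004,"rz": 0,"grip": 60},{"tx": -0.45,"ty": 3.6,"tz": 1.6,"rx": 0,"ry": 0.004,"rz": 0,"grip": 60},{"tx": -0.45,"ty": 3.6,"tz": 1.6,"rx": 0,"ry": 0.004,"rz": 0,"grip": 60},{"tx": 0,"ty": 3.0,"tz": 0,"rx": 0,"ry": 0,"rz": 0,"grip": 60},{"tx": 0,"ty": 2.0,"tz": 0,"rx": 0,"ry": 0,"rz": 0,"grip": 60},{"tx": 0,"ty": 0,"tz": 0,"rx": 0,"ry": 0,"rz": 0,"grip": 60},{"tx": 0,"ty": 0,"tz": 0,"rx": 0,"ry": 0,"rz": 0,"grip": 60}]'

```text
t: 8.02
eef_pos: [531.8, -86.3, 50.9]
tcp_rot: [-1.571, 0.002, -0.188]
ft_force: [-0.6, 1.0, -0.1]
opening: 0.599
```

```bash
python3 - <<'E'
from snap import *
s=st(); c,p,d=snap('wrist','5'); boxes(c,p,d,cols=('teal',),amin=100)
E
```

```text
t 8.02 pos [531.8 -86.3  50.9] rot [-1.571  0.002 -0.188] F [-0.6  1.  -0.1] op 0.599
teal px [515. 206.] n 3722 ctr 657 -90 z 23 size 55 x 32 yaw 70 mean [658. -88.]
teal px [197. 219.] n 1520 ctr 452 -58 z 23 size 31 x 24 yaw -6 mean [453. -58.]
teal px [324. 229.] n 2591 ctr 533 -81 z 23 size 41 x 30 yaw 77 mean [533. -80.]
```

View pics/wrist5.png

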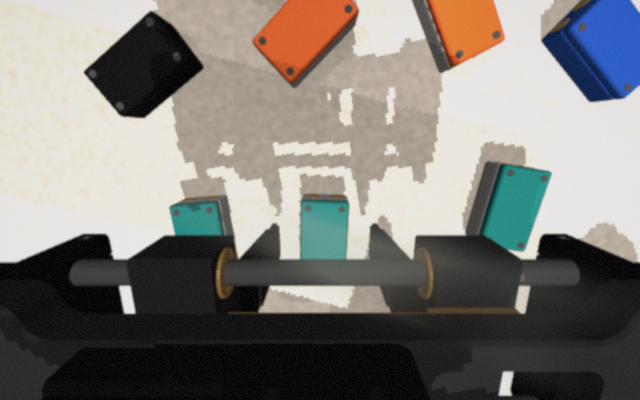

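Box centred between the fingers. Descend and grip, then lift.

Emit:
move_arm --rows '[{"tx": 0.05,"ty": 1.7,"tz": 0,"rx": 0,"ry": 0,"rz": 0,"grip": 60},{"tx": 0,"ty": 1.2,"tz": 0,"rx": 0,"ry": 0,"rz": 0,"grip": 60},{"tx": 0,"ty": 0,"tz": 0,"rx": 0,"ry": 0,"rz": 0,"grip": 60},{"tx": 0,"ty": 0,"tz": 0,"rx": 0,"ry": 0,"rz": 0,"grip": 10},{"tx": 0,"ty": 0,"tz": 0,"rx": 0,"ry": 0,"rz": 0,"grip": 10},{"tx": 0,"ty": 0,"tz": 0,"rx": 0,"ry": 0,"rz": 0,"grip": 10},{"tx": 0,"ty": 0,"tz": 0,"rx": 0,"ry": 0,"rz": 0,"grip": 10}]'

```text
t: 8.65
eef_pos: [533.4, -87.5, 23.1]
tcp_rot: [-1.571, -0.001, -0.189]
ft_force: [-0.8, 0.3, 1.2]
opening: 0.38
```

```bash
cat > geo.py <<'E'
import numpy as np
FL=np.array([526.5,261.2]); FX=np.array([.8763,.4818]); FY=np.array([-.4818,.8763])
def slot(x,y): return FL+x*FX+y*FY
E
python3 - <<'E'
from snap import *
from geo import *
st(); a=slot(-70,-45); print(a, slot(0,0))
plan([(520,-60,250,-0.3),(*a,260,-1.068),(*a,140,-1.068)],10)
E
```

```text
t 8.65 pos [533.4 -87.5  23.1] rot [-1.571e+00 -1.000e-03 -1.890e-01] F [-0.8  0.3  1.2] op 0.380
[486.84   188.0405] [526.5 261.2]
[{"tx":-0.3, "ty":-3.78, "tz":0.41, "rx":0, "ry":0.018, "rz":0, "grip":10}, {"tx":-0.31, "ty":-3.78, "tz":0.4, "rx":0, "ry":0.019, "rz":0, "grip":10}, {"tx":-0.31, "ty":-3.78, "tz":0.4, "rx":0, "ry":0.018, "rz":0, "grip":10}, {"tx":-0.32, "ty":-3.78, "tz":0.39, "rx":0, "ry":0.019, "rz":0, "grip":10}, {"tx":-0.33, "ty":-3.79, "tz":0.38, "rx":0, "ry":0.018, "rz":0.001, "grip":10}, {"tx":-0.34, "ty":-3.78, "tz":0.38, "rx":0, "ry":0.019, "rz":0, "grip":10}, {"tx":-1.5, "ty":-0.14, "tz":3.24, "rx":0, "ry":0.11, "rz":0, "grip":10}, {"tx":-1.85, "ty":-0.14, "tz":3.06, "rx":0, "ry":0.11, "rz":0, "grip":10}, {"tx":-2.17, "ty":-0.15, "tz":2.84, "rx":0, "ry":0.11, "rz":0, "grip":10}, {"tx":-2.47, "ty":-0.14, "tz":2.58, "rx":0, "ry":0.109, "rz":0, "grip":10}]
[{"tx":-2.74, "ty":-0.15, "tz":2.3, "rx":0, "ry":0.11, "rz":0, "grip":10}, {"tx":-2.97, "ty":-0.14, "tz":1.99, "rx":0, "ry":0.109, "rz":0, "grip":10}, {"tx":-3.17, "ty":-0.15, "tz":1.65, "rx":0, "ry":0.11, "rz":0, "grip":10}, {"tx":0, "ty":4.0, "tz":0, "rx":0, "ry":0, "rz":0, "grip":10}, {"tx":0, "ty":4.0, "tz":0, "rx":0, "ry":0, "rz":0, "grip":10}, {"tx":-0.01, "ty":4.0, "tz":0, "rx":0, "ry":0, "rz":0, "grip":10}]
```

Emit:
move_arm --rows '[{"tx": 0,"ty": 0,"tz": 0,"rx": 0,"ry": 0,"rz": 0,"grip": 10},{"tx": 0,"ty": 0,"tz": 0,"rx": 0,"ry": 0,"rz": 0,"grip": 10},{"tx": 0,"ty": -2,"tz": 0,"rx": 0,"ry": 0,"rz": 0,"grip": 10}]'

```text
t: 8.9
eef_pos: [531.8, -87.1, 40.3]
tcp_rot: [-1.57, 0.004, -0.189]
ft_force: [-0.4, 1.1, -1.7]
opening: 0.337
```

Emit:
move_arm --rows '[{"tx": -0.3,"ty": -3.9,"tz": 0.45,"rx": 0,"ry": 0.02,"rz": 0,"grip": 10},{"tx": -0.3,"ty": -4.0,"tz": 0.45,"rx": 0,"ry": 0.02,"rz": 0,"grip": 10},{"tx": -0.35,"ty": -4.0,"tz": 0.45,"rx": 0,"ry": 0.02,"rz": 0,"grip": 10},{"tx": -0.4,"ty": -4.0,"tz": 0.5,"rx": 0,"ry": 0.025,"rz": 0,"grip": 10},{"tx": -0.5,"ty": -4.0,"tz": 0.5,"rx": 0,"ry": 0.025,"rz": 0,"grip": 10},{"tx": -1.5,"ty": -0.4,"tz": 3.25,"rx": 0,"ry": 0.11,"rz": 0,"grip": 10},{"tx": -1.85,"ty": -0.4,"tz": 3.05,"rx": 0,"ry": 0.11,"rz": 0,"grip": 10},{"tx": -2.15,"ty": -0.2,"tz": 2.85,"rx": 0,"ry": 0.11,"rz": 0,"grip": 10},{"tx": -2.45,"ty": 0,"tz": 2.6,"rx": 0,"ry": 0.11,"rz": 0,"grip": 10}]'

```text
t: 9.65
eef_pos: [501.2, 82.9, 252.0]
tcp_rot: [-1.57, -0.001, -0.745]
ft_force: [1.5, 0.2, -1.9]
opening: 0.328
```

```bash
python3 - <<'E'
from snap import *
from geo import *
st(); a=slot(-70,-45)
plan([(*a,250,-1.068),(*a,140,-1.068)],10)
E
```

```text
t 9.65 pos [501.2  82.9 252. ] rot [-1.57e+00 -1.00e-03 -7.45e-01] F [ 1.5  0.2 -1.9] op 0.328
[{"tx":-2.73, "ty":0.06, "tz":2.25, "rx":0, "ry":0.108, "rz":0, "grip":10}, {"tx":-2.96, "ty":0.07, "tz":1.95, "rx":0, "ry":0.107, "rz":0, "grip":10}, {"tx":-3.14, "ty":0.06, "tz":1.61, "rx":-0.001, "ry":0.108, "rz":0.001, "grip":10}, {"tx":0, "ty":3.67, "tz":0, "rx":0, "ry":0, "rz":0, "grip":10}, {"tx":0, "ty":3.67, "tz":0, "rx":0, "ry":0, "rz":0, "grip":10}, {"tx":0, "ty":3.66, "tz":0, "rx":0, "ry":0, "rz":0, "grip":10}]
```

Emit:
move_arm --rows '[{"tx": -2.6,"ty": 0,"tz": 2.0,"rx": 0,"ry": 0.1,"rz": 0,"grip": 10},{"tx": -2.7,"ty": 0,"tz": 1.6,"rx": 0,"ry": 0.1,"rz": 0,"grip": 10},{"tx": -2.8,"ty": 0,"tz": 1.2,"rx": 0,"ry": 0.1,"rz": 0,"grip": 10},{"tx": 0,"ty": 0,"tz": 0,"rx": 0,"ry": 0,"rz": 0,"grip": 10},{"tx": 0,"ty": 0,"tz": 0,"rx": 0,"ry": 0,"rz": 0,"grip": 10}]'

```text
t: 10.07
eef_pos: [482.4, 175.4, 251.1]
tcp_rot: [-1.571, -0.0, -1.036]
ft_force: [-0.1, -1.0, -2.0]
opening: 0.334
```

```bash
python3 - <<'E'
from snap import *
from geo import *
st(); a=slot(-70,-45)
plan([(*a,140,-1.068)],10); snap('wrist','6')
E
```

```text
t 10.07 pos [482.4 175.4 251.1] rot [-1.571 -0.    -1.036] F [-0.1 -1.  -2. ] op 0.334
[{"tx":-0.29, "ty":3.7, "tz":0.34, "rx":0, "ry":0.011, "rz":0, "grip":10}, {"tx":-0.29, "ty":3.71, "tz":0.34, "rx":0, "ry":0.011, "rz":0, "grip":10}, {"tx":-0.29, "ty":3.7, "tz":0.34, "rx":0, "ry":0.01, "rz":0, "grip":10}]
```

View pics/wrist6.png

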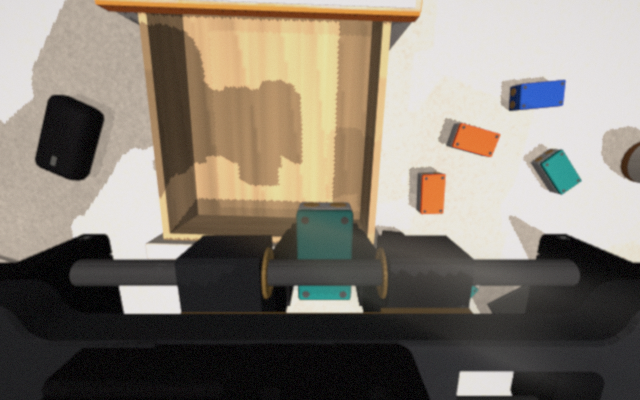

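```bash
python3 - <<'E'
from snap import *
from geo import *
c,p,d=load('wrist','6')
for u,v in [(168,236),(374,236),(145,30),(386,30),(155,150),(380,150)]:
    W=px2z(c,u,v,161); print((u,v),W.round(),((W[:2]-FL)@np.c_[FX,FY]).round(1), px2w(c,u,v,d[v,u]).round(1))
v,u=np.mgrid[0:235,150:385]; W=px2w(c,u,v,d[v,u]); m=abs(W[...,2]-101.5)<2
q=(W[m][:,:2]-FL)@np.c_[FX,FY]
for x0 in (-60,-30,0,30): 
    s=q[abs(q[:,0]-x0)<5]; print(x0,s[:,1].min().round(1),s[:,1].max().round(1))
print(q[:,0].min(),q[:,0].max())
E
```

```text
(168, 236) [391. 286. 161.] [-106.8   87.3] [390.8 286.3 160.8]
(374, 236) [486. 126. 161.] [-100.9  -98.7] [485.7 126.2 161.3]
(145, 30) [537. 367. 161.] [59.8 87.8] [536.7 366.6 161.5]
(386, 30) [630. 209. 161.] [ 65.5 -95.5] [629.9 209.1 161. ]
(155, 150) [456. 326. 161.] [-30.3  90.3] [456.5 325.7 161.1]
(380, 150) [552. 164. 161.] [-24.4 -98. ] [552.4 163.4 160. ]
-60 -92.7 86.1
-30 -92.6 86.0
0 -92.8 86.0
30 -92.8 85.6
-103.79547770161105 92.68824009620779
```

```bash
sed -i 's/FL=np.array(\[526.5,261.2\])/FL=np.array([528.1,258.3])/' geo.py; python3 - <<'E'
from snap import *
from geo import *
st(); a=slot(-60,-45); print(a)
plan([(*a,150,-1.068)],10)
E
```

```text
t 10.12 pos [482.8 174.5 251.1] rot [-1.571 -0.    -1.036] F [-0.6  0.1 -1.2] op 0.339
[497.203  189.9585]
[{"tx":-0.2, "ty":3.37, "tz":0.68, "rx":0, "ry":0.011, "rz":0, "grip":10}, {"tx":-0.21, "ty":3.37, "tz":0.67, "rx":0, "ry":0.01, "rz":0, "grip":10}, {"tx":-0.21, "ty":3.37, "tz":0.68, "rx":0, "ry":0.011, "rz":0, "grip":10}]
```

Emit:
move_arm --rows '[{"tx": -0.3,"ty": 2.5,"tz": 1.0,"rx": 0,"ry": 0.01,"rz": 0,"grip": 10},{"tx": -0.3,"ty": 3.5,"tz": 1.0,"rx": 0,"ry": 0.011,"rz": 0,"grip": 10},{"tx": 0,"ty": 3.5,"tz": 0,"rx": 0,"ry": 0.01,"rz": 0,"grip": 10},{"tx": 0,"ty": 0.8,"tz": 0,"rx": 0,"ry": 0,"rz": 0,"grip": 10},{"tx": 0,"ty": 0,"tz": 0,"rx": 0,"ry": 0,"rz": 0,"grip": 10},{"tx": 0,"ty": 0,"tz": 0,"rx": 0,"ry": 0,"rz": 0,"grip": 10}]'

```text
t: 10.62
eef_pos: [497.9, 188.8, 149.0]
tcp_rot: [-1.571, -0.0, -1.07]
ft_force: [0.5, -0.5, -0.6]
opening: 0.329
```

Emit:
move_arm --rows '[{"tx": 0,"ty": 1.4,"tz": 0,"rx": 0,"ry": 0,"rz": 0,"grip": 10},{"tx": 0,"ty": 0.9,"tz": 0,"rx": 0,"ry": 0,"rz": 0,"grip": 10},{"tx": 0,"ty": 0,"tz": 0,"rx": 0,"ry": 0,"rz": 0,"grip": 10},{"tx": 0,"ty": 0,"tz": 0,"rx": 0,"ry": 0,"rz": 0,"grip": 10}]'

```text
t: 10.95
eef_pos: [497.6, 189.4, 126.0]
tcp_rot: [-1.57, -0.0, -1.07]
ft_force: [0.2, 0.2, -2.1]
opening: 0.335
```

Emit:
move_arm --rows '[{"tx": 0,"ty": 0.15,"tz": 0,"rx": 0,"ry": 0,"rz": 0,"grip": 10},{"tx": 0,"ty": 0,"tz": 0,"rx": 0,"ry": 0,"rz": 0,"grip": 50},{"tx": 0,"ty": 0,"tz": 0,"rx": 0,"ry": 0,"rz": 0,"grip": 50},{"tx": 0,"ty": 0,"tz": 0,"rx": 0,"ry": 0,"rz": 0,"grip": 50},{"tx": 0,"ty": -1.5,"tz": 0,"rx": 0,"ry": 0,"rz": 0,"grip": 50},{"tx": 0,"ty": -4,"tz": 0,"rx": 0,"ry": 0,"rz": 0,"grip": 50},{"tx": 0,"ty": -4,"tz": 0,"rx": 0,"ry": 0,"rz": 0,"grip": 55},{"tx": 0,"ty": -3,"tz": 0,"rx": 0,"ry": 0,"rz": 0,"grip": 60}]'

```text
t: 11.62
eef_pos: [497.5, 189.6, 251.6]
tcp_rot: [-1.569, -0.001, -1.07]
ft_force: [-0.3, -1.4, 0.4]
opening: 0.57
```

```bash
python3 - <<'E'
from snap import *
from geo import *
st(); c,p,d=snap('wrist','7')
plan([(470,-40,240,-0.3),(451,-74,150,-0.105)],60)
E
```

```text
t 11.62 pos [497.5 189.6 251.6] rot [-1.569e+00 -1.000e-03 -1.070e+00] F [-0.3 -1.4  0.4] op 0.570
[{"tx":2.68, "ty":0.23, "tz":-1.95, "rx":-0.001, "ry":-0.11, "rz":0.001, "grip":60}, {"tx":2.45, "ty":0.22, "tz":-2.23, "rx":-0.001, "ry":-0.11, "rz":0.001, "grip":60}, {"tx":2.19, "ty":0.23, "tz":-2.48, "rx":-0.001, "ry":-0.11, "rz":0.001, "grip":60}, {"tx":1.91, "ty":0.22, "tz":-2.71, "rx":-0.001, "ry":-0.11, "rz":0.001, "grip":60}, {"tx":1.6, "ty":0.23, "tz":-2.9, "rx":-0.001, "ry":-0.11, "rz":0.001, "grip":60}, {"tx":1.28, "ty":0.23, "tz":-3.06, "rx":-0.001, "ry":-0.11, "rz":0, "grip":60}, {"tx":0.93, "ty":0.23, "tz":-3.18, "rx":-0.002, "ry":-0.11, "rz":0.001, "grip":60}, {"tx":-0.27, "ty":3.0, "tz":-1.27, "rx":0, "ry":-0.065, "rz":0, "grip":60}, {"tx":-0.35, "ty":3.0, "tz":-1.25, "rx":0, "ry":-0.065, "rz":0, "grip":60}, {"tx":-0.44, "ty":3.0, "tz":-1.22, "rx":0, "ry":-0.065, "rz":0, "grip":60}]
```

View pics/wrist7.png

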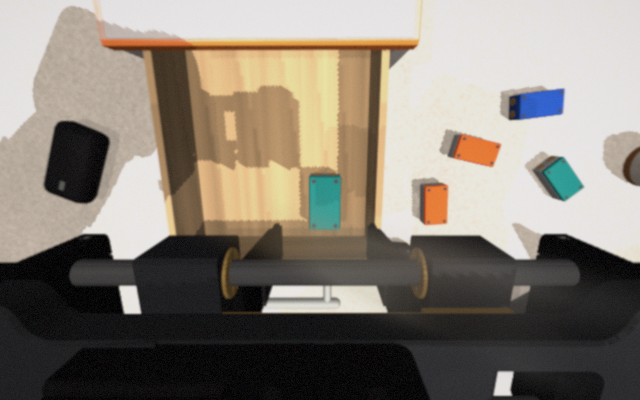

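Emit:
move_arm --rows '[{"tx": 2.7,"ty": 0.2,"tz": -1.95,"rx": 0,"ry": -0.11,"rz": 0,"grip": 60},{"tx": 2.45,"ty": 0.2,"tz": -2.25,"rx": 0,"ry": -0.11,"rz": 0,"grip": 60},{"tx": 2.2,"ty": 0.2,"tz": -2.5,"rx": 0,"ry": -0.11,"rz": 0,"grip": 60},{"tx": 1.9,"ty": 0.2,"tz": -2.7,"rx": 0,"ry": -0.11,"rz": 0,"grip": 60},{"tx": 1.6,"ty": 0.2,"tz": -2.9,"rx": 0,"ry": -0.11,"rz": 0,"grip": 60},{"tx": 1.3,"ty": 0.2,"tz": -3.05,"rx": 0,"ry": -0.11,"rz": 0,"grip": 60},{"tx": 0.95,"ty": 0.2,"tz": -3.2,"rx": 0,"ry": -0.11,"rz": 0,"grip": 60},{"tx": -0.25,"ty": 3.0,"tz": -1.25,"rx": 0,"ry": -0.065,"rz": 0,"grip": 60},{"tx": -0.35,"ty": 3.0,"tz": -1.25,"rx": 0,"ry": -0.065,"rz": 0,"grip": 60},{"tx": -0.45,"ty": 3.0,"tz": -1.2,"rx": 0,"ry": -0.065,"rz": 0,"grip": 60}]'

```text
t: 12.5
eef_pos: [449.1, -75.8, 144.0]
tcp_rot: [-1.571, -0.002, -0.103]
ft_force: [0.7, 0.3, -0.6]
opening: 0.598
```

Emit:
move_arm --rows '[{"tx": 0,"ty": 0,"tz": 0,"rx": 0,"ry": 0,"rz": 0,"grip": 60},{"tx": 0,"ty": 0,"tz": 0,"rx": 0,"ry": 0,"rz": 0,"grip": 60}]'

```text
t: 12.67
eef_pos: [449.1, -75.0, 144.2]
tcp_rot: [-1.57, 0.003, -0.108]
ft_force: [0.5, -0.3, 1.1]
opening: 0.601
```

```bash
python3 - <<'E'
from snap import *
from geo import *
st(); c,p,d=snap('wrist','8'); boxes(c,p,d,cols=('teal','orange'),amin=100)
plan([(451,-74,60,-0.105)],60)
E
```

```text
t 12.67 pos [449.1 -75.  144.2] rot [-1.57   0.003 -0.108] F [ 0.5 -0.3  1.1] op 0.601
teal px [536. 195.] n 1710 ctr 657 -90 z 23 size 54 x 32 yaw 70 mean [657. -89.]
teal px [324. 200.] n 1528 ctr 449 -73 z 23 size 54 x 30 yaw 84 mean [449. -72.]
orange px [517.  61.] n 2432 ctr 632 34 z 24 size 55 x 33 yaw -74 mean [631.  35.]
orange px [417.  66.] n 2305 ctr 545 40 z 24 size 55 x 31 yaw 33 mean [545.  41.]
[{"tx":0.03, "ty":2.84, "tz":0.03, "rx":0, "ry":-0.001, "rz":0, "grip":60}, {"tx":0.03, "ty":2.84, "tz":0.03, "rx":0, "ry":-0.001, "rz":0, "grip":60}, {"tx":0.03, "ty":2.85, "tz":0.03, "rx":0, "ry":-0.001, "rz":0, "grip":60}]
```

Emit:
move_arm --rows '[{"tx": 0,"ty": 4,"tz": 0.1,"rx": 0,"ry": 0,"rz": 0,"grip": 60},{"tx": 0,"ty": 4,"tz": 0.1,"rx": 0,"ry": 0,"rz": 0,"grip": 60},{"tx": 0,"ty": 2.8,"tz": 0,"rx": 0,"ry": 0,"rz": 0,"grip": 60},{"tx": 0,"ty": 1.4,"tz": 0,"rx": 0,"ry": 0,"rz": 0,"grip": 60},{"tx": 0,"ty": 0,"tz": 0,"rx": 0,"ry": 0,"rz": 0,"grip": 10},{"tx": 0,"ty": 0,"tz": 0,"rx": 0,"ry": 0,"rz": 0,"grip": 10},{"tx": 0,"ty": 0,"tz": 0,"rx": 0,"ry": 0,"rz": 0,"grip": 10},{"tx": 0,"ty": 0,"tz": 0,"rx": 0,"ry": 0,"rz": 0,"grip": 10},{"tx": 0,"ty": 0,"tz": 0,"rx": 0,"ry": 0,"rz": 0,"grip": 10},{"tx": 0,"ty": 0,"tz": 0,"rx": 0,"ry": 0,"rz": 0,"grip": 10}]'

```text
t: 13.55
eef_pos: [450.4, -72.9, 24.1]
tcp_rot: [-1.571, -0.003, -0.105]
ft_force: [0.9, 2.0, 10.4]
opening: 0.338
```

```bash
python3 - <<'E'
from snap import *
from geo import *
st(); a=slot(-60,45); print(a)
plan([(451,-60,230,-0.3),(*a,255,-1.068)],10)
E
```

```text
t 13.55 pos [450.4 -72.9  24.1] rot [-1.571 -0.003 -0.105] F [ 0.9  2.  10.4] op 0.338
[453.841  268.8255]
[{"tx":0, "ty":-3.43, "tz":0.21, "rx":0, "ry":0.032, "rz":0, "grip":10}, {"tx":-0.01, "ty":-3.43, "tz":0.21, "rx":0, "ry":0.033, "rz":0.001, "grip":10}, {"tx":-0.02, "ty":-3.43, "tz":0.21, "rx":0, "ry":0.032, "rz":0, "grip":10}, {"tx":-0.03, "ty":-3.43, "tz":0.21, "rx":0, "ry":0.033, "rz":0.001, "grip":10}, {"tx":-0.04, "ty":-3.43, "tz":0.21, "rx":0, "ry":0.032, "rz":0, "grip":10}, {"tx":-0.05, "ty":-3.44, "tz":0.22, "rx":0, "ry":0.033, "rz":0.001, "grip":10}, {"tx":-1.05, "ty":-0.28, "tz":3.5, "rx":0, "ry":0.085, "rz":0, "grip":10}, {"tx":-1.34, "ty":-0.28, "tz":3.4, "rx":0, "ry":0.085, "rz":0, "grip":10}, {"tx":-1.63, "ty":-0.28, "tz":3.27, "rx":0, "ry":0.085, "rz":0, "grip":10}, {"tx":-1.9, "ty":-0.28, "tz":3.12, "rx":0, "ry":0.085, "rz":0, "grip":10}]
[{"tx":-2.16, "ty":-0.28, "tz":2.95, "rx":0, "ry":0.086, "rz":0, "grip":10}, {"tx":-2.4, "ty":-0.28, "tz":2.75, "rx":0, "ry":0.085, "rz":0, "grip":10}, {"tx":-2.63, "ty":-0.28, "tz":2.54, "rx":0, "ry":0.086, "rz":0, "grip":10}, {"tx":-2.83, "ty":-0.27, "tz":2.3, "rx":0, "ry":0.085, "rz":0, "grip":10}, {"tx":-3.02, "ty":-0.28, "tz":2.06, "rx":0, "ry":0.086, "rz":0, "grip":10}]
```

Emit:
move_arm --rows '[{"tx": 0,"ty": -3.45,"tz": 0.2,"rx": 0,"ry": 0.032,"rz": 0,"grip": 10},{"tx": 0,"ty": -3.45,"tz": 0.2,"rx": 0,"ry": 0.032,"rz": 0,"grip": 10},{"tx": 0,"ty": -3.45,"tz": 0.2,"rx": 0,"ry": 0.033,"rz": 0,"grip": 10},{"tx": 0,"ty": -3.45,"tz": 0.2,"rx": 0,"ry": 0.033,"rz": 0,"grip": 10},{"tx": 0,"ty": -3.45,"tz": 0.2,"rx": 0,"ry": 0.032,"rz": 0,"grip": 10},{"tx": -0.05,"ty": -3.45,"tz": 0.2,"rx": 0,"ry": 0.033,"rz": 0,"grip": 10},{"tx": -1.05,"ty": -0.3,"tz": 3.5,"rx": 0,"ry": 0.085,"rz": 0,"grip": 10},{"tx": -1.35,"ty": -0.3,"tz": 3.4,"rx": 0,"ry": 0.085,"rz": 0,"grip": 10},{"tx": -1.65,"ty": -0.3,"tz": 3.25,"rx": 0,"ry": 0.085,"rz": 0,"grip": 10},{"tx": -1.9,"ty": -0.3,"tz": 3.1,"rx": 0,"ry": 0.085,"rz": 0,"grip": 10}]'

```text
t: 14.38
eef_pos: [451.6, 86.5, 242.9]
tcp_rot: [-1.57, -0.001, -0.645]
ft_force: [0.4, 0.5, -1.0]
opening: 0.334
```

Emit:
move_arm --rows '[{"tx": -2.15,"ty": -0.3,"tz": 2.95,"rx": 0,"ry": 0.086,"rz": 0,"grip": 10},{"tx": -2.4,"ty": -0.3,"tz": 2.75,"rx": 0,"ry": 0.085,"rz": 0,"grip": 10},{"tx": -2.65,"ty": -0.3,"tz": 2.55,"rx": 0,"ry": 0.086,"rz": 0,"grip": 10},{"tx": -2.85,"ty": -0.3,"tz": 2.3,"rx": 0,"ry": 0.085,"rz": 0,"grip": 10},{"tx": -3.0,"ty": -0.3,"tz": 2.05,"rx": 0,"ry": 0.086,"rz": 0,"grip": 10},{"tx": 0,"ty": 0,"tz": 0,"rx": 0,"ry": 0,"rz": 0,"grip": 10},{"tx": 0,"ty": 0,"tz": 0,"rx": 0,"ry": 0,"rz": 0,"grip": 10}]'

```text
t: 14.97
eef_pos: [453.0, 269.1, 257.1]
tcp_rot: [-1.57, -0.0, -1.065]
ft_force: [0.1, -0.8, -0.9]
opening: 0.333
```

```bash
python3 - <<'E'
from snap import *
from geo import *
st(); a=slot(-60,45); snap('wrist','9')
plan([(*a,150,-1.068)],10)
E
```

```text
t 14.97 pos [453.  269.1 257.1] rot [-1.57  -0.    -1.065] F [ 0.1 -0.8 -0.9] op 0.333
[{"tx":-0.01, "ty":3.57, "tz":0.04, "rx":0, "ry":0.001, "rz":0, "grip":10}, {"tx":-0.02, "ty":3.56, "tz":0.03, "rx":0, "ry":0.001, "rz":0, "grip":10}, {"tx":-0.01, "ty":3.57, "tz":0.04, "rx":0, "ry":0, "rz":0, "grip":10}]
```

View pics/wrist9.png

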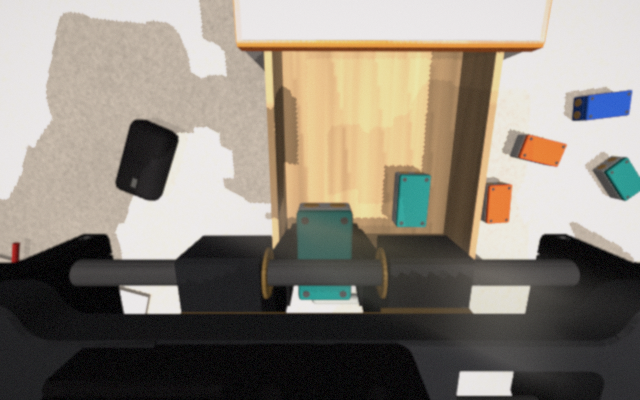

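Emit:
move_arm --rows '[{"tx": 0,"ty": 4,"tz": 0.05,"rx": 0,"ry": 0,"rz": 0,"grip": 10},{"tx": 0,"ty": 4,"tz": 0.05,"rx": 0,"ry": 0,"rz": 0,"grip": 10},{"tx": 0,"ty": 3,"tz": 0,"rx": 0,"ry": 0,"rz": 0,"grip": 10},{"tx": 0,"ty": 1.2,"tz": 0,"rx": 0,"ry": 0,"rz": 0,"grip": 10},{"tx": 0,"ty": 0.8,"tz": 0,"rx": 0,"ry": 0,"rz": 0,"grip": 10},{"tx": 0,"ty": 0,"tz": 0,"rx": 0,"ry": 0,"rz": 0,"grip": 10},{"tx": 0,"ty": 0,"tz": 0,"rx": 0,"ry": 0,"rz": 0,"grip": 10}]'

```text
t: 15.6
eef_pos: [454.9, 267.4, 127.2]
tcp_rot: [-1.57, -0.0, -1.069]
ft_force: [0.8, 1.1, -0.9]
opening: 0.333
```

Emit:
move_arm --rows '[{"tx": 0,"ty": 0.15,"tz": 0,"rx": 0,"ry": 0,"rz": 0,"grip": 10},{"tx": 0,"ty": 0,"tz": 0,"rx": 0,"ry": 0,"rz": 0,"grip": 50},{"tx": 0,"ty": 0,"tz": 0,"rx": 0,"ry": 0,"rz": 0,"grip": 50},{"tx": 0,"ty": 0,"tz": 0,"rx": 0,"ry": 0,"rz": 0,"grip": 50},{"tx": 0,"ty": -1.5,"tz": 0,"rx": 0,"ry": 0,"rz": 0,"grip": 50},{"tx": 0,"ty": -4,"tz": 0,"rx": 0,"ry": 0,"rz": 0,"grip": 50},{"tx": 0,"ty": -4,"tz": 0,"rx": 0,"ry": 0,"rz": 0,"grip": 55},{"tx": 0,"ty": -3,"tz": 0,"rx": 0,"ry": 0,"rz": 0,"grip": 60}]'

```text
t: 16.27
eef_pos: [454.6, 268.3, 253.1]
tcp_rot: [-1.569, -0.0, -1.068]
ft_force: [-0.1, -0.4, 1.8]
opening: 0.574
```

```bash
python3 - <<'E'
from snap import *
from geo import *
st(); c,p,d=snap('wrist','10'); boxes(c,p,d,cols=('teal','orange'),amin=100)
plan([(560,40,250,-0.5),(650,-85,230,-0.35),(657,-90,150,-0.35)],60)
E
```

```text
t 16.27 pos [454.6 268.3 253.1] rot [-1.569 -0.    -1.068] F [-0.1 -0.4  1.8] op 0.574
teal px [626. 179.] n 896 ctr 657 -87 z 23 size 56 x 33 yaw 70 mean [657. -85.]
teal px [412. 201.] n 1628 ctr 491 151 z 125 size 74 x 44 yaw 29 mean [492. 151.]
teal px [325. 202.] n 1524 ctr 431 255 z 125 size 75 x 41 yaw 28 mean [432. 256.]
orange px [543. 151.] n 970 ctr 632 37 z 23 size 56 x 31 yaw -74 mean [632.  38.]
orange px [499. 204.] n 867 ctr 545 43 z 23 size 55 x 32 yaw 33 mean [545.  44.]
[{"tx":3.58, "ty":0.12, "tz":-0.28, "rx":-0.001, "ry":-0.081, "rz":0.001, "grip":60}, {"tx":3.55, "ty":0.11, "tz":-0.57, "rx":-0.001, "ry":-0.081, "rz":0, "grip":60}, {"tx":3.49, "ty":0.11, "tz":-0.85, "rx":-0.001, "ry":-0.081, "rz":0.001, "grip":60}, {"tx":3.41, "ty":0.11, "tz":-1.13, "rx":-0.002, "ry":-0.081, "rz":0, "grip":60}, {"tx":3.31, "ty":0.12, "tz":-1.41, "rx":-0.001, "ry":-0.081, "rz":0.001, "grip":60}, {"tx":3.18, "ty":0.11, "tz":-1.67, "rx":-0.002, "ry":-0.081, "rz":0, "grip":60}, {"tx":3.04, "ty":0.12, "tz":-1.92, "rx":-0.001, "ry":-0.082, "rz":0.001, "grip":60}, {"tx":3.47, "ty":0.5, "tz":-1.66, "rx":0, "ry":-0.037, "rz":0, "grip":60}, {"tx":3.41, "ty":0.5, "tz":-1.79, "rx":0, "ry":-0.038, "rz":0, "grip":60}, {"tx":3.34, "ty":0.5, "tz":-1.92, "rx":0, "ry":-0.037, "rz":0, "grip":60}]
[{"tx":3.26, "ty":0.49, "tz":-2.05, "rx":0, "ry":-0.038, "rz":0, "grip":60}, {"tx":0.42, "ty":4.0, "tz":-0.11, "rx":0, "ry":0, "rz":0, "grip":60}, {"tx":0.41, "ty":4.0, "tz":-0.12, "rx":0, "ry":0, "rz":0, "grip":60}]
```

View pics/wrist10.png

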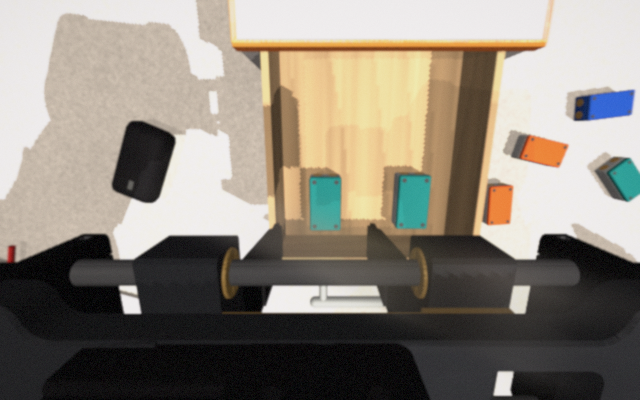

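Both in. Go for the third teal.

Emit:
move_arm --rows '[{"tx": 3.6,"ty": 0.1,"tz": -0.3,"rx": 0,"ry": -0.081,"rz": 0,"grip": 60},{"tx": 3.55,"ty": 0.1,"tz": -0.55,"rx": 0,"ry": -0.081,"rz": 0,"grip": 60},{"tx": 3.5,"ty": 0.1,"tz": -0.85,"rx": 0,"ry": -0.081,"rz": 0,"grip": 60},{"tx": 3.4,"ty": 0.1,"tz": -1.15,"rx": 0,"ry": -0.081,"rz": 0,"grip": 60},{"tx": 3.3,"ty": 0.1,"tz": -1.4,"rx": 0,"ry": -0.081,"rz": 0,"grip": 60},{"tx": 3.2,"ty": 0.1,"tz": -1.65,"rx": 0,"ry": -0.081,"rz": 0,"grip": 60},{"tx": 3.05,"ty": 0.1,"tz": -1.9,"rx": 0,"ry": -0.082,"rz": 0,"grip": 60},{"tx": 3.45,"ty": 0.5,"tz": -1.65,"rx": 0,"ry": -0.037,"rz": 0,"grip": 60},{"tx": 3.4,"ty": 0.5,"tz": -1.8,"rx": 0,"ry": -0.038,"rz": 0,"grip": 60},{"tx": 3.35,"ty": 0.5,"tz": -1.9,"rx": 0,"ry": -0.037,"rz": 0,"grip": 60}]'

```text
t: 17.15
eef_pos: [626.7, -56.2, 228.0]
tcp_rot: [-1.571, -0.001, -0.386]
ft_force: [1.0, 0.1, 1.9]
opening: 0.595
```

Emit:
move_arm --rows '[{"tx": 3.25,"ty": 0.5,"tz": -2.05,"rx": 0,"ry": -0.038,"rz": 0,"grip": 60},{"tx": 0.4,"ty": 4.0,"tz": -0.1,"rx": 0,"ry": 0,"rz": 0,"grip": 60},{"tx": 0.4,"ty": 4.0,"tz": -0.1,"rx": 0,"ry": 0,"rz": 0,"grip": 60},{"tx": 0,"ty": 0,"tz": 0,"rx": 0,"ry": 0,"rz": 0,"grip": 60},{"tx": 0,"ty": 0,"tz": 0,"rx": 0,"ry": 0,"rz": 0,"grip": 60}]'

```text
t: 17.57
eef_pos: [654.5, -90.2, 141.9]
tcp_rot: [-1.571, 0.004, -0.35]
ft_force: [0.2, 0.4, 1.3]
opening: 0.599
```

```bash
python3 - <<'E'
from snap import *
from geo import *
st(); c,p,d=snap('wrist','11'); boxes(c,p,d,cols=('teal','orange'),amin=100)
E
```

```text
t 17.57 pos [654.5 -90.2 141.9] rot [-1.571  0.004 -0.35 ] F [0.2 0.4 1.3] op 0.599
teal px [328. 200.] n 1585 ctr 659 -89 z 23 size 54 x 30 yaw 71 mean [659. -88.]
orange px [616. 125.] n 1485 ctr 930 -130 z -3 size 251 x 5 yaw 90 mean [ 930. -116.]
orange px [254.  83.] n 2293 ctr 634 34 z 24 size 56 x 31 yaw -74 mean [634.  35.]
orange px [164. 112.] n 2162 ctr 547 40 z 23 size 55 x 32 yaw 33 mean [548.  41.]
```

View pics/wrist11.png

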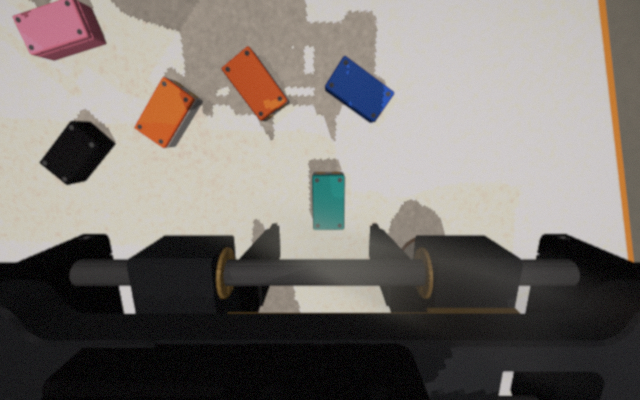

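```bash
python3 - <<'E'
from snap import *
for n,t in (('top','3'),('scene','3'),('wrist','4')):
    c,p,d=load(n,t); v,u=np.mgrid[0:400,0:640]; W=px2w(c,u,v,d); m=(d>0)&(W[...,2]>50)&(W[...,2]<110)&(abs(W[...,0]-720)<80)&(abs(W[...,1]+200)<70)
    if n=='wrist': m&=(v<235)
    q=W[m]; print(n,len(q),q.min(0).round(),q.max(0).round())
    m&=W[...,2]>88; q=W[m]; print(' cap',len(q),q.mean(0).round() if len(q) else '')
E
```

```text
top 182 [ 701. -219.   51.] [ 759. -161.  101.]
 cap 37 [ 730. -191.   94.]
scene 378 [ 708. -225.   50.] [ 763. -166.  100.]
 cap 86 [ 734. -195.   95.]
wrist 1762 [ 704. -221.   50.] [ 761. -162.   97.]
 cap 470 [ 733. -191.   94.]
```

Emit:
move_arm --rows '[{"tx": 0.3,"ty": 3,"tz": 1.2,"rx": 0,"ry": 0,"rz": 0,"grip": 60},{"tx": 0,"ty": 3,"tz": 0,"rx": 0,"ry": 0,"rz": 0,"grip": 60},{"tx": 0,"ty": 0,"tz": 0,"rx": 0,"ry": 0,"rz": 0,"grip": 60},{"tx": 0,"ty": 0,"tz": 0,"rx": 0,"ry": 0,"rz": 0,"grip": 60}]'

```text
t: 17.95
eef_pos: [662.5, -79.7, 85.0]
tcp_rot: [-1.571, -0.001, -0.349]
ft_force: [-0.1, -0.5, 1.1]
opening: 0.599
```

```bash
python3 - <<'E'
from snap import *
st(); c,p,d=snap('wrist','12'); boxes(c,p,d,cols=('teal',),amin=100)
E
```

```text
t 17.95 pos [662.5 -79.7  85. ] rot [-1.571e+00 -1.000e-03 -3.490e-01] F [-0.1 -0.5  1.1] op 0.599
teal px [323. 230.] n 2107 ctr 660 -85 z 23 size 48 x 30 yaw 70 mean [660. -85.]
```

View pics/wrist12.png

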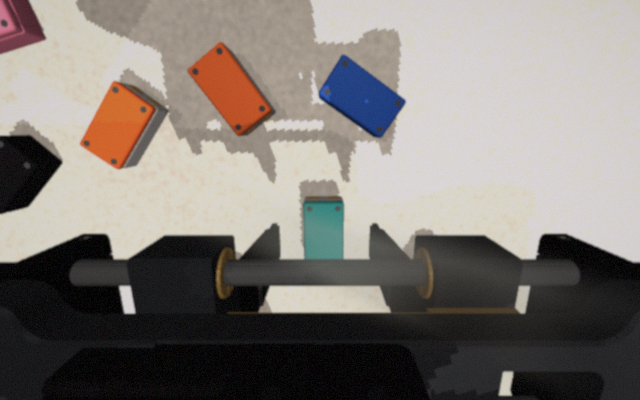

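Emit:
move_arm --rows '[{"tx": 0,"ty": 3.5,"tz": 0,"rx": 0,"ry": 0,"rz": 0,"grip": 60},{"tx": 0,"ty": 2.5,"tz": 0,"rx": 0,"ry": 0,"rz": 0,"grip": 60},{"tx": 0,"ty": 0,"tz": 0,"rx": 0,"ry": 0,"rz": 0,"grip": 10},{"tx": 0,"ty": 0,"tz": 0,"rx": 0,"ry": 0,"rz": 0,"grip": 10},{"tx": 0,"ty": 0,"tz": 0,"rx": 0,"ry": 0,"rz": 0,"grip": 10},{"tx": 0,"ty": 0,"tz": 0,"rx": 0,"ry": 0,"rz": 0,"grip": 10},{"tx": 0,"ty": 0,"tz": 0,"rx": 0,"ry": 0,"rz": 0,"grip": 10},{"tx": 0,"ty": 0,"tz": 0,"rx": 0,"ry": 0,"rz": 0,"grip": 10}]'

```text
t: 18.67
eef_pos: [663.1, -80.3, 25.5]
tcp_rot: [-1.57, -0.003, -0.35]
ft_force: [-0.9, -0.2, 8.4]
opening: 0.333
```

```bash
python3 - <<'E'
from snap import *
from geo import *
s=st()
# box centre = TCP - ~9*toolz ; slot (3,0) box centre; tool z at drawer = FX => TCP x = 3+9
a=slot(10,0); print(a)
plan([(650,-60,240,-0.4),(*a,255,-1.068)],10)
E
```

```text
t 18.67 pos [663.1 -80.3  25.5] rot [-1.57  -0.003 -0.35 ] F [-0.9 -0.2  8.4] op 0.333
[536.863 263.118]
[{"tx":-0.31, "ty":-3.58, "tz":0.24, "rx":0, "ry":0.008, "rz":0.001, "grip":10}, {"tx":-0.32, "ty":-3.57, "tz":0.24, "rx":0, "ry":0.008, "rz":0, "grip":10}, {"tx":-0.32, "ty":-3.58, "tz":0.24, "rx":0, "ry":0.008, "rz":0.001, "grip":10}, {"tx":-0.32, "ty":-3.57, "tz":0.24, "rx":0, "ry":0.009, "rz":0, "grip":10}, {"tx":-0.32, "ty":-3.57, "tz":0.24, "rx":0, "ry":0.008, "rz":0.001, "grip":10}, {"tx":-0.33, "ty":-3.58, "tz":0.23, "rx":0, "ry":0.009, "rz":0, "grip":10}, {"tx":-2.56, "ty":-0.17, "tz":2.82, "rx":0, "ry":0.074, "rz":0, "grip":10}, {"tx":-2.76, "ty":-0.17, "tz":2.62, "rx":0, "ry":0.074, "rz":0, "grip":10}, {"tx":-2.94, "ty":-0.16, "tz":2.41, "rx":0, "ry":0.074, "rz":0, "grip":10}, {"tx":-3.11, "ty":-0.17, "tz":2.18, "rx":0, "ry":0.074, "rz":0, "grip":10}]
[{"tx":-3.27, "ty":-0.16, "tz":1.95, "rx":0, "ry":0.074, "rz":0, "grip":10}, {"tx":-3.4, "ty":-0.17, "tz":1.7, "rx":0, "ry":0.074, "rz":0, "grip":10}, {"tx":-3.52, "ty":-0.16, "tz":1.45, "rx":0, "ry":0.075, "rz":0, "grip":10}, {"tx":-3.62, "ty":-0.17, "tz":1.18, "rx":0, "ry":0.074, "rz":0, "grip":10}, {"tx":-3.69, "ty":-0.16, "tz":0.9, "rx":0, "ry":0.075, "rz":0, "grip":10}]
```

Emit:
move_arm --rows '[{"tx": -0.3,"ty": -3.6,"tz": 0.25,"rx": 0,"ry": 0.008,"rz": 0,"grip": 10},{"tx": -0.3,"ty": -3.6,"tz": 0.25,"rx": 0,"ry": 0.008,"rz": 0,"grip": 10},{"tx": -0.3,"ty": -3.6,"tz": 0.25,"rx": 0,"ry": 0.008,"rz": 0,"grip": 10},{"tx": -0.3,"ty": -3.6,"tz": 0.25,"rx": 0,"ry": 0.008,"rz": 0,"grip": 10},{"tx": -0.3,"ty": -3.6,"tz": 0.25,"rx": 0,"ry": 0.008,"rz": 0,"grip": 10},{"tx": -0.35,"ty": -3.6,"tz": 0.25,"rx": 0,"ry": 0.01,"rz": 0,"grip": 10},{"tx": -2.55,"ty": -0.2,"tz": 2.8,"rx": 0,"ry": 0.074,"rz": 0,"grip": 10},{"tx": -2.75,"ty": -0.2,"tz": 2.6,"rx": 0,"ry": 0.074,"rz": 0,"grip": 10},{"tx": -2.95,"ty": -0.2,"tz": 2.4,"rx": 0,"ry": 0.074,"rz": 0,"grip": 10},{"tx": -3.1,"ty": -0.2,"tz": 2.2,"rx": 0,"ry": 0.074,"rz": 0,"grip": 10}]'

```text
t: 19.5
eef_pos: [599.1, 85.0, 248.6]
tcp_rot: [-1.57, -0.001, -0.7]
ft_force: [0.5, 0.9, -0.3]
opening: 0.338
```

Emit:
move_arm --rows '[{"tx": -3.25,"ty": -0.2,"tz": 1.9,"rx": 0,"ry": 0.074,"rz": 0,"grip": 10},{"tx": -3.4,"ty": -0.2,"tz": 1.6,"rx": 0,"ry": 0.074,"rz": 0,"grip": 10},{"tx": -3.5,"ty": -0.1,"tz": 1.3,"rx": 0,"ry": 0.075,"rz": 0,"grip": 10},{"tx": -3.6,"ty": -0.1,"tz": 1.0,"rx": 0,"ry": 0.074,"rz": 0,"grip": 10},{"tx": -3.7,"ty": 0,"tz": 0.6,"rx": 0,"ry": 0.075,"rz": 0,"grip": 10},{"tx": 0,"ty": 0,"tz": 0,"rx": 0,"ry": 0,"rz": 0,"grip": 10},{"tx": 0,"ty": 0,"tz": 0,"rx": 0,"ry": 0,"rz": 0,"grip": 10}]'

```text
t: 20.08
eef_pos: [530.6, 259.7, 254.2]
tcp_rot: [-1.57, -0.0, -1.065]
ft_force: [0.1, -0.7, -0.8]
opening: 0.336
```

```bash
python3 - <<'E'
from snap import *
from geo import *
st(); snap('wrist','13')
plan([(*slot(3,0),150,-1.068)],10)
E
```

```text
t 20.08 pos [530.6 259.7 254.2] rot [-1.57  -0.    -1.065] F [ 0.1 -0.7 -0.8] op 0.336
[{"tx":-0.04, "ty":3.47, "tz":0, "rx":0, "ry":0.001, "rz":0, "grip":10}, {"tx":-0.05, "ty":3.47, "tz":0, "rx":-0.001, "ry":0.001, "rz":0, "grip":10}, {"tx":-0.04, "ty":3.46, "tz":0.01, "rx":0, "ry":0, "rz":0.001, "grip":10}]
```

View pics/wrist13.png

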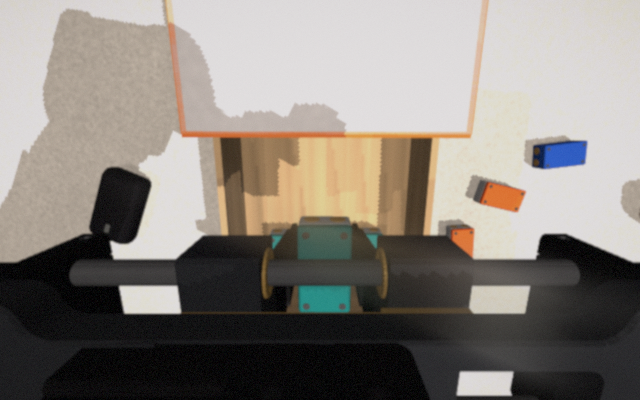

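Emit:
move_arm --rows '[{"tx": -0.05,"ty": 4,"tz": 0,"rx": 0,"ry": 0,"rz": 0,"grip": 10},{"tx": -0.05,"ty": 4,"tz": 0,"rx": 0,"ry": 0,"rz": 0,"grip": 10},{"tx": 0,"ty": 2.5,"tz": 0,"rx": 0,"ry": 0,"rz": 0,"grip": 10},{"tx": 0,"ty": 1.2,"tz": 0,"rx": 0,"ry": 0,"rz": 0,"grip": 10},{"tx": 0,"ty": 0.8,"tz": 0,"rx": 0,"ry": 0,"rz": 0,"grip": 10},{"tx": 0,"ty": 0,"tz": 0,"rx": 0,"ry": 0,"rz": 0,"grip": 10},{"tx": 0,"ty": 0,"tz": 0,"rx": 0,"ry": 0,"rz": 0,"grip": 10}]'

```text
t: 20.72
eef_pos: [531.8, 258.1, 128.6]
tcp_rot: [-1.57, -0.0, -1.069]
ft_force: [0.1, -0.5, -1.8]
opening: 0.336
```

Emit:
move_arm --rows '[{"tx": 0,"ty": 0.1,"tz": 0,"rx": 0,"ry": 0,"rz": 0,"grip": 10},{"tx": 0,"ty": 0,"tz": 0,"rx": 0,"ry": 0,"rz": 0,"grip": 50},{"tx": 0,"ty": 0,"tz": 0,"rx": 0,"ry": 0,"rz": 0,"grip": 50},{"tx": 0,"ty": 0,"tz": 0,"rx": 0,"ry": 0,"rz": 0,"grip": 50},{"tx": 0,"ty": -1.5,"tz": 0,"rx": 0,"ry": 0,"rz": 0,"grip": 50},{"tx": 0,"ty": -4,"tz": 0,"rx": 0,"ry": 0,"rz": 0,"grip": 50},{"tx": 0,"ty": -4,"tz": 0,"rx": 0,"ry": 0,"rz": 0,"grip": 55},{"tx": 0,"ty": -3,"tz": 0,"rx": 0,"ry": 0,"rz": 0,"grip": 60},{"tx": 0,"ty": 0,"tz": 0,"rx": 0,"ry": 0,"rz": 0,"grip": 65}]'

```text
t: 21.47
eef_pos: [532.7, 259.8, 258.6]
tcp_rot: [-1.561, -0.002, -1.068]
ft_force: [0.6, -0.6, -0.1]
opening: 0.619
```

```bash
python3 - <<'E'
from snap import *
from geo import *
s=st()
c,p,d=snap('wrist','14'); snap('top','14'); snap('scene','14')
for n,t in (('top','14'),('scene','14')):
    c,p,d=load(n,t); v,u=np.mgrid[0:400,0:640]; W=px2w(c,u,v,d); q=(W[...,:2]-FL)@np.c_[FX,FY]
    m=(d>0)&(W[...,2]>95)&(W[...,2]<190)&(q[...,0]<-104)&(q[...,0]>-135)&(abs(q[...,1])<125)
    print(n,m.sum(),q[m].min(0).round(),q[m].max(0).round(),W[m][:,2].min().round(),W[m][:,2].max().round())
    print('z',np.percentile(W[m][:,2],[2,50,98]).round(), 'y',np.percentile(q[m][:,1],[2,98]).round())
p=cv2.imread('pics/scene3.png'); cv2.imwrite('pics/s3c.png',cv2.resize(p[10:130,290:450],None,fx=5,fy=5,interpolation=cv2.INTER_CUBIC))
p=cv2.imread('pics/scene14.png'); cv2.imwrite('pics/s14c.png',cv2.resize(p[20:260,260:580],None,fx=2.5,fy=2.5,interpolation=cv2.INTER_CUBIC))
E
```

```text
t 21.47 pos [532.7 259.8 258.6] rot [-1.561 -0.002 -1.068] F [ 0.6 -0.6 -0.1] op 0.619
top 308 [-134. -105.] [-104.   26.] 95.0 177.0
z [100. 166. 175.] y [-102.   19.]
scene 702 [-127. -111.] [-104.   89.] 96.0 176.0
z [102. 156. 174.] y [-109.   75.]
```

View pics/s3c.png

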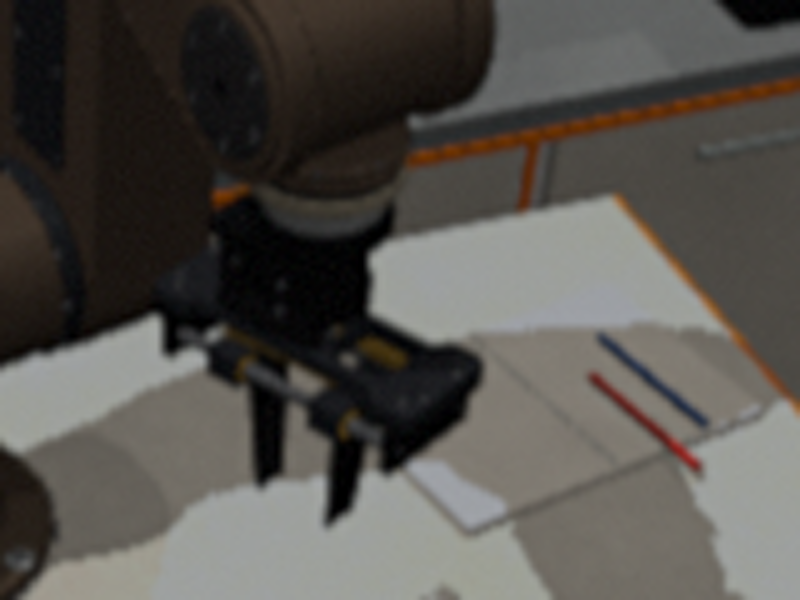

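View pics/s14c.png

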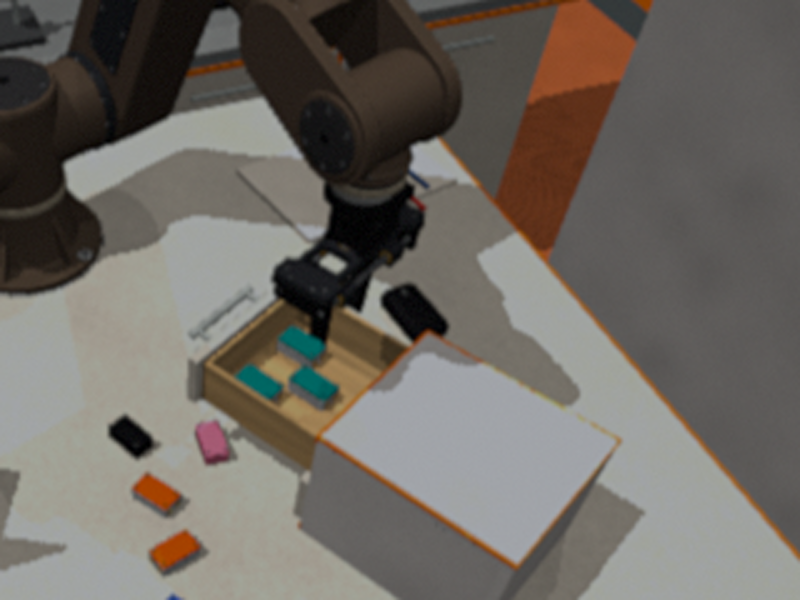

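View pics/wrist14.png

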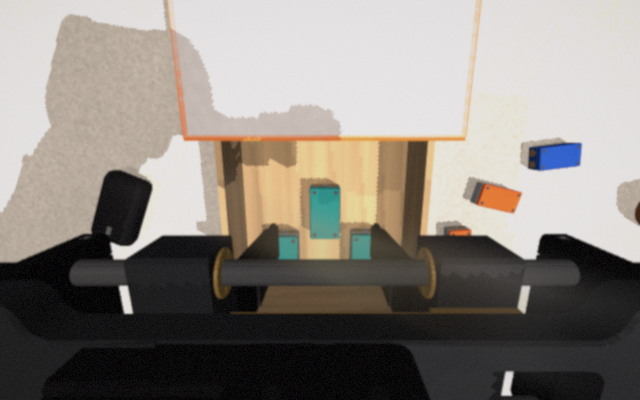

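```bash
python3 - <<'E'
from snap import *
plan([(546,38,230,0.58),(546,38,140,0.58)],80)
E
```

```text
[{"tx":1.44, "ty":0.16, "tz":-0.66, "rx":0, "ry":-0.118, "rz":0, "grip":80}, {"tx":1.35, "ty":0.16, "tz":-0.83, "rx":0, "ry":-0.118, "rz":0, "grip":80}, {"tx":1.24, "ty":0.16, "tz":-0.98, "rx":0, "ry":-0.118, "rz":0, "grip":80}, {"tx":1.12, "ty":0.15, "tz":-1.12, "rx":0, "ry":-0.118, "rz":0, "grip":80}, {"tx":0.98, "ty":0.16, "tz":-1.24, "rx":0, "ry":-0.118, "rz":0, "grip":80}, {"tx":0.82, "ty":0.15, "tz":-1.35, "rx":0, "ry":-0.118, "rz":0, "grip":80}, {"tx":0.66, "ty":0.16, "tz":-1.44, "rx":0, "ry":-0.117, "rz":0, "grip":80}, {"tx":0.48, "ty":0.15, "tz":-1.51, "rx":0, "ry":-0.118, "rz":0, "grip":80}, {"tx":0.3, "ty":0.16, "tz":-1.55, "rx":0, "ry":-0.117, "rz":0, "grip":80}, {"tx":0.12, "ty":0.15, "tz":-1.58, "rx":0, "ry":-0.118, "rz":0, "grip":80}]
[{"tx":-0.06, "ty":0.16, "tz":-1.58, "rx":0, "ry":-0.117, "rz":0, "grip":80}, {"tx":-0.25, "ty":0.15, "tz":-1.56, "rx":0, "ry":-0.118, "rz":0, "grip":80}, {"tx":-0.43, "ty":0.16, "tz":-1.52, "rx":0, "ry":-0.117, "rz":0, "grip":80}, {"tx":-0.61, "ty":0.15, "tz":-1.46, "rx":0, "ry":-0.118, "rz":0, "grip":80}, {"tx":0, "ty":3.0, "tz":0, "rx":0, "ry":0, "rz":0, "grip":80}, {"tx":0, "ty":3.0, "tz":0, "rx":0, "ry":0, "rz":0, "grip":80}, {"tx":0, "ty":3.0, "tz":0, "rx":0, "ry":0, "rz":0, "grip":80}]
```

Emit:
move_arm --rows '[{"tx": 1.45,"ty": 0.15,"tz": -0.65,"rx": 0,"ry": -0.118,"rz": 0,"grip": 80},{"tx": 1.35,"ty": 0.15,"tz": -0.85,"rx": 0,"ry": -0.118,"rz": 0,"grip": 80},{"tx": 1.25,"ty": 0.15,"tz": -1.0,"rx": 0,"ry": -0.118,"rz": 0,"grip": 80},{"tx": 1.1,"ty": 0.15,"tz": -1.1,"rx": 0,"ry": -0.118,"rz": 0,"grip": 80},{"tx": 1.0,"ty": 0.15,"tz": -1.25,"rx": 0,"ry": -0.118,"rz": 0,"grip": 80},{"tx": 0.8,"ty": 0.15,"tz": -1.35,"rx": 0,"ry": -0.118,"rz": 0,"grip": 80},{"tx": 0.65,"ty": 0.15,"tz": -1.45,"rx": 0,"ry": -0.118,"rz": 0,"grip": 80},{"tx": 0.5,"ty": 0.15,"tz": -1.5,"rx": 0,"ry": -0.118,"rz": 0,"grip": 80},{"tx": 0.3,"ty": 0.15,"tz": -1.55,"rx": 0,"ry": -0.118,"rz": 0,"grip": 80},{"tx": 0.1,"ty": 0.15,"tz": -1.6,"rx": 0,"ry": -0.118,"rz": 0,"grip": 80}]'

```text
t: 22.45
eef_pos: [541.1, 100.0, 235.3]
tcp_rot: [-1.571, 0.003, 0.118]
ft_force: [0.3, -1.4, 0.8]
opening: 0.804
```

Emit:
move_arm --rows '[{"tx": -0.05,"ty": 0.15,"tz": -1.6,"rx": 0,"ry": -0.117,"rz": 0,"grip": 80},{"tx": -0.25,"ty": 0.15,"tz": -1.55,"rx": 0,"ry": -0.117,"rz": 0,"grip": 80},{"tx": -0.45,"ty": 0.15,"tz": -1.5,"rx": 0,"ry": -0.117,"rz": 0,"grip": 80},{"tx": -0.6,"ty": 0.15,"tz": -1.45,"rx": 0,"ry": -0.117,"rz": 0,"grip": 80},{"tx": 0,"ty": 3.0,"tz": 0,"rx": 0,"ry": 0,"rz": 0,"grip": 80},{"tx": 0,"ty": 3.0,"tz": 0,"rx": 0,"ry": 0,"rz": 0,"grip": 80},{"tx": 0,"ty": 2.5,"tz": 0,"rx": 0,"ry": 0,"rz": 0,"grip": 80},{"tx": 0,"ty": 0,"tz": 0,"rx": 0,"ry": 0,"rz": 0,"grip": 80},{"tx": 0,"ty": 0,"tz": 0,"rx": 0,"ry": 0,"rz": 0,"grip": 80}]'

```text
t: 23.2
eef_pos: [545.2, 37.9, 144.6]
tcp_rot: [-1.568, 0.004, 0.58]
ft_force: [0.4, 0.3, 1.1]
opening: 0.8
```

```bash
python3 - <<'E'
from snap import *
st(); c,p,d=snap('wrist','15'); boxes(c,p,d,cols=('teal','orange'),amin=100)
E
```

```text
t 23.20 pos [545.2  37.9 144.6] rot [-1.568  0.004  0.58 ] F [0.4 0.3 1.1] op 0.800
orange px [325. 199.] n 1646 ctr 545 42 z 23 size 54 x 31 yaw 33 mean [545.  42.]
orange px [405. 230.] n 158 ctr 628 60 z 24 size 27 x 10 yaw -3 mean [630.  59.]
```

View pics/wrist15.png

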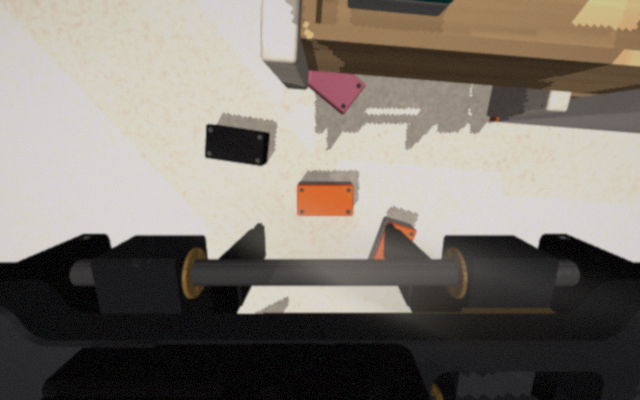

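Emit:
move_arm --rows '[{"tx": 0.1,"ty": 4,"tz": 0.15,"rx": 0,"ry": 0,"rz": 0,"grip": 80},{"tx": 0,"ty": 4,"tz": 0.1,"rx": 0,"ry": 0,"rz": 0,"grip": 80},{"tx": 0,"ty": 2.8,"tz": 0,"rx": 0,"ry": 0,"rz": 0,"grip": 80},{"tx": 0,"ty": 1.3,"tz": 0,"rx": 0,"ry": 0,"rz": 0,"grip": 80},{"tx": 0,"ty": 0,"tz": 0,"rx": 0,"ry": 0,"rz": 0,"grip": 40},{"tx": 0,"ty": 0,"tz": 0,"rx": 0,"ry": 0,"rz": 0,"grip": 40},{"tx": 0,"ty": 0,"tz": 0,"rx": 0,"ry": 0,"rz": 0,"grip": 40},{"tx": 0,"ty": 0,"tz": 0,"rx": 0,"ry": 0,"rz": 0,"grip": 40},{"tx": 0,"ty": 0,"tz": 0,"rx": 0,"ry": 0,"rz": 0,"grip": 40}]'

```text
t: 24.0
eef_pos: [546.4, 40.5, 26.9]
tcp_rot: [-1.573, -0.002, 0.58]
ft_force: [-0.1, 0.2, 8.8]
opening: 0.587
```

```bash
cat >> geo.py <<'E'
CC=np.array([461.5,-268.0]); ca=np.radians(-27.0); CX=np.array([np.cos(ca),np.sin(ca)]); CY=np.array([-np.sin(ca),np.cos(ca)])
def cslot(x,y): return CC+x*CX+y*CY
E
python3 - <<'E'
from snap import *
from geo import *
st(); print(cslot(-20,40))
c,p,d=load('wrist','4'); v,u=np.mgrid[0:240,200:380]; W=px2w(c,u,v,d[v,u]); q=(W[...,:2]-CC)@np.c_[CX,CY]
m=(abs(W[...,2]-5)<3)&(abs(q[...,0])<70)&(abs(q[...,1])<90); print('floor',W[m][:,2].mean())
# pause viewing: above case front
plan([(530,20,200,0.6),(470,-150,220,1.0),(*(cslot(-20,40)+CX*-40),220,1.1)],40)
E
```

```text
t 24.00 pos [546.4  40.5  26.9] rot [-1.573 -0.002  0.58 ] F [-0.1  0.2  8.8] op 0.587
[ 461.83948951 -223.27992904]
floor 4.25316282119713
[{"tx":-0.49, "ty":-3.46, "tz":-0.17, "rx":0, "ry":-0.004, "rz":0, "grip":40}, {"tx":-0.49, "ty":-3.46, "tz":-0.17, "rx":0, "ry":-0.004, "rz":0.001, "grip":40}, {"tx":-0.5, "ty":-3.46, "tz":-0.16, "rx":0.001, "ry":-0.004, "rz":0, "grip":40}, {"tx":-0.49, "ty":-3.47, "tz":-0.16, "rx":0, "ry":-0.004, "rz":0.001, "grip":40}, {"tx":-0.5, "ty":-3.46, "tz":-0.16, "rx":0.001, "ry":-0.004, "rz":0, "grip":40}, {"tx":-2.91, "ty":-0.4, "tz":-2.13, "rx":0, "ry":-0.08, "rz":0, "grip":40}, {"tx":-3.07, "ty":-0.4, "tz":-1.89, "rx":0, "ry":-0.08, "rz":0, "grip":40}, {"tx":-3.21, "ty":-0.4, "tz":-1.64, "rx":0, "ry":-0.08, "rz":0, "grip":40}, {"tx":-3.34, "ty":-0.4, "tz":-1.37, "rx":0, "ry":-0.08, "rz":0, "grip":40}, {"tx":-3.43, "ty":-0.41, "tz":-1.1, "rx":0, "ry":-0.08, "rz":0, "grip":40}]
[{"tx":-3.5, "ty":0, "tz":0.35, "rx":0, "ry":-0.05, "rz":0, "grip":40}, {"tx":-3.48, "ty":0, "tz":0.53, "rx":0, "ry":-0.05, "rz":0, "grip":40}]
```

Emit:
move_arm --rows '[{"tx": -0.2,"ty": -2.5,"tz": -0.1,"rx": 0,"ry": 0,"rz": 0,"grip": 40},{"tx": -0.5,"ty": -3.7,"tz": -0.2,"rx": 0,"ry": 0,"rz": 0,"grip": 40},{"tx": -0.5,"ty": -3.7,"tz": -0.2,"rx": 0,"ry": 0,"rz": 0,"grip": 40},{"tx": -0.5,"ty": -3.7,"tz": -0.2,"rx": 0,"ry": -0.01,"rz": 0,"grip": 40},{"tx": -0.7,"ty": -3.7,"tz": -0.2,"rx": 0,"ry": -0.01,"rz": 0,"grip": 40},{"tx": -2.9,"ty": -0.6,"tz": -2.1,"rx": 0,"ry": -0.08,"rz": 0,"grip": 40},{"tx": -3.1,"ty": -0.6,"tz": -1.9,"rx": 0,"ry": -0.08,"rz": 0,"grip": 40},{"tx": -3.2,"ty": -0.6,"tz": -1.65,"rx": 0,"ry": -0.08,"rz": 0,"grip": 40},{"tx": -3.35,"ty": -0.5,"tz": -1.35,"rx": 0,"ry": -0.08,"rz": 0,"grip": 40},{"tx": -3.4,"ty": -0.5,"tz": -1.1,"rx": 0,"ry": -0.08,"rz": 0,"grip": 40}]'

```text
t: 24.83
eef_pos: [469.2, -151.2, 227.6]
tcp_rot: [-1.573, -0.0, 1.004]
ft_force: [1.5, 0.1, -1.1]
opening: 0.584
```

Emit:
move_arm --rows '[{"tx": -3.5,"ty": 0,"tz": 0.35,"rx": 0,"ry": -0.05,"rz": 0,"grip": 40},{"tx": -3.0,"ty": 0,"tz": 0.5,"rx": 0,"ry": -0.05,"rz": 0,"grip": 40},{"tx": 0,"ty": 0,"tz": 0,"rx": 0,"ry": 0,"rz": 0,"grip": 40},{"tx": 0,"ty": 0,"tz": 0,"rx": 0,"ry": 0,"rz": 0,"grip": 40}]'

```text
t: 25.17
eef_pos: [428.4, -201.9, 227.1]
tcp_rot: [-1.572, 0.0, 1.097]
ft_force: [0.1, 0.7, -0.2]
opening: 0.587
```

```bash
python3 - <<'E'
from snap import *
from geo import *
st(); c,p,d=snap('wrist','16'); snap('top','16')
plan([(*cslot(-20,40),200,1.1)],40)
E
```

```text
t 25.17 pos [ 428.4 -201.9  227.1] rot [-1.572  0.     1.097] F [ 0.1  0.7 -0.2] op 0.587
[{"tx":-0.27, "ty":1.34, "tz":-1.96, "rx":0.001, "ry":0, "rz":0, "grip":40}, {"tx":-0.26, "ty":1.34, "tz":-1.96, "rx":0, "ry":-0.001, "rz":0, "grip":40}]
```

View pics/wrist16.png

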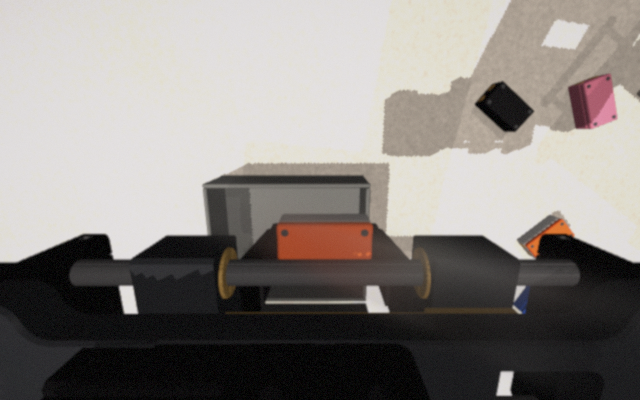

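View pics/top16.png

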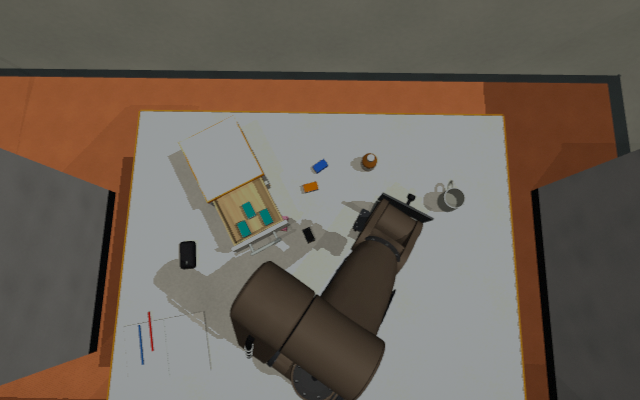

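```bash
python3 - <<'E'
from snap import *
from geo import *
c,p,d=load('wrist','16')
cv2.imwrite('pics/w16c.png',cv2.resize(p[160:300,190:400],None,fx=3.8,fy=3.8,interpolation=cv2.INTER_CUBIC))
for u,v in [(206,183),(369,183),(206,220)]:
    W=px2z(c,u,v,65); print((u,v),W.round(1),((W[:2]-CC)@np.c_[CX,CY]).round(1),px2w(c,u,v,d[v,u]).round(1))
E
```

```text
(206, 183) [ 358.9 -312.8   65. ] [-71.1 -86.4] [ 358.9 -313.4   63.5]
(369, 183) [ 442.4 -150.7   65. ] [-70.3  95.9] [ 443.  -150.5   62.2]
(206, 220) [ 395.5 -336.5   65. ] [-27.7 -91. ] [ 395.6 -337.1   63.9]
```

View pics/w16c.png

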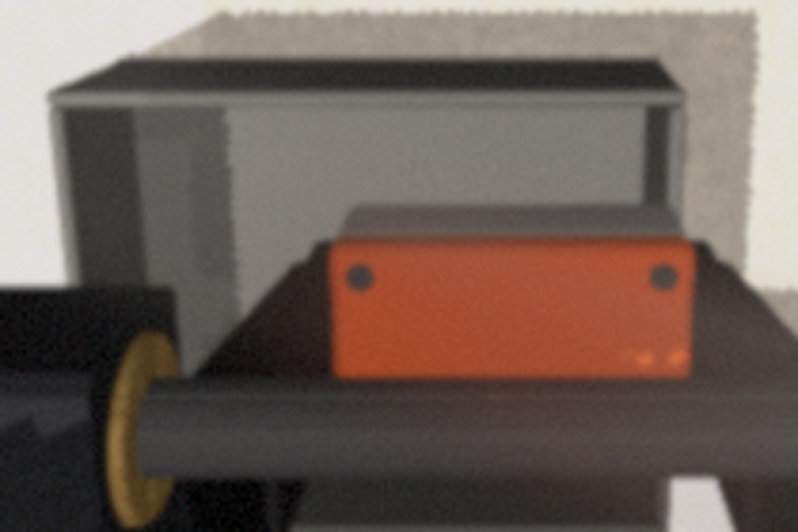

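```bash
sed -i 's/CC=np.array(\[461.5,-268.0\])/CC=np.array([464.5,-267.0])/' geo.py; python3 - <<'E'
from snap import *
from geo import *
c=env.calibration('top')
for th in (1.3,1.4,1.5,1.57,1.65):
    z=65+150*np.sin(th)
    W=px2z(c,np.array([383.7,433.3]),np.array([193,218.7]),z); q=(W[:,:2]-CC)@np.c_[CX,CY]
    print(th,q.round(1).tolist(),'expect x',75-150*np.cos(th), '+8 thick', 75-150*np.cos(th)+8*np.sin(th))
for n,t in (('scene','3'),('top','3')):
    c,p,d=load(n,t); v,u=np.mgrid[0:400,0:640]; W=px2w(c,u,v,d); q=(W[...,:2]-CC)@np.c_[CX,CY]; Z=W[...,2]
    m=(d>0)&(abs(q[...,1])<80)&(abs(q[...,0]-80)<60)&(Z>75)
    for z0 in range(80,240,20):
        k=m&(abs(Z-z0)<10); 
        if k.sum()>5: print(n,z0,k.sum(),np.percentile(q[k][:,0],[5,50,95]).round(1))
E
```

```text
1.3 [[72.9, 88.4], [71.4, -97.0]] expect x 34.8751757063119 +8 thick 42.58364118964944
1.4 [[72.1, 88.6], [70.6, -96.4]] expect x 49.50492856496385 +8 thick 57.38852640487153
1.5 [[71.6, 88.7], [70.1, -96.0]] expect x 64.38941974984456 +8 thick 72.369379642677
1.57 [[71.5, 88.7], [70.0, -95.9]] expect x 74.88055099339002 +8 thick 82.88054845684469
1.65 [[71.6, 88.7], [70.2, -96.0]] expect x 86.86813332101008 +8 thick 94.84305354864142
scene 80 150 [82.4 84.4 86.7]
scene 100 221 [81.6 83.5 85.3]
scene 120 190 [80.4 82.2 84.6]
scene 140 188 [79.3 81.  83.1]
scene 160 217 [78.  79.7 81.7]
scene 180 264 [ 76.5  78.7 120.8]
scene 200 366 [ 75.7  77.8 119.9]
scene 220 203 [69.9 75.1 78.1]
top 80 24 [72.1 73.  74. ]
top 100 44 [71.3 72.2 72.9]
top 120 47 [70.2 70.9 71.9]
top 140 44 [68.8 69.8 70.9]
top 160 47 [68.  68.7 69.7]
top 180 66 [66.7 67.6 99. ]
top 200 107 [ 65.6  72.5 113.1]
top 220 115 [65.1 68.9 73. ]
```

```bash
python3 - <<'E'
from snap import *
from geo import *
st(); print(cslot(-20,38)); plan([(*cslot(-20,38),190,1.1)],40)
E
```

```text
t 25.27 pos [ 429.3 -200.7  226.7] rot [-1.572  0.     1.099] F [0.8 0.5 0.2] op 0.586
[ 463.93150851 -224.06194209]
[{"tx":-0.25, "ty":1.84, "tz":-2.07, "rx":0.001, "ry":0, "rz":0, "grip":40}, {"tx":-0.26, "ty":1.84, "tz":-2.07, "rx":0, "ry":-0.001, "rz":0, "grip":40}]
```

Emit:
move_arm --rows '[{"tx": -0.25,"ty": 1.8,"tz": -2.05,"rx": 0,"ry": 0,"rz": 0,"grip": 40},{"tx": -0.25,"ty": 1.8,"tz": -2.05,"rx": 0,"ry": 0,"rz": 0,"grip": 40},{"tx": 0,"ty": 4,"tz": 0,"rx": 0,"ry": 0,"rz": 0,"grip": 40},{"tx": 0,"ty": 4,"tz": 0,"rx": 0,"ry": 0,"rz": 0,"grip": 40},{"tx": 0,"ty": 2,"tz": 0,"rx": 0,"ry": 0,"rz": 0,"grip": 40},{"tx": 0,"ty": 0,"tz": 0,"rx": 0,"ry": 0,"rz": 0,"grip": 40},{"tx": 0,"ty": 0,"tz": 0,"rx": 0,"ry": 0,"rz": 0,"grip": 40}]'

```text
t: 25.85
eef_pos: [463.8, -223.1, 89.9]
tcp_rot: [-1.569, -0.0, 1.101]
ft_force: [1.1, 0.1, 0.3]
opening: 0.589
```

```bash
python3 - <<'E'
from snap import *
from geo import *
s=st(); print((np.array(s['eef_pos'])[:2]-CC)@np.c_[CX,CY]); snap('wrist','17'); snap('scene','17')
p=cv2.imread('pics/scene17.png'); cv2.imwrite('pics/s17c.png',cv2.resize(p[100:280,120:360],None,fx=3.3,fy=3.3,interpolation=cv2.INTER_CUBIC))
E
```

```text
t 25.85 pos [ 463.8 -223.1   89.9] rot [-1.569 -0.     1.101] F [1.1 0.1 0.3] op 0.589
[-20.50845102  38.77696799]
```

View pics/s17c.png

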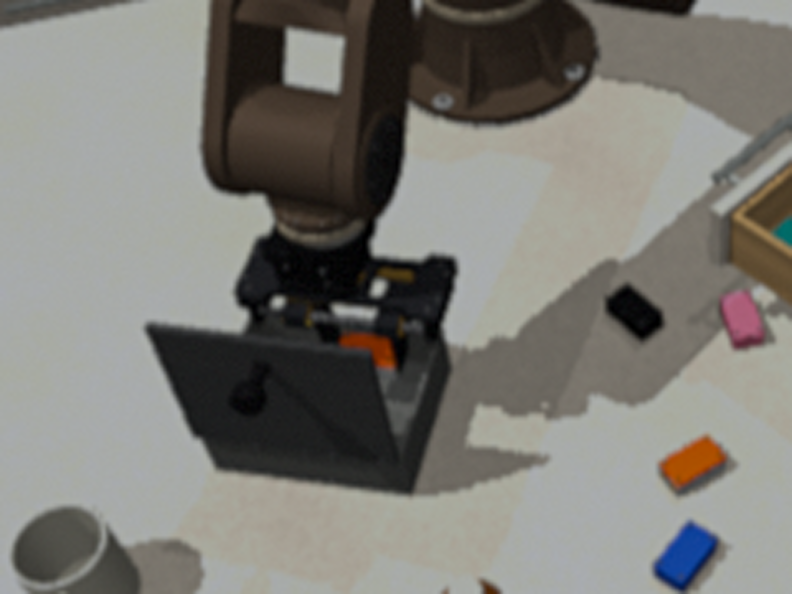

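View pics/wrist17.png

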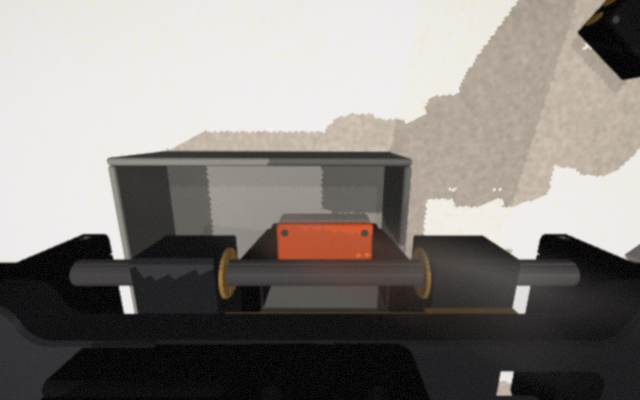

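```bash
python3 - <<'E'
from snap import *
from geo import *
c,p,d=load('wrist','17')
for u,v in [(109,161),(411,161),(260,161),(119,225),(406,225)]:
    W=px2z(c,u,v,65); print((u,v),W.round(1),((W[:2]-CC)@np.c_[CX,CY]).round(1),px2w(c,u,v,d[v,u]).round(1))
E
```

```text
(109, 161) [ 360.1 -317.2   65. ] [-70.2 -92.1] [ 360.  -317.6   64.5]
(411, 161) [ 444.6 -151.3   65. ] [-70.3  94.1] [ 444.8 -151.1   64.1]
(260, 161) [ 402.3 -234.3   65. ] [-70.2   0.9] [ 402.3 -234.5   64.2]
(119, 225) [ 396.6 -337.    65. ] [-28.7 -93.2] [ 396.6 -337.4   64.5]
(406, 225) [ 481.5 -170.3   65. ] [-28.7  93.9] [ 481.8 -170.2   64.4]
```

Emit:
move_arm --rows '[{"tx": 0,"ty": 3,"tz": 0,"rx": 0,"ry": 0,"rz": 0,"grip": 40},{"tx": 0,"ty": 1.7,"tz": 0,"rx": 0,"ry": 0,"rz": 0,"grip": 40},{"tx": 0,"ty": 0.8,"tz": 0,"rx": 0,"ry": 0,"rz": 0,"grip": 40},{"tx": 0,"ty": 0,"tz": 0,"rx": 0,"ry": 0,"rz": 0,"grip": 40},{"tx": 0,"ty": 0,"tz": 0,"rx": 0,"ry": 0,"rz": 0,"grip": 40}]'

```text
t: 26.37
eef_pos: [463.9, -224.3, 36.3]
tcp_rot: [-1.572, 0.0, 1.1]
ft_force: [0.2, -1.0, -0.2]
opening: 0.588
```

Emit:
move_arm --rows '[{"tx": 0,"ty": 0.4,"tz": 0,"rx": 0,"ry": 0,"rz": 0,"grip": 40},{"tx": 0,"ty": 0,"tz": 0,"rx": 0,"ry": 0,"rz": 0,"grip": 40},{"tx": 0,"ty": 0,"tz": 0,"rx": 0,"ry": 0,"rz": 0,"grip": 67},{"tx": 0,"ty": 0,"tz": 0,"rx": 0,"ry": 0,"rz": 0,"grip": 67},{"tx": 0,"ty": 0,"tz": 0,"rx": 0,"ry": 0,"rz": 0,"grip": 67},{"tx": 0,"ty": -1.5,"tz": 0,"rx": 0,"ry": 0,"rz": 0,"grip": 67},{"tx": 0,"ty": -4,"tz": 0,"rx": 0,"ry": 0,"rz": 0,"grip": 67},{"tx": 0,"ty": -4,"tz": 0,"rx": 0,"ry": 0,"rz": 0,"grip": 67},{"tx": 0,"ty": -4,"tz": 0,"rx": 0,"ry": 0,"rz": 0,"grip": 60}]'

```text
t: 27.12
eef_pos: [462.9, -223.8, 167.7]
tcp_rot: [-1.57, -0.0, 1.1]
ft_force: [0.5, -0.6, 1.0]
opening: 0.643
```

```bash
python3 - <<'E'
from snap import *
from geo import *
s=st(); c,p,d=snap('wrist','18'); snap('scene','18')
boxes(c,p,d,cols=('orange',),amin=50)
plan([(480,-150,230,0.8),(625,20,230,0.28),(633,31,145,0.28)],60)
E
```

```text
t 27.12 pos [ 462.9 -223.8  167.7] rot [-1.57 -0.    1.1 ] F [ 0.5 -0.6  1. ] op 0.643
orange px [324. 198.] n 1553 ctr 466 -223 z 28 size 57 x 32 yaw 63 mean [ 465. -223.]
orange px [603. 225.] n 1316 ctr 632 33 z 24 size 56 x 33 yaw -74 mean [631.  35.]
[{"tx":2.45, "ty":-1.95, "tz":0.67, "rx":0.003, "ry":0.1, "rz":0, "grip":60}, {"tx":2.38, "ty":-1.95, "tz":0.92, "rx":0.003, "ry":0.1, "rz":0, "grip":60}, {"tx":2.27, "ty":-1.95, "tz":1.16, "rx":0.003, "ry":0.1, "rz":0, "grip":60}, {"tx":3.72, "ty":0, "tz":0.24, "rx":0, "ry":0.087, "rz":0, "grip":60}, {"tx":3.68, "ty":0, "tz":0.56, "rx":0, "ry":0.087, "rz":0, "grip":60}, {"tx":3.62, "ty":0, "tz":0.88, "rx":0, "ry":0.087, "rz":0, "grip":60}, {"tx":3.53, "ty":0, "tz":1.19, "rx":0, "ry":0.086, "rz":0, "grip":60}, {"tx":3.41, "ty":0.01, "tz":1.49, "rx":0, "ry":0.087, "rz":0, "grip":60}, {"tx":3.26, "ty":0, "tz":1.78, "rx":0, "ry":0.086, "rz":0, "grip":60}, {"tx":0.36, "ty":2.83, "tz":0.28, "rx":0, "ry":0, "rz":0, "grip":60}]
[{"tx":0.36, "ty":2.84, "tz":0.28, "rx":0, "ry":0, "rz":0, "grip":60}, {"tx":0.35, "ty":2.83, "tz":0.28, "rx":0, "ry":0, "rz":0, "grip":60}]
```

View pics/wrist18.png

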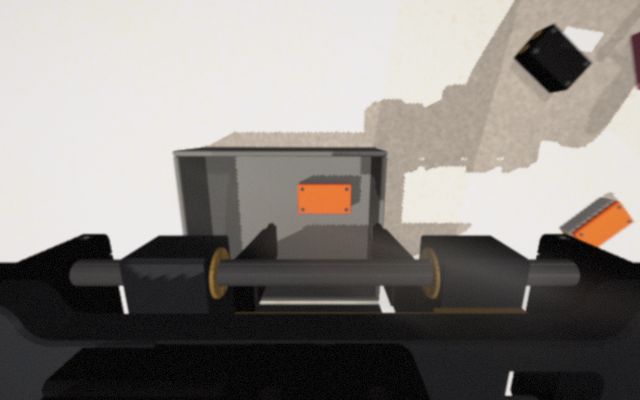

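View pics/scene18.png

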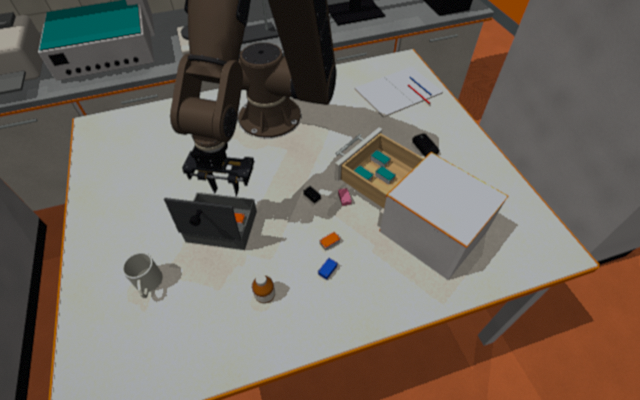

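Emit:
move_arm --rows '[{"tx": 2.45,"ty": -2.0,"tz": 0.65,"rx": 0,"ry": 0.1,"rz": 0,"grip": 60},{"tx": 2.4,"ty": -2.0,"tz": 0.9,"rx": 0,"ry": 0.1,"rz": 0,"grip": 60},{"tx": 2.25,"ty": -2.0,"tz": 1.15,"rx": 0,"ry": 0.1,"rz": 0,"grip": 60},{"tx": 3.7,"ty": 0,"tz": 0.25,"rx": 0,"ry": 0.087,"rz": 0,"grip": 60},{"tx": 3.7,"ty": 0,"tz": 0.55,"rx": 0,"ry": 0.087,"rz": 0,"grip": 60},{"tx": 3.6,"ty": 0,"tz": 0.9,"rx": 0,"ry": 0.087,"rz": 0,"grip": 60},{"tx": 3.55,"ty": 0,"tz": 1.2,"rx": 0,"ry": 0.087,"rz": 0,"grip": 60},{"tx": 3.4,"ty": 0,"tz": 1.5,"rx": 0,"ry": 0.087,"rz": 0,"grip": 60},{"tx": 3.25,"ty": 0,"tz": 1.8,"rx": 0,"ry": 0.086,"rz": 0,"grip": 60}]'

```text
t: 27.97
eef_pos: [624.3, 22.6, 225.7]
tcp_rot: [-1.571, 0.001, 0.275]
ft_force: [0.3, -0.4, -0.0]
opening: 0.6
```

Emit:
move_arm --rows '[{"tx": 0.35,"ty": 2.8,"tz": 0.3,"rx": 0,"ry": 0,"rz": 0,"grip": 60},{"tx": 0.35,"ty": 2.8,"tz": 0.3,"rx": 0,"ry": 0,"rz": 0,"grip": 60},{"tx": 0.35,"ty": 2.8,"tz": 0.3,"rx": 0,"ry": 0,"rz": 0,"grip": 60},{"tx": 0,"ty": 0,"tz": 0,"rx": 0,"ry": 0,"rz": 0,"grip": 60},{"tx": 0,"ty": 0,"tz": 0,"rx": 0,"ry": 0,"rz": 0,"grip": 60}]'

```text
t: 28.38
eef_pos: [630.6, 32.5, 141.1]
tcp_rot: [-1.57, 0.003, 0.279]
ft_force: [-0.3, 0.1, 0.0]
opening: 0.602
```

```bash
python3 - <<'E'
from snap import *
from geo import *
s=st(); c,p,d=snap('wrist','19'); 
boxes(c,p,d,cols=('orange',),amin=50)
E
```

```text
t 28.38 pos [630.6  32.5 141.1] rot [-1.57   0.003  0.279] F [-0.3  0.1  0. ] op 0.602
orange px [327. 199.] n 1600 ctr 633 36 z 23 size 53 x 31 yaw -75 mean [633.  38.]
orange px [624. 225.] n 245 ctr 924 94 z -3 size 60 x 4 yaw 90 mean [924.  93.]
```

View pics/wrist19.png

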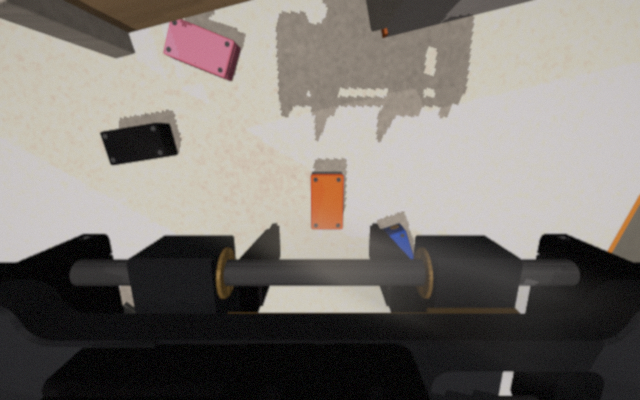

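Emit:
move_arm --rows '[{"tx": 0.2,"ty": 4,"tz": 0.15,"rx": 0,"ry": 0,"rz": 0,"grip": 60},{"tx": 0.05,"ty": 4,"tz": 0,"rx": 0,"ry": 0,"rz": 0,"grip": 60},{"tx": 0,"ty": 2.6,"tz": 0,"rx": 0,"ry": 0,"rz": 0,"grip": 60},{"tx": 0,"ty": 1.2,"tz": 0,"rx": 0,"ry": 0,"rz": 0,"grip": 60},{"tx": 0,"ty": 0,"tz": 0,"rx": 0,"ry": 0,"rz": 0,"grip": 10},{"tx": 0,"ty": 0,"tz": 0,"rx": 0,"ry": 0,"rz": 0,"grip": 10},{"tx": 0,"ty": 0,"tz": 0,"rx": 0,"ry": 0,"rz": 0,"grip": 10},{"tx": 0,"ty": 0,"tz": 0,"rx": 0,"ry": 0,"rz": 0,"grip": 10},{"tx": 0,"ty": 0,"tz": 0,"rx": 0,"ry": 0,"rz": 0,"grip": 10},{"tx": 0,"ty": 0,"tz": 0,"rx": 0,"ry": 0,"rz": 0,"grip": 10}]'

```text
t: 29.27
eef_pos: [634.0, 34.4, 26.1]
tcp_rot: [-1.572, -0.003, 0.279]
ft_force: [-1.0, 0.1, 7.8]
opening: 0.332
```

```bash
python3 - <<'E'
from snap import *
from geo import *
s=st(); print(cslot(-15,-40))
plan([(620,30,225,0.35),(460,-170,250,0.95),(*(cslot(-40,-30)),240,1.1)],10)
E
```

```text
t 29.27 pos [634.   34.4  26.1] rot [-1.572 -0.003  0.279] F [-1.   0.1  7.8] op 0.332
[ 432.97528215 -295.83040347]
[{"tx":-0.28, "ty":-3.98, "tz":-0.01, "rx":0, "ry":-0.014, "rz":0.001, "grip":10}, {"tx":-0.29, "ty":-3.98, "tz":-0.01, "rx":0, "ry":-0.014, "rz":0, "grip":10}, {"tx":-0.29, "ty":-3.98, "tz":0, "rx":0, "ry":-0.014, "rz":0.001, "grip":10}, {"tx":-0.29, "ty":-3.98, "tz":0, "rx":0.001, "ry":-0.014, "rz":0, "grip":10}, {"tx":-0.29, "ty":-3.97, "tz":0, "rx":0, "ry":-0.015, "rz":0.001, "grip":10}, {"tx":-3.13, "ty":-0.36, "tz":-1.9, "rx":0, "ry":-0.086, "rz":0, "grip":10}, {"tx":-3.28, "ty":-0.36, "tz":-1.62, "rx":0, "ry":-0.086, "rz":0, "grip":10}, {"tx":-3.41, "ty":-0.35, "tz":-1.34, "rx":0, "ry":-0.086, "rz":0, "grip":10}, {"tx":-3.51, "ty":-0.36, "tz":-1.04, "rx":0, "ry":-0.085, "rz":0, "grip":10}, {"tx":-3.58, "ty":-0.35, "tz":-0.74, "rx":0, "ry":-0.086, "rz":0, "grip":10}]
[{"tx":-3.63, "ty":-0.36, "tz":-0.43, "rx":0, "ry":-0.085, "rz":0, "grip":10}, {"tx":-3.66, "ty":-0.35, "tz":-0.11, "rx":0, "ry":-0.086, "rz":0, "grip":10}, {"tx":-3.73, "ty":0.33, "tz":-0.83, "rx":0, "ry":-0.05, "rz":0, "grip":10}, {"tx":-3.77, "ty":0.34, "tz":-0.65, "rx":0, "ry":-0.05, "rz":0, "grip":10}, {"tx":-3.79, "ty":0.33, "tz":-0.46, "rx":0, "ry":-0.05, "rz":0, "grip":10}]
```

Emit:
move_arm --rows '[{"tx": -0.2,"ty": -2.5,"tz": 0,"rx": 0,"ry": 0,"rz": 0,"grip": 10},{"tx": -0.3,"ty": -4,"tz": 0,"rx": 0,"ry": -0.014,"rz": 0,"grip": 10},{"tx": -0.3,"ty": -4,"tz": 0,"rx": 0,"ry": -0.014,"rz": 0,"grip": 10},{"tx": -0.3,"ty": -4,"tz": 0,"rx": 0,"ry": -0.014,"rz": 0,"grip": 10},{"tx": -0.4,"ty": -4,"tz": 0,"rx": 0,"ry": -0.03,"rz": 0,"grip": 10},{"tx": -3.15,"ty": -0.6,"tz": -1.9,"rx": 0,"ry": -0.086,"rz": 0,"grip": 10},{"tx": -3.3,"ty": -0.6,"tz": -1.6,"rx": 0,"ry": -0.086,"rz": 0,"grip": 10},{"tx": -3.4,"ty": -0.6,"tz": -1.35,"rx": 0,"ry": -0.086,"rz": 0,"grip": 10},{"tx": -3.5,"ty": -0.6,"tz": -1.05,"rx": 0,"ry": -0.086,"rz": 0,"grip": 10},{"tx": -3.6,"ty": -0.4,"tz": -0.75,"rx": 0,"ry": -0.086,"rz": 0,"grip": 10}]'

```text
t: 30.1
eef_pos: [503.2, -114.0, 238.6]
tcp_rot: [-1.573, -0.001, 0.786]
ft_force: [0.9, -1.0, -1.4]
opening: 0.334
```

Emit:
move_arm --rows '[{"tx": -3.65,"ty": -0.4,"tz": -0.45,"rx": 0,"ry": -0.085,"rz": 0,"grip": 10},{"tx": -3.65,"ty": -0.3,"tz": -0.1,"rx": 0,"ry": -0.086,"rz": 0,"grip": 10},{"tx": -3.75,"ty": 0.3,"tz": -0.85,"rx": 0,"ry": -0.05,"rz": 0,"grip": 10},{"tx": -3.75,"ty": 0.3,"tz": -0.65,"rx": 0,"ry": -0.05,"rz": 0,"grip": 10},{"tx": -3.5,"ty": 0.3,"tz": -0.45,"rx": 0,"ry": -0.05,"rz": 0,"grip": 10},{"tx": 0,"ty": 0,"tz": 0,"rx": 0,"ry": 0,"rz": 0,"grip": 10},{"tx": 0,"ty": 0,"tz": 0,"rx": 0,"ry": 0,"rz": 0,"grip": 10}]'

```text
t: 30.68
eef_pos: [415.0, -274.9, 235.6]
tcp_rot: [-1.571, 0.0, 1.099]
ft_force: [1.0, -0.1, -1.2]
opening: 0.332
```

```bash
python3 - <<'E'
from snap import *
from geo import *
s=st(); snap('wrist','20')
plan([(*(cslot(-18,-42)),90,1.1)],10)
E
```

```text
t 30.68 pos [ 415.  -274.9  235.6] rot [-1.571  0.     1.099] F [ 1.  -0.1 -1.2] op 0.332
[{"tx":-0.34, "ty":3.64, "tz":-0.56, "rx":0, "ry":0, "rz":0, "grip":10}, {"tx":-0.34, "ty":3.64, "tz":-0.56, "rx":0, "ry":0, "rz":0, "grip":10}, {"tx":-0.34, "ty":3.64, "tz":-0.56, "rx":0, "ry":0, "rz":0, "grip":10}, {"tx":-0.34, "ty":3.65, "tz":-0.57, "rx":0.001, "ry":0, "rz":0, "grip":10}]
```

View pics/wrist20.png

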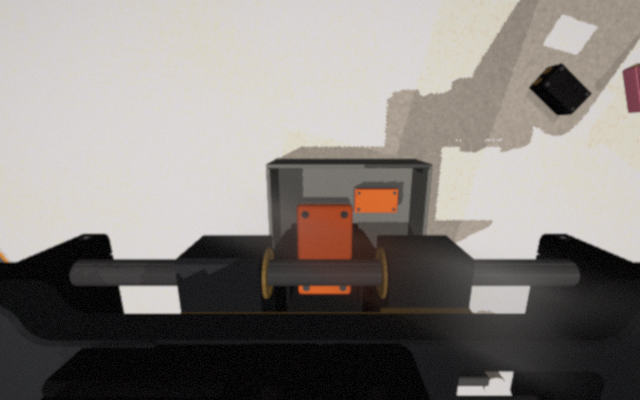

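Emit:
move_arm --rows '[{"tx": -0.65,"ty": 3.0,"tz": -1.1,"rx": 0,"ry": 0,"rz": 0,"grip": 10},{"tx": -0.7,"ty": 3.6,"tz": -1.15,"rx": 0,"ry": 0,"rz": 0,"grip": 10},{"tx": 0,"ty": 4,"tz": 0,"rx": 0,"ry": 0,"rz": 0,"grip": 10},{"tx": 0,"ty": 4,"tz": 0,"rx": 0,"ry": 0,"rz": 0,"grip": 10},{"tx": 0,"ty": 3,"tz": 0,"rx": 0,"ry": 0,"rz": 0,"grip": 10},{"tx": 0,"ty": 1.5,"tz": 0,"rx": 0,"ry": 0,"rz": 0,"grip": 10},{"tx": 0,"ty": 0,"tz": 0,"rx": 0,"ry": 0,"rz": 0,"grip": 10},{"tx": 0,"ty": 0,"tz": 0,"rx": 0,"ry": 0,"rz": 0,"grip": 10}]'

```text
t: 31.4
eef_pos: [430.3, -294.9, 44.3]
tcp_rot: [-1.57, -0.0, 1.103]
ft_force: [-0.4, -0.8, -1.0]
opening: 0.333
```

Emit:
move_arm --rows '[{"tx": 0,"ty": 0.8,"tz": 0,"rx": 0,"ry": 0,"rz": 0,"grip": 10},{"tx": 0,"ty": 0.45,"tz": 0,"rx": 0,"ry": 0,"rz": 0,"grip": 10},{"tx": 0,"ty": 0,"tz": 0,"rx": 0,"ry": 0,"rz": 0,"grip": 10},{"tx": 0,"ty": 0,"tz": 0,"rx": 0,"ry": 0,"rz": 0,"grip": 48},{"tx": 0,"ty": 0,"tz": 0,"rx": 0,"ry": 0,"rz": 0,"grip": 48},{"tx": 0,"ty": 0,"tz": 0,"rx": 0,"ry": 0,"rz": 0,"grip": 48},{"tx": 0,"ty": -1.5,"tz": 0,"rx": 0,"ry": 0,"rz": 0,"grip": 48},{"tx": 0,"ty": -4,"tz": 0,"rx": 0,"ry": 0,"rz": 0,"grip": 48},{"tx": 0,"ty": -4,"tz": 0,"rx": 0,"ry": 0,"rz": 0,"grip": 50},{"tx": 0,"ty": -4,"tz": 0,"rx": 0,"ry": 0,"rz": 0,"grip": 55}]'

```text
t: 32.23
eef_pos: [429.4, -295.6, 168.4]
tcp_rot: [-1.57, -0.0, 1.102]
ft_force: [0.9, -0.3, 0.4]
opening: 0.521
```

Emit:
move_arm --rows '[{"tx": 0,"ty": -4,"tz": 1,"rx": 0,"ry": 0,"rz": 0,"grip": 60},{"tx": 0,"ty": -4,"tz": 2,"rx": 0,"ry": 0,"rz": 0,"grip": 60},{"tx": 0,"ty": -4,"tz": 2,"rx": 0,"ry": 0,"rz": 0,"grip": 60},{"tx": 0,"ty": -4,"tz": 2,"rx": 0,"ry": 0,"rz": 0,"grip": 60},{"tx": 0,"ty": 0,"tz": 0,"rx": 0,"ry": 0,"rz": 0,"grip": 60}]'

```text
t: 32.65
eef_pos: [370.1, -265.8, 325.2]
tcp_rot: [-1.58, 0.003, 1.102]
ft_force: [0.0, 0.4, 0.4]
opening: 0.603
```

```bash
python3 - <<'E'
from snap import *
from geo import *
s=st(); c,p,d=snap('wrist','21'); snap('scene','21'); snap('top','21')
for n in ('scene','top'):
    c,p,d=load(n,'21'); print(n); boxes(c,p,d,cols=('teal','orange'))
E
```

```text
t 32.65 pos [ 370.1 -265.8  325.2] rot [-1.58   0.003  1.102] F [0.  0.4 0.4] op 0.603
scene
teal px [384. 162.] n 271 ctr 396 313 z 126 size 124 x 58 yaw 1 mean [398. 314.]
teal px [363. 172.] n 127 ctr 417 230 z 126 size 62 x 32 yaw 28 mean [417. 229.]
orange px [ 71. 140.] n 76 ctr -85 -740 z -3 size 249 x 6 yaw 0 mean [ -84. -740.]
orange px [534. 189.] n 78 ctr 648 729 z -2 size 293 x 3 yaw -0 mean [662. 729.]
orange px [239. 217.] n 72 ctr 469 -212 z 29 size 37 x 25 yaw -12 mean [ 468. -212.]
orange px [259. 288.] n 104 ctr 725 -206 z 68 size 48 x 28 yaw 48 mean [ 725. -206.]
top
teal px [244. 222.] n 276 ctr 486 289 z 125 size 116 x 56 yaw -1 mean [486. 288.]
teal px [266. 217.] n 130 ctr 509 205 z 126 size 58 x 32 yaw 28 mean [509. 204.]
orange px [372. 163.] n 34 ctr 731 -212 z 66 size 44 x 20 yaw -44 mean [ 729. -209.]
orange px [377. 232.] n 30 ctr 456 -221 z 28 size 58 x 29 yaw 82 mean [ 455. -223.]
```

View pics/wrist21.png

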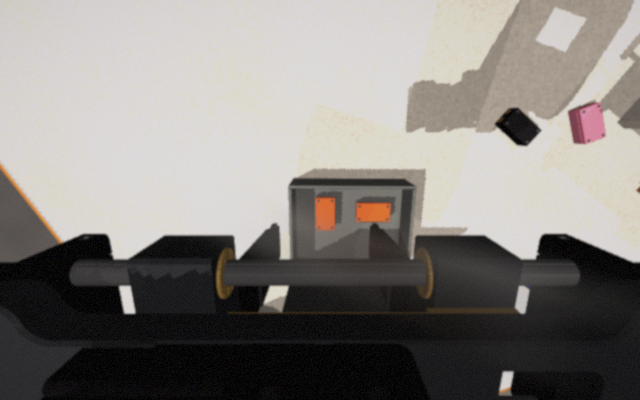

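View pics/scene21.png

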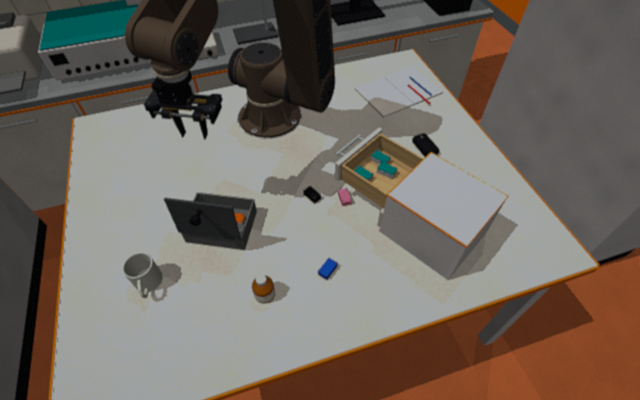

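```bash
python3 - <<'E'
from snap import *
from geo import *
for n,t in (('scene','21'),('scene','3'),('top','3'),('top','21')):
    c,p,d=load(n,t); v,u=np.mgrid[0:400,0:640]; W=px2w(c,u,v,d); q=(W[...,:2]-CC)@np.c_[CX,CY]; Z=W[...,2]
    m=(d>0)&(abs(q[...,1])<60)&(q[...,0]>95)&(q[...,0]<150)&(Z>150)&(Z<230)
    if m.sum(): print(n,t,m.sum(),'x',np.percentile(q[m][:,0],[2,50,98]).round(1),'y',np.percentile(q[m][:,1],[2,50,98]).round(1),'z',np.percentile(Z[m],[2,50,98]).round(1))
c,p,d=load('top','21'); cv2.imwrite('pics/t21c.png',cv2.resize(p[180:270,345:445],None,fx=6,fy=6,interpolation=cv2.INTER_CUBIC))
E
```

```text
scene 21 108 x [ 96.7 117.6 122.9] y [-14.2  -0.   10.8] z [179.5 194.8 203.7]
scene 3 106 x [ 96.  117.4 123.4] y [-15.2  -0.2  10.8] z [179.8 195.6 203.7]
top 3 48 x [ 96.1 105.5 116. ] y [-11.3   1.3  12.3] z [186.7 197.2 204.2]
top 21 47 x [ 96.2 105.5 115.9] y [-11.8   1.4  12.3] z [186.8 197.2 202.8]
```

View pics/t21c.png

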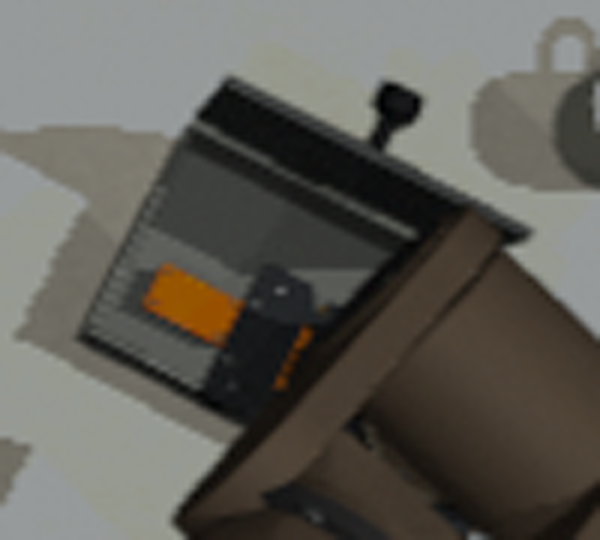

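```bash
python3 - <<'E'
from snap import *
from geo import *
s=st(); a=cslot(112,0.5); print(a)
plan([(*a,290,1.1)],60)
E
```

```text
t 32.80 pos [ 370.8 -266.   318.4] rot [-1.572  0.     1.102] F [0.3 0.5 0.2] op 0.603
[ 564.51972596 -317.40143271]
[{"tx":0.83, "ty":0.57, "tz":-3.92, "rx":0, "ry":0, "rz":0, "grip":60}, {"tx":0.84, "ty":0.57, "tz":-3.92, "rx":0, "ry":0, "rz":0, "grip":60}, {"tx":0.83, "ty":0.57, "tz":-3.92, "rx":0, "ry":0.001, "rz":0, "grip":60}, {"tx":0.84, "ty":0.58, "tz":-3.92, "rx":0, "ry":0, "rz":0, "grip":60}, {"tx":0.84, "ty":0.57, "tz":-3.91, "rx":0.001, "ry":0.001, "rz":0, "grip":60}]
```

Emit:
move_arm --rows '[{"tx": 0.85,"ty": 0.3,"tz": -3.9,"rx": 0,"ry": 0,"rz": 0,"grip": 60},{"tx": 0.85,"ty": 0.3,"tz": -3.9,"rx": 0,"ry": 0,"rz": 0,"grip": 60},{"tx": 0.85,"ty": 0.5,"tz": -3.9,"rx": 0,"ry": 0,"rz": 0,"grip": 60},{"tx": 0.85,"ty": 0.5,"tz": -3.9,"rx": 0,"ry": 0,"rz": 0,"grip": 60},{"tx": 0.85,"ty": 0.5,"tz": -3.9,"rx": 0,"ry": 0,"rz": 0,"grip": 60},{"tx": 0,"ty": 0,"tz": 0,"rx": 0,"ry": 0,"rz": 0,"grip": 60},{"tx": 0,"ty": 0,"tz": 0,"rx": 0,"ry": 0,"rz": 0,"grip": 60}]'

```text
t: 33.38
eef_pos: [565.3, -316.1, 293.1]
tcp_rot: [-1.565, -0.001, 1.103]
ft_force: [-0.2, 0.6, -0.8]
opening: 0.603
```

```bash
python3 - <<'E'
from snap import *
from geo import *
s=st(); snap('wrist','22'); snap('scene','22')
plan([(*cslot(112,0.5),290,1.1)],60)
c,p,d=load('scene','22'); cv2.imwrite('pics/s22c.png',cv2.resize(p[100:280,100:340],None,fx=3.3,fy=3.3,interpolation=cv2.INTER_CUBIC))
E
```

```text
t 33.38 pos [ 565.3 -316.1  293.1] rot [-1.565e+00 -1.000e-03  1.103e+00] F [-0.2  0.6 -0.8] op 0.603
[{"tx":-0.09, "ty":0.56, "tz":-0.14, "rx":-0.003, "ry":0.002, "rz":0, "grip":60}]
```

View pics/wrist22.png

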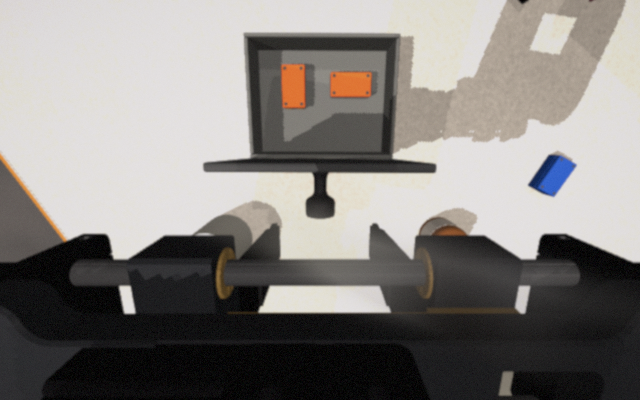

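View pics/s22c.png

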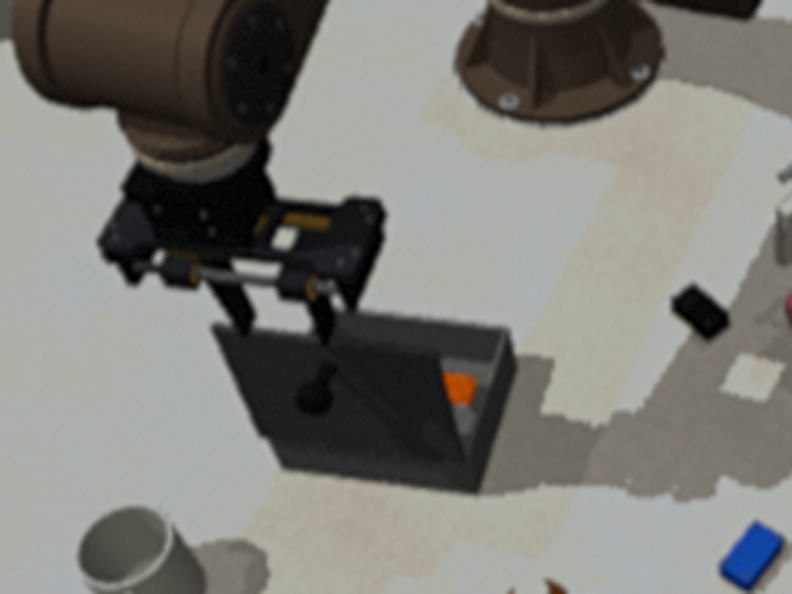

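```bash
python3 - <<'E'
from snap import *
from geo import *
c,p,d=load('wrist','22')
v,u=np.mgrid[175:222,300:342]; W=px2w(c,u,v,d[v,u]); q=(W[...,:2]-CC)@np.c_[CX,CY]; Z=W[...,2]; m=(Z>150)&(Z<215)
for r in range(0,47,4):
    k=m[r]; 
    if k.sum(): print(175+r,k.sum(),'x',np.median(q[r][k][:,0]).round(1),'y',q[r][k][:,1].min().round(1),q[r][k][:,1].max().round(1),'zmax',Z[r][k].max().round(1))
for uu,vv in [(245,36),(399,36),(320,36),(320,160),(320,166)]:
    W=px2w(c,uu,vv,d[vv,uu]); print((uu,vv),W.round(1),((W[:2]-CC)@np.c_[CX,CY]).round(1))
E
```

```text
175 15 x 82.2 y -6.4 6.4 zmax 193.1
179 13 x 85.8 y -5.5 5.5 zmax 191.9
183 13 x 89.6 y -5.5 5.5 zmax 192.8
187 13 x 93.2 y -5.5 5.5 zmax 192.0
191 13 x 96.7 y -5.5 5.5 zmax 193.0
195 19 x 100.2 y -8.4 8.3 zmax 194.9
199 29 x 103.3 y -13.1 13.0 zmax 198.4
203 29 x 106.2 y -12.8 12.8 zmax 200.7
207 29 x 109.7 y -12.8 12.9 zmax 202.2
211 29 x 113.4 y -12.9 12.9 zmax 202.0
215 27 x 117.0 y -12.0 12.0 zmax 202.3
(245, 36) [ 362.  -318.1   63.5] [-68.1 -92. ]
(399, 36) [ 446.3 -152.1   64.4] [-68.4  94.1]
(320, 36) [ 403.  -237.2   63.8] [-68.3  -1.3]
(320, 160) [ 527.9 -299.6  163.8] [71.3 -0.3]
(320, 166) [ 528.2 -299.1  215.5] [71.3  0.4]
```

Emit:
move_arm --rows '[{"tx": -0.1,"ty": 4,"tz": 0,"rx": 0,"ry": 0,"rz": 0,"grip": 60},{"tx": 0,"ty": 3.5,"tz": 0,"rx": 0,"ry": 0,"rz": 0,"grip": 60},{"tx": 0,"ty": 2,"tz": 0,"rx": 0,"ry": 0,"rz": 0,"grip": 60},{"tx": 0,"ty": 0.6,"tz": 0,"rx": 0,"ry": 0,"rz": 0,"grip": 60},{"tx": 0,"ty": 0,"tz": 0,"rx": 0,"ry": 0,"rz": 0,"grip": 60},{"tx": 0,"ty": 0,"tz": 0,"rx": 0,"ry": 0,"rz": 0,"grip": 60}]'

```text
t: 33.98
eef_pos: [563.7, -317.5, 197.9]
tcp_rot: [-1.572, 0.0, 1.102]
ft_force: [0.1, -1.0, 0.6]
opening: 0.603
```

```bash
python3 - <<'E'
from snap import *
from geo import *
s=st(); print((np.array(s['eef_pos'])[:2]-CC)@np.c_[CX,CY]); snap('wrist','23')
E
```

```text
t 33.98 pos [ 563.7 -317.5  197.9] rot [-1.572  0.     1.102] F [ 0.1 -1.   0.6] op 0.603
[1.11274826e+02 5.45829875e-02]
```

View pics/wrist23.png

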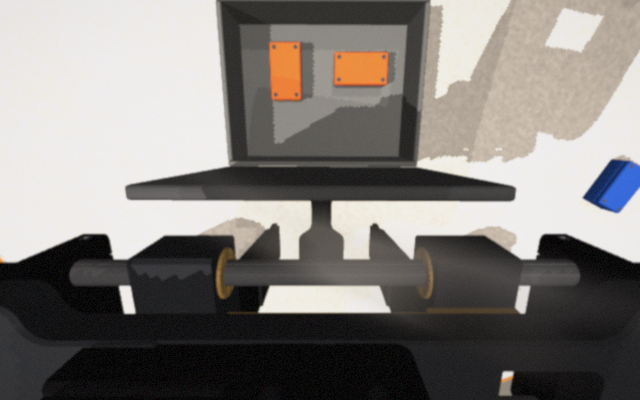

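Emit:
move_arm --rows '[{"tx": 0,"ty": 0.9,"tz": 0,"rx": 0,"ry": 0,"rz": 0,"grip": 60},{"tx": 0,"ty": 0,"tz": 0,"rx": 0,"ry": 0,"rz": 0,"grip": 20},{"tx": 0,"ty": 0,"tz": 0,"rx": 0,"ry": 0,"rz": 0,"grip": 20},{"tx": 0,"ty": 0,"tz": 0,"rx": 0,"ry": 0,"rz": 0,"grip": 20},{"tx": 0,"ty": 0,"tz": 0,"rx": 0,"ry": 0,"rz": 0,"grip": 20},{"tx": 0,"ty": 0,"tz": 0,"rx": 0,"ry": 0,"rz": 0,"grip": 20}]'

```text
t: 34.53
eef_pos: [563.4, -318.1, 187.8]
tcp_rot: [-1.571, 0.002, 1.103]
ft_force: [-12.4, -20.4, -0.9]
opening: 0.305
```

```bash
python3 - <<'E'
from snap import *
from geo import *
s=st(); e=np.array(s['eef_pos']); q=(e[:2]-CC)@np.c_[CX,CY]; print(q)
# arc: hinge so that current pose matches theta0
th0=1.515; r=lambda t: np.array([-120*np.cos(t)+43*np.sin(t),120*np.sin(t)+43*np.cos(t)])
H=np.array([q[0],e[2]])-r(th0); print('hinge',H)
ths=[th0]; 
t=th0
while t>0.001:
    st_=0.06 if t>0.3 else 0.035
    t=max(0,t-st_); ths.append(t)
P=np.array([r(t) for t in ths]); D=np.diff(P,axis=0)
for i in range(len(D)): print(i,round(ths[i+1],3),'tz %.2f ty %.2f'%(-D[i,0]/10,-D[i,1]/10))
E
```

```text
t 34.53 pos [ 563.4 -318.1  187.8] rot [-1.571  0.002  1.103] F [-12.4 -20.4  -0.9] op 0.305
[111.30531683  -0.6557445 ]
hinge [75.06431954 65.56210089]
0 1.455 tz 0.74 ty -0.20
1 1.395 tz 0.75 ty -0.15
2 1.335 tz 0.76 ty -0.11
3 1.275 tz 0.76 ty -0.06
4 1.215 tz 0.76 ty -0.01
5 1.155 tz 0.76 ty 0.03
6 1.095 tz 0.76 ty 0.08
7 1.035 tz 0.75 ty 0.12
8 0.975 tz 0.75 ty 0.17
9 0.915 tz 0.73 ty 0.21
10 0.855 tz 0.72 ty 0.26
11 0.795 tz 0.70 ty 0.30
12 0.735 tz 0.68 ty 0.34
13 0.675 tz 0.66 ty 0.38
14 0.615 tz 0.64 ty 0.42
15 0.555 tz 0.61 ty 0.46
16 0.495 tz 0.58 ty 0.49
17 0.435 tz 0.55 ty 0.53
18 0.375 tz 0.52 ty 0.56
19 0.315 tz 0.49 ty 0.59
20 0.255 tz 0.45 ty 0.62
21 0.22 tz 0.25 ty 0.37
22 0.185 tz 0.23 ty 0.38
23 0.15 tz 0.22 ty 0.39
24 0.115 tz 0.20 ty 0.40
25 0.08 tz 0.19 ty 0.40
26 0.045 tz 0.18 ty 0.41
27 0.01 tz 0.16 ty 0.42
28 0 tz 0.04 ty 0.12
```

Emit:
move_arm --rows '[{"tx": -0.1,"ty": 0,"tz": 0,"rx": 0,"ry": 0,"rz": 0,"grip": 20},{"tx": 0,"ty": 0,"tz": 0,"rx": 0,"ry": 0,"rz": 0,"grip": 20}]'

```text
t: 34.7
eef_pos: [562.8, -319.2, 187.7]
tcp_rot: [-1.571, 0.002, 1.102]
ft_force: [-3.6, -6.6, -0.1]
opening: 0.285
```

Force has dropped; start the arc.

Emit:
move_arm --rows '[{"tx": 0,"ty": -0.2,"tz": 0.74,"rx": 0,"ry": 0,"rz": 0,"grip": 20},{"tx": 0,"ty": -0.15,"tz": 0.75,"rx": 0,"ry": 0,"rz": 0,"grip": 20},{"tx": 0,"ty": -0.1,"tz": 0.76,"rx": 0,"ry": 0,"rz": 0,"grip": 20}]'

```text
t: 34.95
eef_pos: [542.9, -309.0, 192.1]
tcp_rot: [-1.572, 0.002, 1.102]
ft_force: [-1.3, -8.0, -3.8]
opening: 0.282
```

Emit:
move_arm --rows '[{"tx": 0,"ty": -0.05,"tz": 0.76,"rx": 0,"ry": 0,"rz": 0,"grip": 20},{"tx": 0,"ty": 0,"tz": 0.76,"rx": 0,"ry": 0,"rz": 0,"grip": 20},{"tx": 0,"ty": 0.05,"tz": 0.76,"rx": 0,"ry": 0,"rz": 0,"grip": 20}]'

```text
t: 35.2
eef_pos: [522.8, -298.8, 192.5]
tcp_rot: [-1.573, 0.002, 1.102]
ft_force: [-1.1, -6.6, 0.4]
opening: 0.283
```

Emit:
move_arm --rows '[{"tx": 0,"ty": 0.08,"tz": 0.76,"rx": 0,"ry": 0,"rz": 0,"grip": 20},{"tx": 0,"ty": 0.12,"tz": 0.75,"rx": 0,"ry": 0,"rz": 0,"grip": 20},{"tx": 0,"ty": 0.17,"tz": 0.75,"rx": 0,"ry": 0,"rz": 0,"grip": 20},{"tx": 0,"ty": 0.21,"tz": 0.73,"rx": 0,"ry": 0,"rz": 0,"grip": 20},{"tx": 0,"ty": 0.26,"tz": 0.72,"rx": 0,"ry": 0,"rz": 0,"grip": 20}]'

```text
t: 35.62
eef_pos: [489.7, -281.9, 184.2]
tcp_rot: [-1.573, 0.002, 1.102]
ft_force: [-1.5, -6.0, 2.3]
opening: 0.285
```

```bash
python3 - <<'E'
from snap import *
from geo import *
s=st(); e=np.array(s['eef_pos']); q=(e[:2]-CC)@np.c_[CX,CY]; print(q)
v=np.array([q[0]-75.06,e[2]-65.56]); print('r',np.hypot(*v),'theta',np.arctan2(v[1],-v[0])-np.arctan2(43,120))
snap('scene','24'); p=cv2.imread('pics/scene24.png'); cv2.imwrite('pics/s24c.png',cv2.resize(p[100:280,100:340],None,fx=3.3,fy=3.3,interpolation=cv2.INTER_CUBIC))
E
```

```text
t 35.62 pos [ 489.7 -281.9  184.2] rot [-1.573  0.002  1.102] F [-1.5 -6.   2.3] op 0.285
[29.21838419 -1.82017159]
r 127.21710299101305 theta 0.8580828974869962
```

View pics/s24c.png

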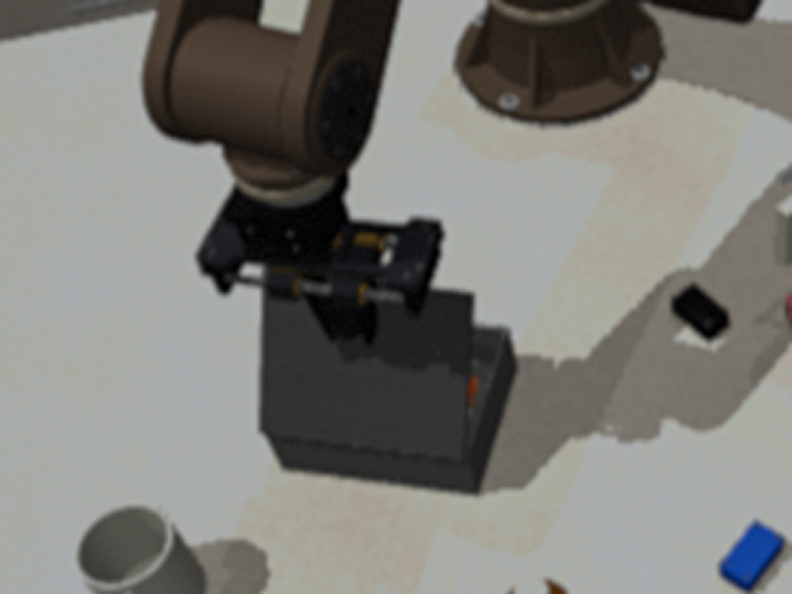

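Emit:
move_arm --rows '[{"tx": 0,"ty": 0.3,"tz": 0.7,"rx": 0,"ry": 0,"rz": 0,"grip": 20},{"tx": 0,"ty": 0.34,"tz": 0.68,"rx": 0,"ry": 0,"rz": 0,"grip": 20},{"tx": 0,"ty": 0.38,"tz": 0.66,"rx": 0,"ry": 0,"rz": 0,"grip": 20},{"tx": 0,"ty": 0.42,"tz": 0.64,"rx": 0,"ry": 0,"rz": 0,"grip": 20},{"tx": 0,"ty": 0.46,"tz": 0.61,"rx": 0,"ry": 0,"rz": 0,"grip": 20}]'

```text
t: 36.08
eef_pos: [460.2, -266.8, 165.2]
tcp_rot: [-1.573, 0.002, 1.102]
ft_force: [-3.6, -5.0, 3.1]
opening: 0.278
```

Emit:
move_arm --rows '[{"tx": 0,"ty": 0.49,"tz": 0.58,"rx": 0,"ry": 0,"rz": 0,"grip": 20},{"tx": 0,"ty": 0.53,"tz": 0.55,"rx": 0,"ry": 0,"rz": 0,"grip": 20},{"tx": 0,"ty": 0.56,"tz": 0.52,"rx": 0,"ry": 0,"rz": 0,"grip": 20},{"tx": 0,"ty": 0.59,"tz": 0.49,"rx": 0,"ry": 0,"rz": 0,"grip": 20},{"tx": 0,"ty": 0.62,"tz": 0.45,"rx": 0,"ry": 0,"rz": 0,"grip": 20}]'

```text
t: 36.5
eef_pos: [437.0, -254.9, 137.0]
tcp_rot: [-1.572, 0.001, 1.102]
ft_force: [-3.0, -5.6, 2.5]
opening: 0.285
```

Emit:
move_arm --rows '[{"tx": 0,"ty": 0.37,"tz": 0.25,"rx": 0,"ry": 0,"rz": 0,"grip": 20},{"tx": 0,"ty": 0.38,"tz": 0.23,"rx": 0,"ry": 0,"rz": 0,"grip": 20},{"tx": 0,"ty": 0.39,"tz": 0.22,"rx": 0,"ry": 0,"rz": 0,"grip": 20},{"tx": 0,"ty": 0.4,"tz": 0.2,"rx": 0,"ry": 0,"rz": 0,"grip": 20}]'

```text
t: 36.83
eef_pos: [429.0, -250.8, 121.5]
tcp_rot: [-1.572, 0.001, 1.102]
ft_force: [-4.3, -4.2, 2.8]
opening: 0.281
```

```bash
cat > th.py <<'E'
from snap import *
from geo import *
s=st(); e=np.array(s['eef_pos']); q=(e[:2]-CC)@np.c_[CX,CY]; print(q)
v=np.array([q[0]-75.06,e[2]-65.56]); print('r',np.hypot(*v),'theta',np.arctan2(v[1],-v[0])-np.arctan2(43,120))
E
python3 th.py
```

```text
t 36.83 pos [ 429.  -250.8  121.5] rot [-1.572e+00  1.000e-03  1.102e+00] F [-4.3 -4.2  2.8] op 0.281
[-38.9506354   -1.69639864]
r 127.00818662289029 theta 0.11227805315005579
```

Almost shut; last rows slowly.

Emit:
move_arm --rows '[{"tx": 0,"ty": 0.3,"tz": 0.14,"rx": 0,"ry": 0,"rz": 0,"grip": 20},{"tx": 0,"ty": 0.3,"tz": 0.13,"rx": 0,"ry": 0,"rz": 0,"grip": 20},{"tx": 0,"ty": 0.3,"tz": 0.12,"rx": 0,"ry": 0,"rz": 0,"grip": 20},{"tx": 0,"ty": 0.25,"tz": 0.1,"rx": 0,"ry": 0,"rz": 0,"grip": 20},{"tx": 0,"ty": 0,"tz": 0,"rx": 0,"ry": 0,"rz": 0,"grip": 20}]'

```text
t: 37.25
eef_pos: [424.5, -248.5, 109.7]
tcp_rot: [-1.571, 0.001, 1.102]
ft_force: [-5.0, -5.5, -0.7]
opening: 0.284
```

```bash
python3 th.py
```

```text
t 37.25 pos [ 424.5 -248.5  109.7] rot [-1.571e+00  1.000e-03  1.102e+00] F [-5.  -5.5 -0.7] op 0.284
[-43.99179108  -1.69124422]
r 126.96648471011926 theta 0.010872780721883968
```

Emit:
move_arm --rows '[{"tx": 0,"ty": 0.2,"tz": 0.05,"rx": 0,"ry": 0,"rz": 0,"grip": 20},{"tx": 0,"ty": 0,"tz": 0,"rx": 0,"ry": 0,"rz": 0,"grip": 20}]'

```text
t: 37.42
eef_pos: [424.0, -248.2, 107.8]
tcp_rot: [-1.57, 0.001, 1.102]
ft_force: [-5.8, -4.2, -0.8]
opening: 0.283
```

Emit:
move_arm --rows '[{"tx": 0,"ty": 0.2,"tz": 0,"rx": 0,"ry": 0,"rz": 0,"grip": 20},{"tx": 0,"ty": 0,"tz": 0,"rx": 0,"ry": 0,"rz": 0,"grip": 20}]'

```text
t: 37.58
eef_pos: [424.1, -248.3, 107.0]
tcp_rot: [-1.572, 0.001, 1.102]
ft_force: [-8.5, -2.4, 16.2]
opening: 0.284
```

Emit:
move_arm --rows '[{"tx": 0,"ty": -0.15,"tz": 0,"rx": 0,"ry": 0,"rz": 0,"grip": 20},{"tx": 0,"ty": 0,"tz": 0,"rx": 0,"ry": 0,"rz": 0,"grip": 60},{"tx": 0,"ty": 0,"tz": 0,"rx": 0,"ry": 0,"rz": 0,"grip": 60},{"tx": 0,"ty": 0,"tz": 0,"rx": 0,"ry": 0,"rz": 0,"grip": 60},{"tx": 0,"ty": -2,"tz": 0,"rx": 0,"ry": 0,"rz": 0,"grip": 60},{"tx": 0,"ty": -4,"tz": 0,"rx": 0,"ry": 0,"rz": 0,"grip": 60},{"tx": 0,"ty": -4,"tz": 0,"rx": 0,"ry": 0,"rz": 0,"grip": 40},{"tx": 0,"ty": -4,"tz": 0,"rx": 0,"ry": 0,"rz": 0,"grip": 30},{"tx": 0,"ty": -4,"tz": 0,"rx": 0,"ry": 0,"rz": 0,"grip": 30},{"tx": 0,"ty": 0,"tz": 0,"rx": 0,"ry": 0,"rz": 0,"grip": 30}]'

```text
t: 38.42
eef_pos: [426.1, -248.7, 294.2]
tcp_rot: [-1.581, 0.002, 1.102]
ft_force: [-0.1, -0.3, 0.1]
opening: 0.372
```

```bash
python3 - <<'E'
from snap import *
from geo import *
s=st(); snap('wrist','25'); snap('scene','25'); snap('top','25')
for n in ('scene','wrist','top'):
    c,p,d=load(n,'25'); v,u=np.mgrid[0:400,0:640]; W=px2w(c,u,v,d); q=(W[...,:2]-CC)@np.c_[CX,CY]; Z=W[...,2]
    m=(d>0)&(abs(q[...,1])<85)&(abs(q[...,0])<68)&(Z>40)&(Z<100)
    if n=='wrist': m&=v<232
    if m.sum()<20: continue
    A=np.c_[q[m],np.ones(m.sum())]
    for _ in range(3):
        co=np.linalg.lstsq(A,Z[m],rcond=None)[0]; 
    print(n,m.sum(),'plane',co.round(4),'z',np.percentile(Z[m],[5,50,95]).round(1))
p=cv2.imread('pics/scene25.png'); cv2.imwrite('pics/s25c.png',cv2.resize(p[100:280,100:340],None,fx=3.3,fy=3.3,interpolation=cv2.INTER_CUBIC))
E
```

```text
t 38.42 pos [ 426.1 -248.7  294.2] rot [-1.581  0.002  1.102] F [-0.1 -0.3  0.1] op 0.372
scene 1997 plane [-8.7000e-03 -8.0000e-04  7.4568e+01] z [71.2 74.5 77.8]
wrist 8072 plane [-7.10000e-03  1.60000e-03  7.34483e+01] z [72.3 73.6 74.9]
top 252 plane [-9.3000e-03  1.5700e-02  7.1841e+01] z [68.4 72.8 77.6]
```

View pics/s25c.png

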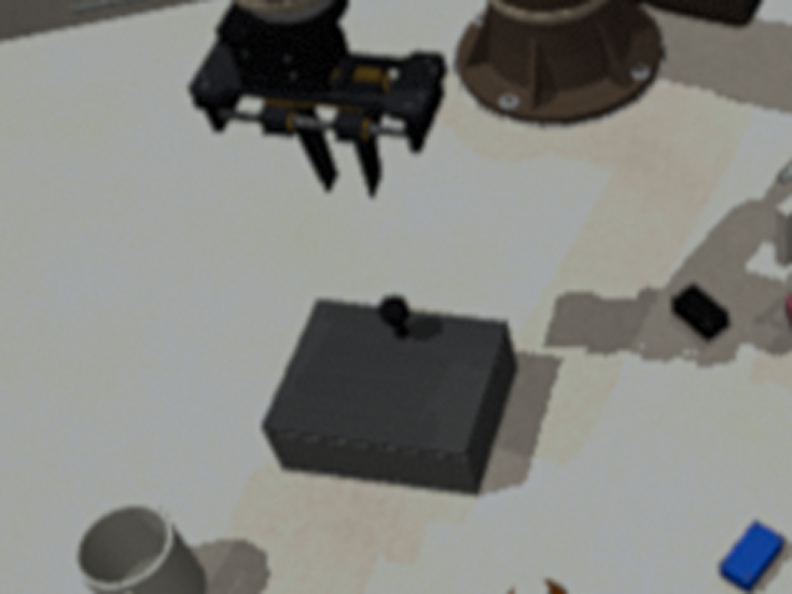

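View pics/wrist25.png

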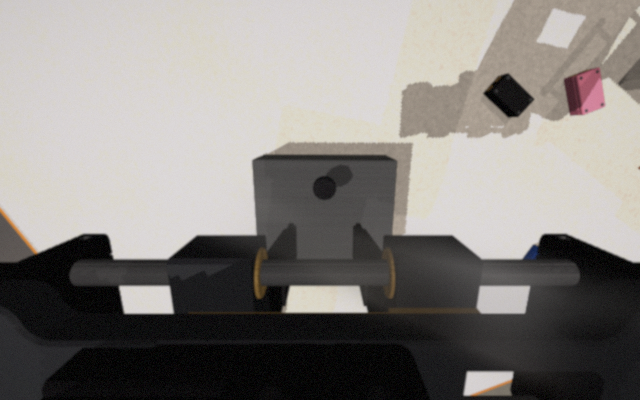

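Emit:
move_arm --rows '[{"tx": 0,"ty": 4,"tz": 0.1,"rx": 0,"ry": 0,"rz": 0,"grip": 0},{"tx": 0,"ty": 4,"tz": 0.1,"rx": 0,"ry": 0,"rz": 0,"grip": 0},{"tx": 0,"ty": 3,"tz": 0,"rx": 0,"ry": 0,"rz": 0,"grip": 0},{"tx": 0,"ty": 1.5,"tz": 0,"rx": 0,"ry": 0,"rz": 0,"grip": 0},{"tx": 0,"ty": 0,"tz": 0,"rx": 0,"ry": 0,"rz": 0,"grip": 0},{"tx": 0,"ty": 0,"tz": 0,"rx": 0,"ry": 0,"rz": 0,"grip": 0}]'

```text
t: 39.07
eef_pos: [422.2, -246.5, 161.0]
tcp_rot: [-1.567, -0.001, 1.102]
ft_force: [-0.5, -0.5, 0.7]
opening: 0.006
```

Emit:
move_arm --rows '[{"tx": -0.05,"ty": 1.2,"tz": -0.2,"rx": 0,"ry": 0,"rz": 0,"grip": 0},{"tx": 0,"ty": 0.9,"tz": 0,"rx": 0,"ry": 0,"rz": 0,"grip": 0},{"tx": 0,"ty": 0,"tz": 0,"rx": 0,"ry": 0,"rz": 0,"grip": 0}]'

```text
t: 39.32
eef_pos: [423.9, -248.0, 140.6]
tcp_rot: [-1.57, -0.0, 1.102]
ft_force: [-0.7, -0.1, -0.1]
opening: 0.004
```

Emit:
move_arm --rows '[{"tx": 0,"ty": 0.3,"tz": 0,"rx": 0,"ry": 0,"rz": 0,"grip": 0},{"tx": 0,"ty": 0,"tz": 0,"rx": 0,"ry": 0,"rz": 0,"grip": 0}]'

```text
t: 39.48
eef_pos: [424.2, -248.2, 138.5]
tcp_rot: [-1.571, 0.0, 1.102]
ft_force: [0.5, 0.7, 0.1]
opening: -0.001
```

Emit:
move_arm --rows '[{"tx": 0,"ty": 0.2,"tz": 0,"rx": 0,"ry": 0,"rz": 0,"grip": 0},{"tx": 0,"ty": 0,"tz": 0,"rx": 0,"ry": 0,"rz": 0,"grip": 0}]'

```text
t: 39.65
eef_pos: [424.3, -248.2, 136.4]
tcp_rot: [-1.571, 0.0, 1.102]
ft_force: [-0.2, -0.4, -0.1]
opening: -0.0
```

Emit:
move_arm --rows '[{"tx": 0,"ty": 0.2,"tz": 0,"rx": 0,"ry": 0,"rz": 0,"grip": 0},{"tx": 0,"ty": 0,"tz": 0,"rx": 0,"ry": 0,"rz": 0,"grip": 0}]'

```text
t: 39.82
eef_pos: [424.3, -248.3, 135.6]
tcp_rot: [-1.572, 0.0, 1.102]
ft_force: [-4.3, 2.0, 16.0]
opening: 0.004
```

Emit:
move_arm --rows '[{"tx": 0,"ty": 0.15,"tz": 0,"rx": 0,"ry": 0,"rz": 0,"grip": 0},{"tx": 0,"ty": 0,"tz": 0,"rx": 0,"ry": 0,"rz": 0,"grip": 0}]'

```text
t: 39.98
eef_pos: [424.3, -248.3, 135.3]
tcp_rot: [-1.573, 0.001, 1.102]
ft_force: [-7.8, 4.8, 35.7]
opening: 0.006
```

```bash
python3 - <<'E'
from snap import *
s=st(); plan([(424,-248,260,1.1),(460,-20,300,0.75),(387,182.5,290,0.503)],33)
E
```

```text
t 39.98 pos [ 424.3 -248.3  135.3] rot [-1.573e+00  1.000e-03  1.102e+00] F [-7.8  4.8 35.7] op 0.006
[{"tx":0, "ty":-3.12, "tz":0, "rx":0.001, "ry":0.001, "rz":0, "grip":33}, {"tx":0, "ty":-3.12, "tz":0.01, "rx":0, "ry":0, "rz":0, "grip":33}, {"tx":0, "ty":-3.12, "tz":0.01, "rx":0.001, "ry":0.001, "rz":0, "grip":33}, {"tx":0, "ty":-3.11, "tz":0.01, "rx":0, "ry":0, "rz":-0.001, "grip":33}, {"tx":3.66, "ty":-0.67, "tz":1.19, "rx":0, "ry":0.058, "rz":0, "grip":33}, {"tx":3.59, "ty":-0.66, "tz":1.4, "rx":0, "ry":0.058, "rz":0, "grip":33}, {"tx":3.5, "ty":-0.67, "tz":1.6, "rx":0, "ry":0.059, "rz":0, "grip":33}, {"tx":3.4, "ty":-0.66, "tz":1.81, "rx":0, "ry":0.058, "rz":0, "grip":33}, {"tx":3.28, "ty":-0.67, "tz":2.0, "rx":0, "ry":0.059, "rz":0, "grip":33}, {"tx":3.16, "ty":-0.66, "tz":2.19, "rx":0, "ry":0.058, "rz":0, "grip":33}]
[{"tx":1.41, "ty":0.17, "tz":3.3, "rx":0, "ry":0.041, "rz":0, "grip":33}, {"tx":1.28, "ty":0.17, "tz":3.35, "rx":0, "ry":0.041, "rz":0, "grip":33}, {"tx":1.14, "ty":0.16, "tz":3.4, "rx":0, "ry":0.041, "rz":0, "grip":33}, {"tx":0.99, "ty":0.17, "tz":3.45, "rx":0, "ry":0.041, "rz":0, "grip":33}, {"tx":0.85, "ty":0.16, "tz":3.48, "rx":0, "ry":0.042, "rz":0, "grip":33}, {"tx":0.71, "ty":0.17, "tz":3.52, "rx":0, "ry":0.041, "rz":0, "grip":33}]
```

Emit:
move_arm --rows '[{"tx": 0,"ty": -3.1,"tz": 0,"rx": 0,"ry": 0,"rz": 0,"grip": 0},{"tx": 0,"ty": -3.1,"tz": 0,"rx": 0,"ry": 0,"rz": 0,"grip": 0},{"tx": 0,"ty": -3.1,"tz": 0,"rx": 0,"ry": 0,"rz": 0,"grip": 33},{"tx": 0,"ty": -3.1,"tz": 0,"rx": 0,"ry": 0,"rz": 0,"grip": 33},{"tx": 3.65,"ty": -0.7,"tz": 1.2,"rx": 0,"ry": 0.058,"rz": 0,"grip": 33},{"tx": 3.6,"ty": -0.7,"tz": 1.4,"rx": 0,"ry": 0.058,"rz": 0,"grip": 33},{"tx": 3.5,"ty": -0.7,"tz": 1.6,"rx": 0,"ry": 0.058,"rz": 0,"grip": 33},{"tx": 3.4,"ty": -0.7,"tz": 1.8,"rx": 0,"ry": 0.058,"rz": 0,"grip": 33},{"tx": 3.3,"ty": -0.7,"tz": 2.0,"rx": 0,"ry": 0.059,"rz": 0,"grip": 33},{"tx": 3.15,"ty": -0.7,"tz": 2.2,"rx": 0,"ry": 0.059,"rz": 0,"grip": 33}]'

```text
t: 40.82
eef_pos: [459.5, -18.1, 299.4]
tcp_rot: [-1.571, -0.0, 0.749]
ft_force: [1.0, 0.6, 0.5]
opening: 0.33
```

Emit:
move_arm --rows '[{"tx": 1.4,"ty": 0.15,"tz": 3.3,"rx": 0,"ry": 0.041,"rz": 0,"grip": 33},{"tx": 1.3,"ty": 0.15,"tz": 3.35,"rx": 0,"ry": 0.041,"rz": 0,"grip": 33},{"tx": 1.15,"ty": 0.15,"tz": 3.4,"rx": 0,"ry": 0.041,"rz": 0,"grip": 33},{"tx": 1.0,"ty": 0.15,"tz": 3.45,"rx": 0,"ry": 0.041,"rz": 0,"grip": 33},{"tx": 0.85,"ty": 0.15,"tz": 3.5,"rx": 0,"ry": 0.041,"rz": 0,"grip": 33},{"tx": 0.7,"ty": 0.15,"tz": 3.5,"rx": 0,"ry": 0.041,"rz": 0,"grip": 33},{"tx": 0,"ty": 0,"tz": 0,"rx": 0,"ry": 0,"rz": 0,"grip": 33},{"tx": 0,"ty": 0,"tz": 0,"rx": 0,"ry": 0,"rz": 0,"grip": 33}]'

```text
t: 41.48
eef_pos: [385.8, 183.8, 289.8]
tcp_rot: [-1.571, -0.0, 0.51]
ft_force: [0.9, 0.0, -0.3]
opening: 0.331
```

```bash
python3 - <<'E'
from snap import *
s=st(); c,p,d=snap('wrist','26')
W=[px2w(c,u,v,d[v,u]) for u,v in [(322,v) for v in range(130,240,10)]]
for w in W: print(w.round(1))
plan([(386.5,181.7,200,0.503)],33)
E
```

```text
t 41.48 pos [385.8 183.8 289.8] rot [-1.571 -0.     0.51 ] F [ 0.9  0.  -0.3] op 0.331
[350.2 244.5  -0.7]
[357.4 231.6  -0.8]
[360.8 227.4 150.2]
[365.8 218.5 149.3]
[370.6 209.7 150.8]
[375.7 200.5 150. ]
[380.9 191.2 149.5]
[386.2 181.7 149. ]
[391.3 172.5 150.6]
[396.8 162.7 150.3]
[402.3 152.7 150. ]
[{"tx":-0.01, "ty":2.99, "tz":-0.04, "rx":0, "ry":0.002, "rz":0, "grip":33}, {"tx":-0.01, "ty":3.0, "tz":-0.03, "rx":0, "ry":0.002, "rz":0, "grip":33}, {"tx":-0.02, "ty":2.99, "tz":-0.04, "rx":0, "ry":0.002, "rz":0, "grip":33}]
```

View pics/wrist26.png

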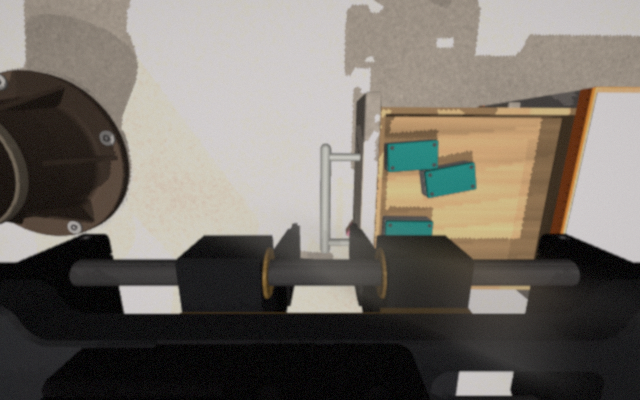

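```bash
python3 - <<'E'
from snap import *
c,p,d=load('wrist','26')
cv2.imwrite('pics/w26c.png',cv2.resize(p[90:250,360:600],None,fx=3.3,fy=3.3,interpolation=cv2.INTER_CUBIC))
for u,v in [(395,155),(430,150),(435,185),(465,175),(410,228),(440,170)]: print((u,v),px2w(c,u,v,d[v,u]).round(1))
E
```

```text
(395, 155) [434.2 260.3 125.8]
(430, 150) [464.7 283.5 125.9]
(435, 185) [492.1 254.  124.9]
(465, 175) [514.6 279.8 125.6]
(410, 228) [495.8 197.2 124.5]
(440, 170) [486.6 270.7 126.5]
```

View pics/w26c.png

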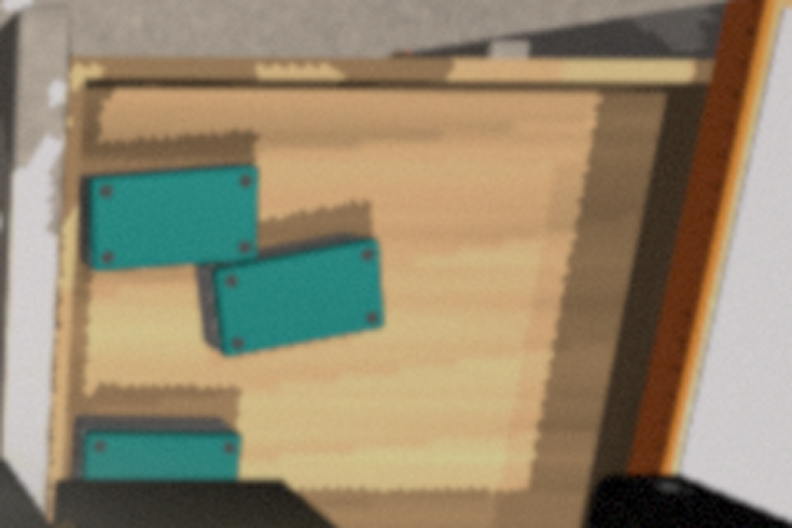

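Emit:
move_arm --rows '[{"tx": -0.05,"ty": 4,"tz": 0,"rx": 0,"ry": 0.003,"rz": 0,"grip": 33},{"tx": 0,"ty": 4,"tz": 0,"rx": 0,"ry": 0.003,"rz": 0,"grip": 33},{"tx": 0,"ty": 2.0,"tz": 0,"rx": 0,"ry": 0,"rz": 0,"grip": 33},{"tx": 0,"ty": 0,"tz": 0,"rx": 0,"ry": 0,"rz": 0,"grip": 33},{"tx": 0,"ty": 0,"tz": 0,"rx": 0,"ry": 0,"rz": 0,"grip": 33}]'

```text
t: 41.95
eef_pos: [386.5, 181.3, 189.7]
tcp_rot: [-1.571, 0.002, 0.499]
ft_force: [-0.3, 0.7, 0.1]
opening: 0.328
```

Emit:
move_arm --rows '[{"tx": 0,"ty": 2.4,"tz": 0,"rx": 0,"ry": 0,"rz": 0,"grip": 33},{"tx": 0,"ty": 1.4,"tz": 0,"rx": 0,"ry": 0,"rz": 0,"grip": 33},{"tx": 0,"ty": 0,"tz": 0,"rx": 0,"ry": 0,"rz": 0,"grip": 33},{"tx": 0,"ty": 0,"tz": 0,"rx": 0,"ry": 0,"rz": 0,"grip": 0},{"tx": 0,"ty": 0,"tz": 0,"rx": 0,"ry": 0,"rz": 0,"grip": 0},{"tx": 0,"ty": 0,"tz": 0,"rx": 0,"ry": 0,"rz": 0,"grip": 0},{"tx": 0,"ty": 0,"tz": 0,"rx": 0,"ry": 0,"rz": 0,"grip": 0}]'

```text
t: 42.53
eef_pos: [386.6, 182.4, 152.8]
tcp_rot: [-1.571, -0.002, 0.5]
ft_force: [-1.6, -2.1, 5.8]
opening: 0.111
```

Emit:
move_arm --rows '[{"tx": 0.5,"ty": 0,"tz": 0,"rx": 0,"ry": 0,"rz": 0,"grip": 0},{"tx": 0.9,"ty": 0,"tz": 0,"rx": 0,"ry": 0,"rz": 0,"grip": 0},{"tx": 1.2,"ty": 0,"tz": 0,"rx": 0,"ry": 0,"rz": 0,"grip": 0},{"tx": 1.2,"ty": 0,"tz": 0,"rx": 0,"ry": 0,"rz": 0,"grip": 0},{"tx": 1.2,"ty": 0,"tz": 0,"rx": 0,"ry": 0,"rz": 0,"grip": 0},{"tx": 1.2,"ty": 0,"tz": 0,"rx": 0,"ry": 0,"rz": 0,"grip": 0},{"tx": 1.0,"ty": 0,"tz": 0,"rx": 0,"ry": 0,"rz": 0,"grip": 0},{"tx": 0.8,"ty": 0,"tz": 0,"rx": 0,"ry": 0,"rz": 0,"grip": 0}]'

```text
t: 43.2
eef_pos: [457.3, 221.3, 152.8]
tcp_rot: [-1.571, -0.002, 0.5]
ft_force: [-0.8, -0.4, 8.5]
opening: 0.104
```

```bash
python3 - <<'E'
from snap import *
s=st(); e=s['eef_pos']; print(np.hypot(e[0]-384.8,e[1]-180.6), np.degrees(np.arctan2(e[1]-182.4,e[0]-386.6)))
E
```

```text
t 43.20 pos [457.3 221.3 152.8] rot [-1.571 -0.002  0.5  ] F [-0.8 -0.4  8.5] op 0.104
83.14466590199996 28.825665784739524
```

Emit:
move_arm --rows '[{"tx": 1.0,"ty": 0,"tz": 0,"rx": 0,"ry": 0,"rz": 0,"grip": 0},{"tx": 1.2,"ty": 0,"tz": 0,"rx": 0,"ry": 0,"rz": 0,"grip": 0},{"tx": 1.2,"ty": 0,"tz": 0,"rx": 0,"ry": 0,"rz": 0,"grip": 0},{"tx": 1.2,"ty": 0,"tz": 0,"rx": 0,"ry": 0,"rz": 0,"grip": 0},{"tx": 1.2,"ty": 0,"tz": 0,"rx": 0,"ry": 0,"rz": 0,"grip": 0},{"tx": 1.0,"ty": 0,"tz": 0,"rx": 0,"ry": 0,"rz": 0,"grip": 0},{"tx": 0.8,"ty": 0,"tz": 0,"rx": 0,"ry": 0,"rz": 0,"grip": 0},{"tx": 0.6,"ty": 0,"tz": 0,"rx": 0,"ry": 0,"rz": 0,"grip": 0}]'

```text
t: 43.87
eef_pos: [529.0, 260.8, 152.8]
tcp_rot: [-1.571, -0.002, 0.5]
ft_force: [-1.9, 1.3, 7.6]
opening: 0.106
```

Emit:
move_arm --rows '[{"tx": 0.5,"ty": 0,"tz": 0,"rx": 0,"ry": 0,"rz": 0,"grip": 0},{"tx": 0.4,"ty": 0,"tz": 0,"rx": 0,"ry": 0,"rz": 0,"grip": 0},{"tx": 0,"ty": 0,"tz": 0,"rx": 0,"ry": 0,"rz": 0,"grip": 0}]'

```text
t: 44.12
eef_pos: [537.0, 265.2, 152.8]
tcp_rot: [-1.571, -0.002, 0.5]
ft_force: [-0.8, 3.0, 5.6]
opening: 0.106
```

Emit:
move_arm --rows '[{"tx": 0.4,"ty": 0,"tz": 0,"rx": 0,"ry": 0,"rz": 0,"grip": 0},{"tx": 0.2,"ty": 0,"tz": 0,"rx": 0,"ry": 0,"rz": 0,"grip": 0},{"tx": 0,"ty": 0,"tz": 0,"rx": 0,"ry": 0,"rz": 0,"grip": 0}]'

```text
t: 44.37
eef_pos: [541.9, 267.9, 152.9]
tcp_rot: [-1.571, -0.002, 0.5]
ft_force: [-0.5, 2.9, 5.3]
opening: 0.105
```

Emit:
move_arm --rows '[{"tx": 0.3,"ty": 0,"tz": 0,"rx": 0,"ry": 0,"rz": 0,"grip": 0},{"tx": 0,"ty": 0,"tz": 0,"rx": 0,"ry": 0,"rz": 0,"grip": 0}]'

```text
t: 44.53
eef_pos: [543.7, 268.9, 152.8]
tcp_rot: [-1.571, 0.0, 0.5]
ft_force: [-4.9, 1.1, 7.7]
opening: 0.104
```

Emit:
move_arm --rows '[{"tx": 0.2,"ty": 0,"tz": 0,"rx": 0,"ry": 0,"rz": 0,"grip": 0},{"tx": 0,"ty": 0,"tz": 0,"rx": 0,"ry": 0,"rz": 0,"grip": 0}]'

```text
t: 44.7
eef_pos: [543.8, 268.9, 152.7]
tcp_rot: [-1.57, 0.005, 0.501]
ft_force: [-12.7, -5.2, 14.4]
opening: 0.107
```

Emit:
move_arm --rows '[{"tx": 0.15,"ty": 0,"tz": 0,"rx": 0,"ry": 0,"rz": 0,"grip": 0},{"tx": 0,"ty": 0,"tz": 0,"rx": 0,"ry": 0,"rz": 0,"grip": 0}]'

```text
t: 44.87
eef_pos: [543.8, 269.0, 152.7]
tcp_rot: [-1.57, 0.008, 0.501]
ft_force: [-20.0, -8.7, 19.1]
opening: 0.106
```

Emit:
move_arm --rows '[{"tx": -0.2,"ty": 0,"tz": 0,"rx": 0,"ry": 0,"rz": 0,"grip": 0},{"tx": 0,"ty": 0,"tz": 0,"rx": 0,"ry": 0,"rz": 0,"grip": 31},{"tx": 0,"ty": 0,"tz": 0,"rx": 0,"ry": 0,"rz": 0,"grip": 31},{"tx": 0,"ty": 0,"tz": 0,"rx": 0,"ry": 0,"rz": 0,"grip": 31},{"tx": 0,"ty": 0,"tz": 0,"rx": 0,"ry": 0,"rz": 0,"grip": 31}]'

```text
t: 45.28
eef_pos: [545.5, 269.4, 151.8]
tcp_rot: [-1.571, -0.0, 0.5]
ft_force: [0.7, 1.1, -0.4]
opening: 0.29
```

Emit:
move_arm --rows '[{"tx": 0,"ty": -2,"tz": 0,"rx": 0,"ry": 0,"rz": 0,"grip": 31},{"tx": 0,"ty": -4,"tz": 0,"rx": 0,"ry": 0,"rz": 0,"grip": 31},{"tx": 0,"ty": -4,"tz": 0,"rx": 0,"ry": 0,"rz": 0,"grip": 31},{"tx": 0,"ty": -4,"tz": 0,"rx": 0,"ry": 0,"rz": 0,"grip": 31},{"tx": 0,"ty": 0,"tz": 0,"rx": 0,"ry": 0,"rz": 0,"grip": 31}]'

```text
t: 45.7
eef_pos: [547.3, 270.1, 299.5]
tcp_rot: [-1.573, -0.011, 0.5]
ft_force: [0.7, 0.4, -0.4]
opening: 0.31
```

```bash
python3 - <<'E'
from snap import *
s=st(); c,p,d=snap('wrist','27')
for v in (150,170,190,210): print(px2w(c,321,v,d[v,321]).round(1))
plan([(520,-20,300,0)],40)
E
```

```text
t 45.70 pos [547.3 270.1 299.5] rot [-1.573 -0.011  0.5  ] F [ 0.7  0.4 -0.4] op 0.310
[523.6 313.5 150.9]
[533.6 295.1 150.4]
[543.7 276.4 152.1]
[554.4 256.7 151.6]
[{"tx":-2.03, "ty":-0.06, "tz":-3.02, "rx":0, "ry":0.063, "rz":0.001, "grip":40}, {"tx":-1.83, "ty":-0.06, "tz":-3.14, "rx":0, "ry":0.062, "rz":0.001, "grip":40}, {"tx":-1.63, "ty":-0.06, "tz":-3.25, "rx":0, "ry":0.063, "rz":0.001, "grip":40}, {"tx":-1.43, "ty":-0.06, "tz":-3.35, "rx":0, "ry":0.062, "rz":0.001, "grip":40}, {"tx":-1.22, "ty":-0.06, "tz":-3.43, "rx":0, "ry":0.063, "rz":0.001, "grip":40}, {"tx":-1.0, "ty":-0.06, "tz":-3.5, "rx":0, "ry":0.062, "rz":0.001, "grip":40}, {"tx":-0.78, "ty":-0.06, "tz":-3.55, "rx":0, "ry":0.063, "rz":0.001, "grip":40}, {"tx":-0.55, "ty":-0.05, "tz":-3.59, "rx":-0.001, "ry":0.062, "rz":0, "grip":40}]
```

View pics/wrist27.png

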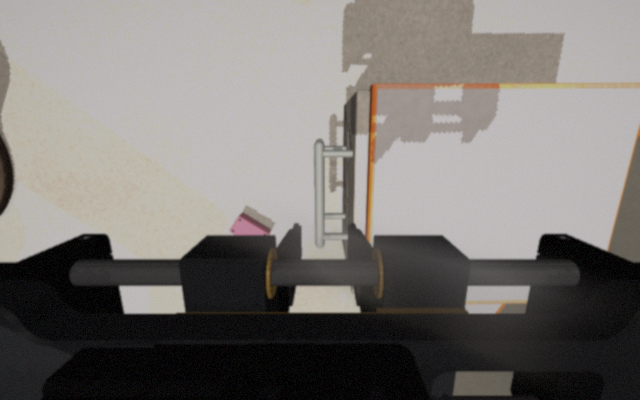

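Emit:
move_arm --rows '[{"tx": -2.05,"ty": 0,"tz": -3.0,"rx": 0,"ry": 0.063,"rz": 0,"grip": 40},{"tx": -1.85,"ty": 0,"tz": -3.15,"rx": 0,"ry": 0.063,"rz": 0,"grip": 40},{"tx": -1.65,"ty": 0,"tz": -3.25,"rx": 0,"ry": 0.063,"rz": 0,"grip": 40},{"tx": -1.45,"ty": 0,"tz": -3.35,"rx": 0,"ry": 0.063,"rz": 0,"grip": 40},{"tx": -1.2,"ty": 0,"tz": -3.45,"rx": 0,"ry": 0.063,"rz": 0,"grip": 40},{"tx": -1.0,"ty": 0,"tz": -3.5,"rx": 0,"ry": 0.063,"rz": 0,"grip": 40},{"tx": -0.8,"ty": 0,"tz": -3.55,"rx": 0,"ry": 0.062,"rz": 0,"grip": 40},{"tx": -0.55,"ty": 0,"tz": -3.6,"rx": 0,"ry": 0.062,"rz": 0,"grip": 40},{"tx": 0,"ty": 0,"tz": 0,"rx": 0,"ry": 0,"rz": 0,"grip": 40},{"tx": 0,"ty": 0,"tz": 0,"rx": 0,"ry": 0,"rz": 0,"grip": 40}]'

```text
t: 46.58
eef_pos: [517.4, -22.4, 290.6]
tcp_rot: [-1.571, 0.002, -0.005]
ft_force: [0.0, 0.1, -0.4]
opening: 0.397
```

```bash
python3 - <<'E'
from snap import *
from geo import *
s=st(); snap('wrist','28'); snap('scene','28'); snap('top','28')
c,p,d=load('wrist','27')
for v in (100,150,200): 
    row=p[v,340:400].astype(int); W=px2w(c,np.arange(340,400),np.full(60,v),d[v,340:400]); z=W[:,2]; i=np.argmax(z>180); print('edge w27',v,340+i,W[i].round(1),(W[i,:2]@FX).round(1),'bar', (px2w(c,321,v,d[v,321])[:2]@FX).round(1))
c,p,d=load('wrist','1')
for v in (100,150,200): 
    W=px2w(c,np.arange(340,400),np.full(60,v),d[v,340:400]); z=W[:,2]; i=np.argmax(z>180); print('edge w1',v,340+i,W[i].round(1),(W[i,:2]@FX).round(1),'bar', (px2w(c,321,v,d[v,321])[:2]@FX).round(1))
a=cv2.imread('pics/top0.png')[170:230,190:300]; b=cv2.imread('pics/top28.png')[170:230,190:300]
cv2.imwrite('pics/cmp.png',cv2.resize(np.vstack([a,b]),None,fx=5,fy=5,interpolation=cv2.INTER_CUBIC))
E
```

```text
t 46.58 pos [517.4 -22.4 290.6] rot [-1.571  0.002 -0.005] F [ 0.   0.1 -0.4] op 0.397
edge w27 100 372 [541.6 375.7 183.3] 655.7 bar 610.6
edge w27 150 370 [562.3 337.1 184.9] 655.2 bar 609.9
edge w27 200 368 [585.6 295.  182.9] 655.3 bar 609.6
edge w1 100 378 [542.5 373.6 182.7] 655.4 bar 602.9
edge w1 150 376 [563.7 335.5 183. ] 655.6 bar 604.6
edge w1 200 374 [586.6 294.1 183.1] 655.8 bar 604.5
```

View pics/cmp.png

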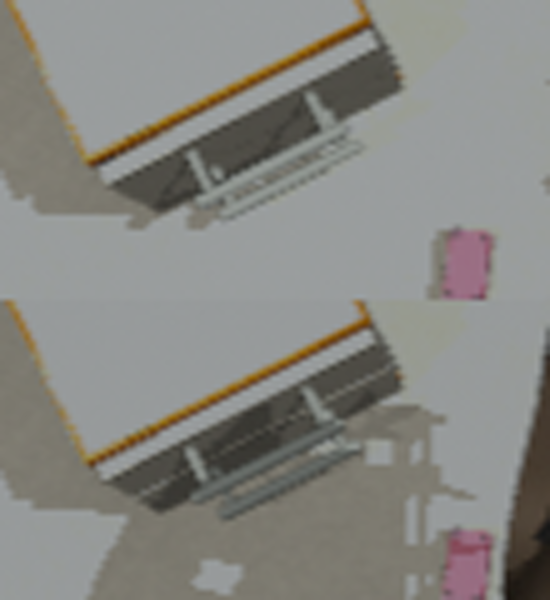

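View pics/scene28.png

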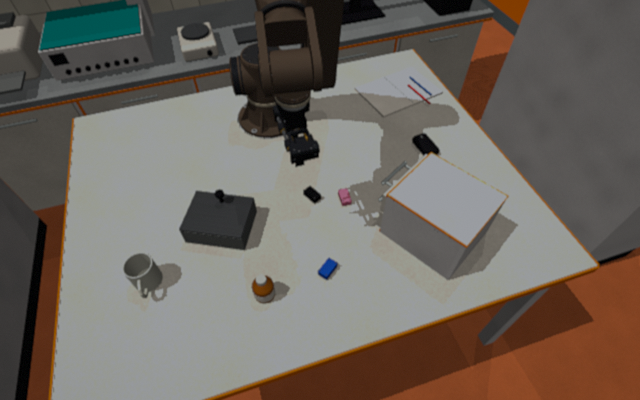

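View pics/top28.png

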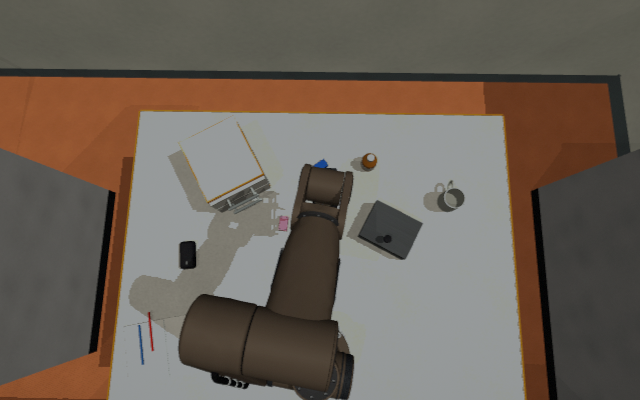

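```bash
python3 - <<'E'
from snap import *
from geo import *
N=np.c_[FX,FY]
for n,t in (('top','0'),('top','28'),('wrist','1'),('wrist','27'),('wrist','3'),('wrist','7')):
    try: c,p,d=load(n,t)
    except Exception:
        c=env.calibration(n);p=cv2.imread(f'pics/{n}{t}.png');d=np.load(f'pics/{n}{t}.npy')
    v,u=np.mgrid[0:400,0:640]; W=px2w(c,u,v,d); q=W[...,:2]@N; Z=W[...,2]
    for nm,(z0,z1),(a,b) in (('upper bar',(140,158),(590,632)),('lower bar',(45,80),(580,632)),('panel up',(166,180),(615,655)),('front lower face',(15,85),(632,650)),('front upper',(105,165),(632,650))):
        m=(d>0)&(Z>z0)&(Z<z1)&(q[...,0]>a)&(q[...,0]<b)&(abs(q[...,1]+25)<60)
        if n=='wrist': m&=(v<230)
        if m.sum()>6: print(n,t,nm,m.sum(),'x',np.percentile(q[m][:,0],[5,50,95]).round(1),'z',np.percentile(Z[m],[5,50,95]).round(1))
E
```

```text
top 0 upper bar 131 x [597.7 602.4 626.9] z [144.8 149.8 153.9]
top 0 lower bar 99 x [601.1 605.5 614.4] z [63.2 69.2 74.4]
top 0 panel up 158 x [637.5 645.5 654.1] z [166.7 171.4 176.1]
top 0 front lower face 119 x [638.5 641.4 642.4] z [18.7 54.1 79.6]
top 0 front upper 142 x [636.  637.6 638.7] z [109.1 140.4 163.2]
top 28 upper bar 127 x [601.2 606.4 626.7] z [143.2 149.6 154.9]
top 28 lower bar 103 x [600.8 605.9 615.5] z [64.2 70.  75.5]
top 28 panel up 156 x [640.9 648.4 654.3] z [167.  171.2 177.1]
top 28 front lower face 99 x [639.2 641.3 642.7] z [33.  61.  83.1]
top 28 front upper 146 x [638.7 641.3 642.5] z [108.8 141.3 162.2]
wrist 1 upper bar 1091 x [599.7 605.6 624.2] z [146.4 149.8 151.6]
wrist 1 lower bar 306 x [610.5 613.2 629.9] z [66.6 68.8 70.5]
wrist 1 panel up 1404 x [639.8 646.7 653.4] z [169.3 170.9 172. ]
wrist 1 front lower face 223 x [633.8 643.1 643.3] z [18.9 45.6 69.4]
wrist 1 front upper 506 x [635.8 639.5 639.6] z [108.4 141.3 162.3]
wrist 27 upper bar 1028 x [603.1 608.7 624.7] z [147.  149.8 151.6]
wrist 27 lower bar 126 x [607.8 621.9 631.2] z [66.4 68.8 70.3]
wrist 27 panel up 1126 x [643.2 648.8 654.4] z [169.4 170.9 172.1]
wrist 27 front lower face 342 x [635.1 643.1 643.3] z [23.  63.9 82.3]
wrist 27 front upper 532 x [635.2 643.  643.1] z [109.3 144.  162.2]
wrist 3 panel up 135 x [654.2 654.7 655. ] z [173.  176.8 179.5]
```

```bash
python3 - <<'E'
from snap import *
from geo import *
for n in ('scene','top','wrist'):
    c,p,d=load(n,'28'); v,u=np.mgrid[0:400,0:640]; W=px2w(c,u,v,d); q=(W[...,:2]-CC)@np.c_[CX,CY]; Z=W[...,2]
    for nm,(z0,z1),sel in (('lid',(60,85),(abs(q[...,1])<85)&(abs(q[...,0])<68)),('table',(-8,8),(q[...,0]<-85)&(q[...,0]>-200)&(abs(q[...,1])<200)|(q[...,0]>95)&(q[...,0]<250)&(abs(q[...,1])<120))):
        m=(d>0)&sel&(Z>z0)&(Z<z1)
        if n=='wrist': m&=v<230
        if m.sum()<50: continue
        print(n,nm,m.sum(),np.linalg.lstsq(np.c_[q[m],np.ones(m.sum())],Z[m],rcond=None)[0].round(4))
E
```

```text
scene lid 1979 [0.00000e+00 3.00000e-04 7.39687e+01]
scene table 6382 [7.000e-04 2.000e-04 5.126e-01]
top lid 1634 [-4.5000e-03  5.0000e-04  7.2666e+01]
top table 4922 [-5.00e-04  1.70e-03 -7.13e-01]
wrist table 4086 [-3.0000e-04  1.6000e-03 -1.0521e+00]
```

```bash
python3 -c "
from cell import env
print(env.state()['t']); print(env.job_done())"
```

```text
46.7333
the job is handed in; nothing more can be done
None
```

I put the kit away and handed the job in at 46.7 s. I pulled the upper drawer to its stop. The three teal adapter boxes on the bench (I saw no fourth) went into it, and both orange calibration boxes went into the grey case. I then closed the lid by its knob and pressed it down, and pushed the drawer home.

**Last checks:**
- **Drawer:** the upper front lies level with the shut lower front, at 643.0 against 643.1 mm. The drawer had started about 5 mm ajar.
- **Lid:** after I released the knob the lid stood up by about 0.008 rad, so I pressed it again with up to 36 N on the knob. It then read flat at about 74 mm in the scene camera. The top camera still showed a slope of 0.0045 rad, which I put down to noise.
- **Boxes:** just before I pushed the drawer in, all three teal boxes lay flat in it. One had turned and shifted a few centimetres after I placed it, but was still well inside. Both orange boxes lay flat in the case before I closed the lid. No teal or orange boxes were left on the bench.
- **Other things:** the bottle, mug, mouse and the black, pink and blue look-alikes show no visible change in the final pictures. I compared these by eye and did not measure them.

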